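# Load the microfluidic chip clamp and lock it with R-clips

### The job

Get the chip clamp ready for the microscope. First lift the dust cover off the clamp's pockets and lay it flat in the middle of the empty mat at the right; then put every chip that lies on the left mat into a pocket of its own, ports up and fully down; then swing the hinged clamp frame fully shut over them and lock it by pushing an R-clip through each of the two cross-drilled pins until its bow has sprung over the pin. Leave the other things on the bench where they are.

Things in the scene. Friction and masses are not known exactly. Their poses are not given: they have to be found in the camera images.
- clamp_base: The chip clamp: a black base plate 124 (x) x 230 (y) x 12 mm, fixed; origin at the centre of its underside, on the bench. The frame's hinge axis runs along its x at y = -100, z = 26 mm; two steel pins stand at y = +92 mm. Ribs with tops at z = 16 mm part three pockets side by side, each 80 (x) x 30 (y) mm with its floor at z = 12 mm.
- pocket_1 (a point): Centre of the floor of the pocket nearest the hinge (clamp_base 0, -55, 12 mm). A chip lies in it with its long side along clamp_base x, either way round. The ribs beside each pocket are cut away down to z = 12 mm for |x| < 18 mm, so fingers can reach down beside the middle of a chip.
- pocket_2 (a point): Centre of the floor of the middle pocket (clamp_base 0, -5, 12 mm).
- pocket_3 (a point): Centre of the floor of the pocket nearest the pins (clamp_base 0, 45, 12 mm).
- pin_hole_1 (a point): Centre of the cross hole in the pin at clamp_base (-32, 92), z = 36 mm: an upright round pin 16 mm thick, its top 50 mm above the bench, drilled through along clamp_base y with a 7.5 mm hole. The R-clip goes in level along clamp_base y, most easily from outside, moving towards the hinge (-y).
- pin_hole_2 (a point): The same for the other pin, at clamp_base (32, 92, 36) mm, farther from the robot.
- clamp_frame (a joint): Angle (rad) of the flat aluminium frame, 6 mm thick, 104 mm wide: 0 shut, lying over the pockets (top at z = 29 mm); 1.8 to 2.05 at the start, open, leaning back; stop at 2.1. A stiff hinge (0.3 N m): it stays where it is left. Cross bar 170 to 182 mm from the hinge axis, free edge at 208 mm notched round the pins, middle 42 mm solid, 26 mm wide lip to 222 mm. Push from behind, then press down.
- dust_cover: Grey flat dust cover 100 (x) x 145 (y) x 4 mm lying over the pockets, on the ribs, with an upright bar handle in its middle, 14 mm thick (x), 50 mm long (y), top 28 mm above the cover's underside. Origin at the centre of its underside. 0.13 kg.
- cover_mat: Dark empty mat 150 (x) x 190 (y) x 3 mm lying fixed on the bench to the robot's right, where the dust cover goes. Origin at the centre of its underside.
- chip_a: Chip: a pale slab 75 (x) x 25 (y) x 10 mm on a glass slide, with two rows of small ports (|x| < 24, |y| < 10 mm) on its upper face, rising to 16 mm. Origin at the centre of its underside, z up out of the port side. 30 g. Two or three chips lie ports up on a dark mat at the robot's left; an absent one reads None. Any chip may go into any pocket.
- chip_b: A second chip like chip_a.
- chip_c: A third chip like chip_a.
- clip_a: R-clip of 5 mm steel wire lying flat, with a dark finger grip on its eye. Origin at the underside, mid-grip; the grip spans x -12 to 12, y -8 to 12, z 0 to 16 mm. The straight leg (axis y = 0, z = 2.5) runs along x to its tip at x = 82. The sprung bow is beside it at +y (to y = 15), its flared end at x = 74. Pushing the bow over a pin takes 8 to 16 N; it snaps home. 70 g.
- clip_b: A second R-clip like clip_a; either clip fits either pin.
- clip_a_seat (a point): The point on the axis of clip_a's straight leg 46 mm ahead of its origin, which lies in the middle of the pin's hole when the clip is home.
- clip_b_seat (a point): The same for clip_b.
- clip_a_bow (a joint): How far clip_a's bow is sprung open, rad: 0 at rest, about 0.015 when home round a pin, up to 0.08 while it rides over a pin.
- clip_b_bow (a joint): The same for clip_b.
- objective_long: Bystander: microscope objective 29 mm thick, 52 mm tall, standing.
- objective_short: Bystander: microscope objective 27 mm thick, 40 mm tall, standing.
- tube_rack: Bystander: white block 50 x 100 mm with capped tubes, 47 mm tall.
- vial: Bystander: small amber vial 22 mm thick, 46 mm tall.
- fittings_jar: Bystander: small glass jar 42 mm thick, 45 mm tall.
- ball_driver: Bystander: slim driver 170 mm long, lying.
There are look-alikes about, which are no part of the job. What is shaped like the chip_a but orange or yellow is not meant.

How it is judged (in metres and radians):
On the way, in this order (a step that is already met when the one before it is completed fails the run):
1. the dust cover lies flat on the empty mat, let go (horizontal distance between dust_cover and cover_mat below 0.04 m and height (world z) of dust_cover below 0.008 m and angle between dust_cover's own z axis and vertical below 0.1 rad and contact force between the fingers and dust_cover below 0.2 N), for 0.2 s.
2. every chip lies fully down in a pocket, ports up, let go (((horizontal distance between chip_a and pocket_1 below 0.005 m and z of chip_a in the frame of pocket_1 below 0.002 m) or (horizontal distance between chip_a and pocket_2 below 0.005 m and z of chip_a in the frame of pocket_2 below 0.002 m) or (horizontal distance between chip_a and pocket_3 below 0.005 m and z of chip_a in the frame of pocket_3 below 0.002 m)) and angle between the x axis of each of chip_a, chip_b, chip_c and the x axis of clamp_base, either way round below 0.12 rad and angle between each of chip_a, chip_b, chip_c's own z axis and vertical below 0.08 rad and contact force between the fingers and chip_a below 0.2 N and ((horizontal distance between chip_b and pocket_1 below 0.005 m and z of chip_b in the frame of pocket_1 below 0.002 m) or (horizontal distance between chip_b and pocket_2 below 0.005 m and z of chip_b in the frame of pocket_2 below 0.002 m) or (horizontal distance between chip_b and pocket_3 below 0.005 m and z of chip_b in the frame of pocket_3 below 0.002 m)) and contact force between the fingers and chip_b below 0.2 N and ((horizontal distance between chip_c and pocket_1 below 0.005 m and z of chip_c in the frame of pocket_1 below 0.002 m) or (horizontal distance between chip_c and pocket_2 below 0.005 m and z of chip_c in the frame of pocket_2 below 0.002 m) or (horizontal distance between chip_c and pocket_3 below 0.005 m and z of chip_c in the frame of pocket_3 below 0.002 m)) and contact force between the fingers and chip_c below 0.2 N), for 0.2 s.
3. the clamp frame is shut (value of joint clamp_frame below 0.03 rad), for 0.2 s.
4. an R-clip sits home on each pin (((distance between clip_a_seat and pin_hole_1 below 0.006 m and angle between the x axis of clip_a and the y axis of clamp_base, either way round below 0.3 rad and angle between clip_a's own z axis and vertical below 0.5 rad and value of joint clip_a_bow below 0.04 rad and contact force between the fingers and clip_a below 0.2 N) or (distance between clip_b_seat and pin_hole_1 below 0.006 m and angle between the x axis of clip_b and the y axis of clamp_base, either way round below 0.3 rad and angle between clip_b's own z axis and vertical below 0.5 rad and value of joint clip_b_bow below 0.04 rad and contact force between the fingers and clip_b below 0.2 N)) and ((distance between clip_a_seat and pin_hole_2 below 0.006 m and angle between the x axis of clip_a and the y axis of clamp_base, either way round below 0.3 rad and angle between clip_a's own z axis and vertical below 0.5 rad and value of joint clip_a_bow below 0.04 rad and contact force between the fingers and clip_a below 0.2 N) or (distance between clip_b_seat and pin_hole_2 below 0.006 m and angle between the x axis of clip_b and the y axis of clamp_base, either way round below 0.3 rad and angle between clip_b's own z axis and vertical below 0.5 rad and value of joint clip_b_bow below 0.04 rad and contact force between the fingers and clip_b below 0.2 N))), for 0.2 s.
At the end, for the whole second after the job is handed in: Cover flat on the empty mat (centres within 40 mm); each chip ports up on the floor of its own pocket (within 5 mm); frame shut (below 0.03 rad); in each pin an R-clip, seat point within 6 mm of the hole, along it within 0.3 rad, level within 0.5 rad, bow below 0.04 rad; all let go, at rest (all of step 1 and all of step 2 and all of step 4 and value of joint clamp_frame below 0.03 rad and linear speed of each of dust_cover, chip_a, chip_b, chip_c, clip_a, clip_b below 0.03 m/s); the robot touches nothing.
It fails at once if a bystander on the bench is moved more than 30 mm (distance of any of objective_long, objective_short, tube_rack, vial, fittings_jar, ball_driver from where it was at the start of the episode above 0.03 m).
Of chip_a, chip_b, chip_c only 2 to 3 are there at a start; the rules pass over those that are not, and their reading is None.
At some moment in a run one of chip_a, chip_b, chip_c, clip_a, clip_b may be knocked a few centimetres aside while the robot is not near it.
It also fails if it takes over 200 s, if anything falls off the work surface, if the arm or the gripper's body presses on something with over 40 N, if the wrist force passes 120 N, or if a joint passes its speed limit or range.

### The arm

A 6-joint arm with a two-finger parallel gripper is mounted at the origin on the work surface. World frame = base frame: x ahead of the robot, y to its left, z up, the work surface at z = 0. Lengths are in mm, angles in degrees, forces in N, time in s.
With the tool pointing down it reaches from about 250 to 775 mm from the base axis. Payload 4 kg.
Tool frame: the origin (TCP) lies midway between the tips of the shut fingers; the grasp point (between the pads) lies 19 mm behind it; y points along the fingers, z is the direction in which the jaws open and shut, and the axes are right-handed (so a half turn about y gives the same grasp; the last joint's range is limited). The gripper opens to 85 mm and grips with 20 to 120 N. Pads are 22 mm wide; open, the fingers measure 114 mm over their backs; the gripper's body (76 mm by 85 mm) begins 54 mm behind the grasp point. The pads swing forward as they close: fully open they stand 13 mm farther back than shut.
Start: joints at [68.864, 4.996, 78.535, -0, 96.463, -5.907], TCP at [144.484, 530.703, 198.141] pointing down, gripper open.
Joint ranges: [-177.83, 177.83], [-43.37, 116.18], [15.69, 146.23], [-61.86, 241.86], [9.47, 152.12], [-147.06, 147.06]. Speed limits (degrees/s): [159.86, 159.86, 180, 180, 180, 180].

### API

Orientations are given as a 3x3 rotation matrix whose columns are the frame's x, y, z axes.
In Python, from station import sensors, eyes, r, spot_in, cut_out, mark_of gives the robot as it stands.
- The arm moves only by the tool move_arm, never from a script. Its argument "targets" is a list of rows, each a list of 7 numbers: the turn, a rotation vector about the tool's x, y, z in degrees, then the shift along the tool's x, y, z in m, then the opening in per cent of the stroke, from 0 (shut) to 100 (fully open). In form: [[wx, wy, wz, tx, ty, tz, jaw], ...]. A call has 1 to 12 rows; each row shifts and turns the pose as measured when the row begins, along the tool's axes as they then stand; what a row does not reach is not made up. A row lasts 1/12 s, in which the tool goes at most 41.7 mm and 7.16 degrees, less where a joint would pass 70% of its speed; a pose out of reach is approached as far as the arm can. A call is refused whole if a number of a shift passes 0.0417 or a number of a turn 7.16, either way. A call with a gripper value outside its range is refused whole. The fingers move at their own pace and stop on an object; "squeeze" is the grip in N (left out, the last holds). Time passes only in rows, so rows that do not move let the fingers close. It gives the time, the measured TCP pose, the force and the opening at its end, in the units of the state.
- sensors.sense(): the state, without advancing time (a new reading comes with each control period).
- eyes.grab_frame(name): name is "scene" or "side" or "wrist"; returns (picture, depth): 480x640x3 uint8, blue, green, red; 480x640 float32, mm along the optical axis (not along the pixel's ray), 0 where there is no reading.
- eyes.get_calibration(name): a dict with "camera_matrix" (3x3 intrinsics, pixels), "R" (3x3) and "t" (3): a world point X has camera coordinates R X + t. Camera axes: x right, y down, z forward; pixel columns grow to the right and rows downward; lengths in mm; the calibration is good to about 2 mm. A picture is of the moment at which its call begins: read the wrist's pose just before it. get_calibration takes no time and is no camera call; for the wrist camera it gives the pose at the moment of the call.
- r.job_done(): hands the job in, once; it reports no verdict.
Trained networks look in the newest picture that a camera, given by its name, has taken for a name from the list of things; names that differ only in an ending like _2 or _b are one class to them, and where a whole thing is asked for, a point or a joint stands for the part that bears it (a point fixed in the world has none). Each returns a list of dicts, best first, with "p" (0 to 1); they miss things now and then, are a little off and sometimes report something else, mostly with a low value. They report only what shows in the picture. A call takes as long as a camera call. They do not tell look-alikes from the thing itself.
- spot_in(camera, name): "box" ([centre column, centre row, width, height] in pixels, round what is visible of it).
- cut_out(camera, name): "region" (480x640 bool, what is visible of it) and "box" ([centre column, centre row, width, height] in pixels, round what is visible of it).
- mark_of(camera, name): "position" ([column, row] in pixels: a listed point, or the origin of a listed thing).
The state is a dict: "clock": time; "joint_pos": joint angles; "joint_vel": joint speeds; "joint_efforts": joint torques, N m; "ee_pos": TCP position; "orientation": TCP orientation; "ft_force": force on the tool from outside, world axes, zero at the start; "wrist_torque": the same for the moment, N m; "finger_gap": opening from 0.0 (shut) to 1.0 (fully open).
Only numpy, scipy, OpenCV 4.12 (cv2) and the standard library are available. Lean on these libraries where they do the work, as an engineer would, in place of code of your own. Each camera call takes 0.05 s, during which the arm holds its last target.

## Working session

There is one attempt and no reset: what is moved stays moved. The work goes in short steps, Python scripts to look and compute and a tool call to move; the robot and the scene stay as the last step left them, time stands still between calls to the robot, and variables do not carry over. Pictures are saved under pics/ and viewed, and the job is handed in when it is done.

Besides the shell and the picture viewer there is one more tool, called after "Emit:" in YAML: its name, and indented under it one key for each argument. move_arm: Moves the arm, as the interface text tells. Its arguments: {"type":"object","properties":{"targets":{"type":"array"},"squeeze":{"type":"number"}},"required":["targets"]}

```bash
ls; mkdir -p pics; python3 - <<'E'
from station import sensors, eyes
import cv2
s=sensors.sense()
for k,v in s.items(): print(k,v)
for n in ["scene","side","wrist"]:
    p,d=eyes.grab_frame(n); cv2.imwrite(f"pics/{n}0.png",p)
    import numpy as np
    np.save(f"pics/{n}0_d.npy",d)
    c=eyes.get_calibration(n); print(n,c)
E
```

```text
pics
clock 0.0
joint_pos [ 6.88651223e+01  5.03952328e+00  7.86265362e+01  1.25175762e-03
  9.64642705e+01 -5.90704802e+00]
joint_vel [-0.01758855 -0.02770748  0.02996976 -0.00080983 -0.04596095  0.01887245]
joint_efforts [-6.90213601e-04 -3.51868308e+01 -3.13271070e+01 -1.28466158e-04
  1.08901240e-02 -1.01001993e-05]
ee_pos [144.24345052 530.13674386 196.91941991]
orientation [[ 9.64889562e-01 -8.40419055e-04  2.62654576e-01]
 [-2.62655796e-01 -2.11384894e-03  9.64887281e-01]
 [-2.55697561e-04 -9.99997413e-01 -2.26037171e-03]]
ft_force [ 0.17504278 -1.07124346  0.33315799]
wrist_torque [ 0.02353805 -0.0078218  -0.00929912]
finger_gap 1.0012666043868326
scene {'camera_matrix': array([[521.69025661,   0.        , 331.27780116],
       [  0.        , 521.69025661, 236.64984713],
       [  0.        ,   0.        ,   1.        ]]), 'R': array([[ 0.41894214,  0.90797969,  0.00776951],
       [ 0.75284623, -0.34255425, -0.56203126],
       [-0.50765149,  0.24130782, -0.8270795 ]]), 't': array([-268.80297733, -345.16657224, 1388.19668198])}
side {'camera_matrix': array([[513.77469234,   0.        , 318.95976394],
       [  0.        , 513.77469234, 238.73519978],
       [  0.        ,   0.        ,   1.        ]]), 'R': array([[ 0.79245177, -0.60991261, -0.00517708],
       [-0.31071939, -0.39638075, -0.86390726],
       [ 0.52485584,  0.68621346, -0.5036243 ]]), 't': array([-383.44978242,  225.41358177,  810.48956586])}
wrist {'camera_matrix': array([[409.04253914,   0.        , 319.87331629],
       [  0.        , 409.04253914, 245.04670211],
       [  0.        ,   0.        ,   1.        ]]), 'R': array([[ 0.2624381 ,  0.96494722, -0.0017627 ],
       [ 0.91853882, -0.24925581,  0.30685172],
       [ 0.29565635, -0.08214869, -0.9517557 ]]), 't': array([-548.54603247,  -39.6566273 ,  379.72494934])}
```

View pics/scene0.png

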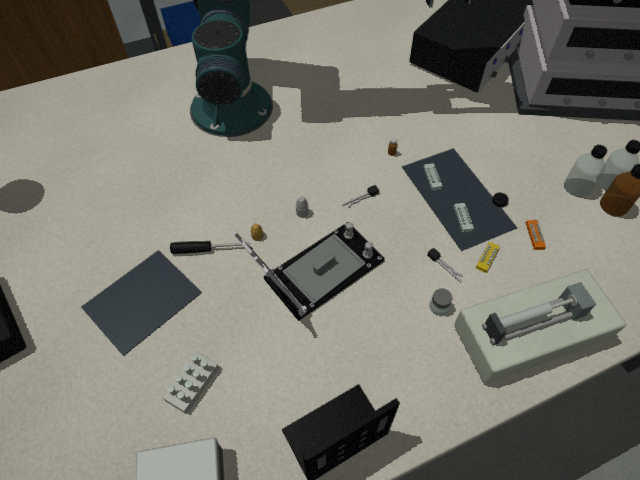

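View pics/side0.png

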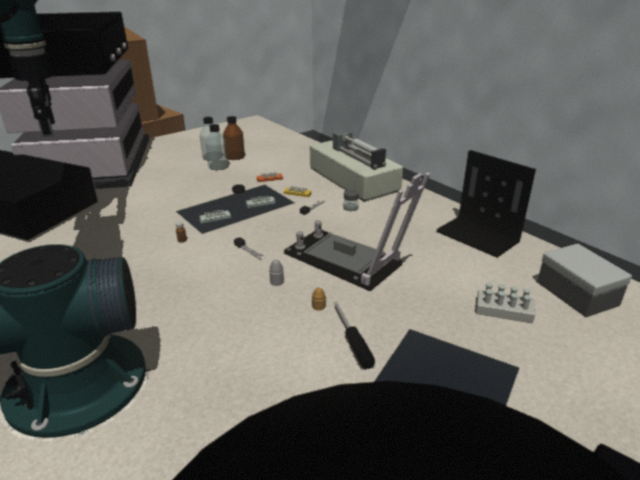

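View pics/wrist0.png

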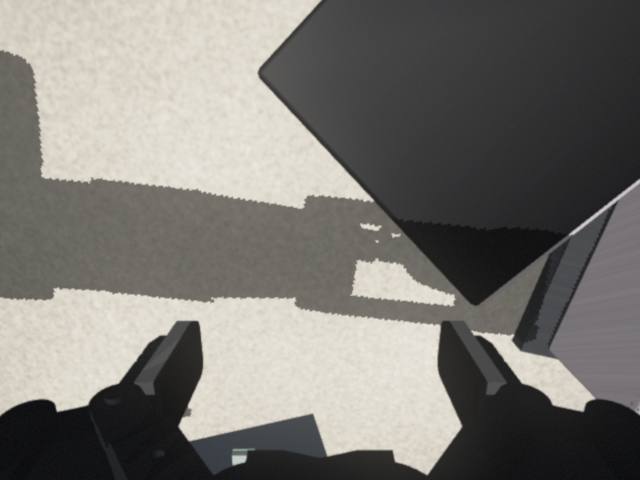

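```bash
cat > h.py <<'E'
from station import sensors, eyes, r, spot_in, cut_out, mark_of
import numpy as np, cv2
def pts(name,d,c=None):
    c=c or eyes.get_calibration(name)
    K=c["camera_matrix"]; v,u=np.mgrid[0:480,0:640]
    P=np.stack([(u-K[0,2])/K[0,0]*d,(v-K[1,2])/K[1,1]*d,d],-1)
    W=(P-c["t"])@c["R"]
    W[d<=0]=np.nan
    return W
def proj(name,X,c=None):
    c=c or eyes.get_calibration(name)
    p=np.atleast_2d(X)@c["R"].T+c["t"]; q=p@c["camera_matrix"].T
    return q[:,:2]/q[:,2:]
def ray_z(name,uv,z,c=None):
    c=c or eyes.get_calibration(name)
    uv=np.atleast_2d(uv); K=c["camera_matrix"]
    d=np.c_[(uv[:,0]-K[0,2])/K[0,0],(uv[:,1]-K[1,2])/K[1,1],np.ones(len(uv))]@c["R"]
    o=-c["R"].T@c["t"]
    return o+d*((z-o[2])/d[:,2])[:,None]
def crop(img,x0,y0,x1,y1,f,fn):
    cv2.imwrite(fn,cv2.resize(img[y0:y1,x0:x1],None,fx=f,fy=f,interpolation=cv2.INTER_CUBIC))
E
python3 - <<'E'
from h import *
p,d=eyes.grab_frame("scene"); W=pts("scene",d)
crop(p,240,200,400,320,5,"pics/s_clamp.png")
crop(p,330,130,530,280,4,"pics/s_left.png")
np.save("pics/W0.npy",W)
for n in ["clamp_base","clamp_frame","dust_cover","cover_mat","chip_a","clip_a","vial","objective_long","objective_short","tube_rack","fittings_jar","ball_driver"]:
    o=cut_out("scene",n)
    for k in o[:5]:
        if k["p"]<.3: continue
        w=W[k["region"]]; w=w[~np.isnan(w[:,0])]
        print(n,round(k["p"],2),np.round(k["box"]),np.round(np.median(w,0)),"z",np.round(np.percentile(w[:,2],[5,95])))
    for k in mark_of("scene",n)[:4]:
        if k["p"]<.3: continue
        print("   mark",round(k["p"],2),np.round(k["position"],1),np.round(ray_z("scene",k["position"],0)[0]))
E
```

```text
clamp_base 0.66 [310. 271. 151. 101.] [583. -22.  13.] z [  8. 213.]
   mark 0.65 [209.9 247.3] [ 406. -183.    0.]
clamp_frame 0.64 [268. 269.  71.  78.] [ 618. -112.  193.] z [ 30. 240.]
clamp_frame 0.38 [450. 270.  22.  15.] [670. 266.   4.] z [1. 8.]Traceback (most recent call last):
  File "<stdin>", line 12, in <module>
ValueError: it knows: ball_driver, chip, clamp_base, clip, clip_a_seat, clip_b_seat, cover_mat, dust_cover, fittings_jar, objective_long, objective_short, pin_hole, pocket, tube_rack, vial
```

```bash
python3 - <<'E'
from h import *
p,d=eyes.grab_frame("scene"); W=pts("scene",d)
for n in ["dust_cover","cover_mat","chip_a","clip_a","vial","objective_long","objective_short","tube_rack","fittings_jar","ball_driver"]:
    for k in cut_out("scene",n)[:5]:
        if k["p"]<.3: continue
        w=W[k["region"]]; w=w[~np.isnan(w[:,0])]
        if n in("cover_mat","dust_cover","chip_a"):
            rc=cv2.minAreaRect(w[:,:2].astype(np.float32)); ex=[np.round(x,1) for x in rc]
        else: ex=""
        print(n,round(k["p"],2),np.round(k["box"]),np.round(np.median(w,0)),"z",np.round(np.percentile(w[:,2],[5,95])),ex)
for n in ["chip_a","clip_a","pin_hole_1","pocket_1","dust_cover","cover_mat","clip_a_seat","clip_b_seat"]:
    for k in mark_of("scene",n)[:4]:
        if k["p"]<.2: continue
        print("   mark",n,round(k["p"],2),np.round(k["position"],1),np.round(ray_z("scene",k["position"],0 if "pin" not in n else 36)[0]))
E
```

```text
dust_cover 0.71 [326. 269.  83.  68.] [570.  15.  21.] z [18. 41.] [array([565. ,  18.6]), array([101.3, 146.2]), np.float64(16.1)]
cover_mat 0.9 [143. 304. 117. 106.] [ 476. -351.    3.] z [1. 6.] [array([ 471.8, -346.8]), array([154. , 190.4]), np.float64(21.4)]
chip_a 0.74 [432. 178.  17.  24.] [440. 359.  11.] z [ 4. 17.] [array([434.4, 361.3]), array([24.6, 75.4]), np.float64(77.6)]
chip_a 0.67 [486. 258.  25.  31.] [684. 347.  11.] z [ 4. 18.] [array([681.2, 351.9]), array([24.2, 75.3]), np.float64(34.7)]
chip_a 0.64 [326. 268.  87.  70.] [570.  16.  21.] z [17. 41.] [array([561.6,  20. ]), array([107.9, 151.7]), np.float64(17.1)]
chip_a 0.58 [536. 234.  21.  30.] [679. 480.  10.] z [-0. 17.] [array([675.3, 486.3]), array([35.3, 80.4]), np.float64(68.0)]
clip_a 0.59 [446. 263.  34.  33.] [646. 256.   6.] z [-0. 18.] 
clip_a 0.58 [362. 195.  33.  21.] [421. 198.   8.] z [ 2. 18.] 
vial 0.6 [393. 147.   6.  18.] [328. 309.  28.] z [ 2. 47.] 
objective_long 0.51 [301. 205.  13.  17.] [411.  34.  32.] z [ 6. 53.] 
objective_short 0.58 [260. 233.  13.  18.] [428. -80.  26.] z [ 3. 4
[... 588 characters left out ...]
e_1 0.74 [191.4 386.3] [ 702. -302.   36.]
   mark pin_hole_1 0.73 [369.4 248.6] [573. 120.  36.]
   mark pin_hole_1 0.64 [351.4 229.4] [513. 107.  36.]
   mark pocket_1 0.86 [299.3 281.1] [565. -38.   0.]
   mark pocket_1 0.73 [436.7 307.6] [737. 192.   0.]
   mark pocket_1 0.56 [340.2 255. ] [542.  67.   0.]
   mark dust_cover 0.73 [323.8 266.9] [554.  23.  -0.]
   mark cover_mat 0.86 [144.1 299.1] [ 472. -343.    0.]
   mark cover_mat 0.6 [369.9 246.1] [548. 136.   0.]
   mark clip_a_seat 0.48 [448.4 269.6] [671. 261.   0.]
   mark clip_a_seat 0.33 [340.2 254.9] [542.  67.   0.]
   mark clip_b_seat 0.65 [445.3 271.4] [672. 253.  -0.]
   mark clip_b_seat 0.51 [355.6 200.3] [421. 164.   0.]
```

View pics/s_clamp.png

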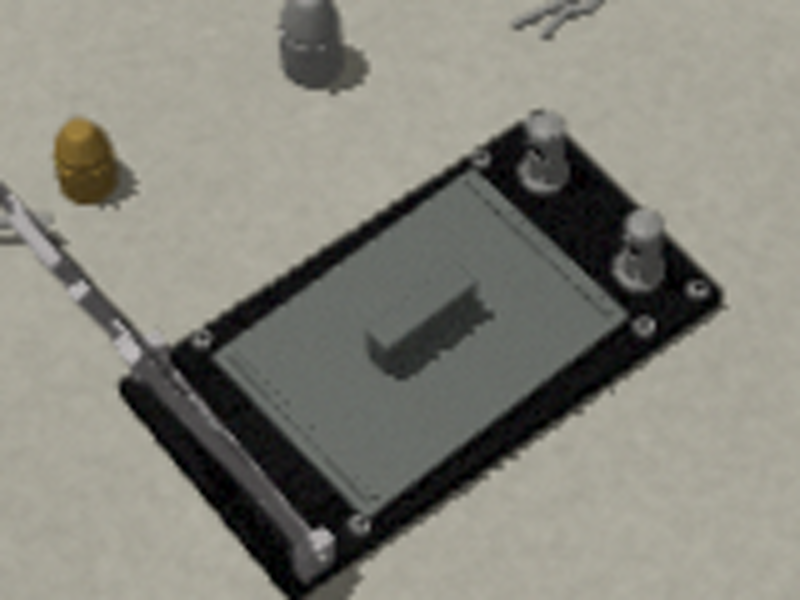

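View pics/s_left.png

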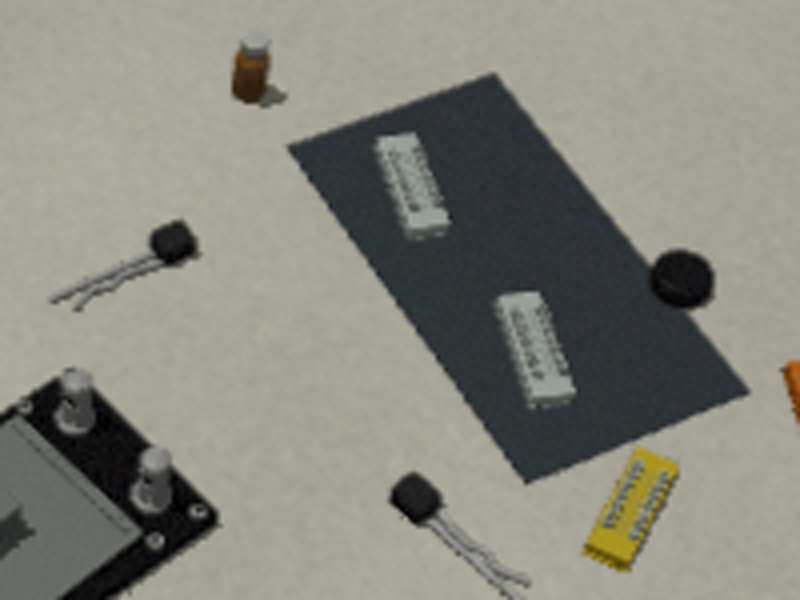

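```bash
cat >> h.py <<'E'
def Rdown(ang):
    a=np.radians(ang); c,s=np.cos(a),np.sin(a)
    return np.array([[s,0,c],[-c,0,s],[0,-1,0.]])
from scipy.spatial.transform import Rotation as Ro
def plan(pos,R,jaw,vmax=35.,wmax=6.5,start=None,n=None):
    """rows from present pose to target; straight line, equal turns"""
    s=sensors.sense(); p0=s["ee_pos"] if start is None else start[0]; R0=s["orientation"] if start is None else start[1]
    w=Ro.from_matrix(R0.T@R).as_rotvec(degrees=True)
    dp=np.asarray(pos,float)-p0
    n=n or max(1,int(np.ceil(max(np.linalg.norm(dp)/vmax,np.linalg.norm(w)/wmax))))
    rows=[]; Rc=R0.copy(); pc=np.array(p0,float)
    for i in range(n):
        st=Rc.T@((np.asarray(pos)-pc)/(n-i))
        wv=np.round(w/n,1); t=np.round(st/1000,4)
        rows.append([*map(float,wv),*map(float,t),jaw])
        pc=pc+Rc@(t*1000); Rc=Rc@Ro.from_rotvec(wv,degrees=True).as_matrix()
    import json
    j=json.dumps(rows); 
    print(n,"rows:",j.replace(".0,",",").replace("-0,","0,").replace(" ",""))
    return pc,Rc
def st():
    s=sensors.sense(); R=s["orientation"]
    print("t",round(s["clock"],2),"pos",np.round(s["ee_pos"],1),"ang",round(np.degrees(np.arctan2(R[1,2],R[0,2])),2),"down",np.round(R[:,1],4),"F",np.round(s["ft_force"],1),"gap",round(s["finger_gap"],3),"j",np.round(s["joint_pos"],1))
E
python3 - <<'E'
from h import *
c=eyes.get_calibration("wrist"); s=sensors.sense()
cp=-c["R"].T@c["t"]; print(cp, s["orientation"].T@(cp-s["ee_pos"]), s["orientation"].T@c["R"].T)
p,d=eyes.grab_frame("wrist"); W=pts("wrist",d)
# finger tips in tool frame
T=(W-s["ee_pos"])@s["orientation"]
for v in (330,350,370):
  for u in (170,185,195,450,460,475): print(v,u,np.round(T[v,u]))
plan([520,40,330],Rdown(16),100)
E
```

```text
[ 68.1675837  550.7576755  373.55010208] [ -78.90321615 -175.43057425   -0.67791096] [[-2.57179301e-04  9.51695029e-01  3.07044793e-01]
 [-3.14156388e-05 -3.07044811e-01  9.51695058e-01]
 [ 9.99999966e-01  2.35110262e-04  1.08863677e-04]]
330 170 [-11. -55. -50.]
330 185 [-11. -57. -45.]
330 195 [ -8. -51. -44.]
330 450 [-11. -56.  42.]
330 460 [-10. -55.  46.]
330 475 [133. 198. 159.]
350 170 [-11. -68. -46.]
350 185 [ -7. -62. -43.]
350 195 [ -2. -53. -43.]
350 450 [ -6. -60.  42.]
350 460 [-11. -67.  42.]
350 475 [-11. -68.  46.]
370 170 [ -9. -75. -43.]
370 185 [ -1. -64. -43.]
370 195 [  5. -55. -44.]
370 450 [  1. -60.  42.]
370 460 [ -4. -68.  42.]
370 475 [-11. -78.  43.]
19 rows: [[0,3.1,0,0.0259,-0.0069,-0.0197,100],[0,3.1,0,0.0269,-0.0069,-0.0183,100],[0,3.1,0,0.0278,-0.0069,-0.0168,100],[0,3.1,0,0.0287,-0.0069,-0.0153,100],[0,3.1,0,0.0295,-0.007,-0.0137,100],[0,3.1,0,0.0302,-0.0069,-0.0121,100],[0,3.1,0,0.0308,-0.007,-0.0105,100],[0,3.1,0,0.0313,-0.0069,-0.0088,100],[0,3.1,0,0.0317,-0.007,-0.0071,100],[0,3.1,0,0.0321,-0.0069,-0.0053,100],[0,3.1,0,0.0323,-0.007,-0.0036,100],[0,3.1,0,0.0325,-0.0069,-0.0018,100],[0,3.1,0,0.0325,-0.007,-0.0001,100],[0,3.1,0,0.0325,-0.0069,0.0017,100],[0,3.1,0,0.0323,-0.007,0.0034,100],[0,3.1,0,0.0321,-0.0069,0.0052,100],[0,3.1,0,0.0318,-0.007,0.0069,100],[0,3.1,0,0.0314,-0.0069,0.0086,100],[0,3.1,0,0.0308,-0.007,0.0103,100]]
```

Emit:
move_arm:
  targets:
    - [0,3.1,0,0.026,-0.007,-0.02,100]
    - [0,3.1,0,0.027,-0.007,-0.018,100]
    - [0,3.1,0,0.028,-0.007,-0.017,100]
    - [0,3.1,0,0.029,-0.007,-0.015,100]
    - [0,3.1,0,0.03,-0.007,-0.014,100]
    - [0,3.1,0,0.03,-0.007,-0.012,100]
    - [0,3.1,0,0.031,-0.007,-0.01,100]
    - [0,3.1,0,0.031,-0.007,-0.009,100]
    - [0,3.1,0,0.032,-0.007,-0.007,100]
    - [0,3.1,0,0.032,-0.007,-0.005,100]
    - [0,3.1,0,0.032,-0.007,-0.004,100]
    - [0,3.1,0,0.032,-0.007,-0.002,100]

```text
clock: 2.35
ee_pos: [384.0, 209.1, 283.2]
orientation: [[0.596, -0.0, 0.803], [-0.803, -0.001, 0.596], [0.001, -1.0, -0.001]]
ft_force: [0.1, 0.1, 0.1]
finger_gap: 1.001
```

Emit:
move_arm:
  targets:
    - [0,3.1,0,0.033,-0.007,0,100]
    - [0,3.1,0,0.033,-0.007,0.002,100]
    - [0,3.1,0,0.032,-0.007,0.003,100]
    - [0,3.1,0,0.032,-0.007,0.005,100]
    - [0,3.1,0,0.032,-0.007,0.007,100]
    - [0,3.1,0,0.031,-0.007,0.009,100]
    - [0,3.1,0,0.031,-0.007,0.01,100]

```text
clock: 2.93
ee_pos: [522.7, 13.6, 336.7]
orientation: [[0.237, 0.005, 0.971], [-0.971, 0.0, 0.237], [0.001, -1.0, 0.005]]
ft_force: [0.7, 0.2, 0.8]
finger_gap: 1.002
```

```bash
sed -i 's/t=np.round(st\/1000,4)/t=np.round(st\/1000,RND)/; s/^def plan/RND=3\ndef plan/' h.py; python3 - <<'E'
from h import *
st()
plan([520,40,330],Rdown(16),100)
p,d=eyes.grab_frame("wrist"); cv2.imwrite("pics/w1.png",p)
E
```

```text
t 2.93 pos [522.7  13.6 336.7] ang 13.73 down [ 4.8e-03  4.0e-04 -1.0e+00] F [0.7 0.2 0.8] gap 1.002 j [ -4.8   2.1  65.9   0.  111.7 -18.5]
1 rows: [[-0.3,-2.3,0.1,-0.026,0.007,0.004,100]]
```

View pics/w1.png

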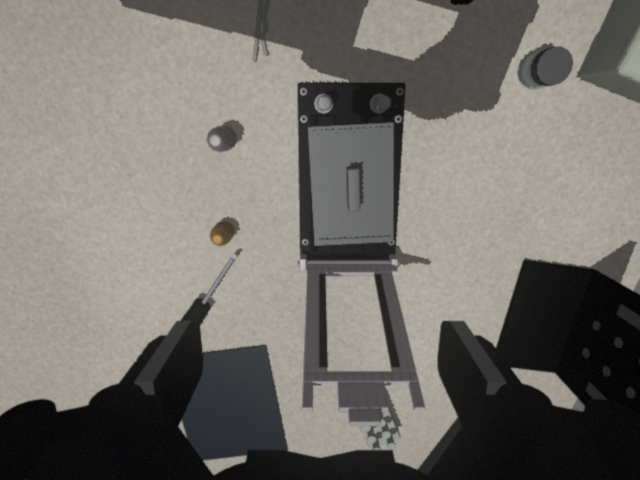

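```bash
python3 - <<'E'
from h import *
c=eyes.get_calibration("wrist")
p,d=eyes.grab_frame("wrist"); W=pts("wrist",d,c)
def cc(mask,mn=20):
    n,l,s,ce=cv2.connectedComponentsWithStats(mask.astype(np.uint8)); 
    return [(s[i,4],ce[i],l==i) for i in range(1,n) if s[i,4]>=mn]
Z=W[:,:,2]
reg=np.zeros((480,640),bool); reg[70:250,280:420]=1
print("bench z",np.nanmedian(Z[150:200,450:500]), "plate", np.nanmedian(Z[70:85+20,340:360]),"cover",np.nanmedian(Z[140:160,320:380]))
for a,ce,m in cc(reg&(Z>44)&(Z<56)): 
    w=W[m]; print("pin top",a,ce,np.round(w.mean(0),1), np.round((w.min(0)+w.max(0))/2,1))
for a,ce,m in cc(reg&(Z>36)&(Z<48),60):
    w=W[m]; print("handle?",a,ce,np.round(w.mean(0),1),[np.round(x,1) for x in cv2.minAreaRect(w[:,:2].astype(np.float32))])
m=reg&(Z>17.5)&(Z<23)
for a,ce,m in cc(m,500):
    w=W[m]; print("cover",a,ce,np.round(w.mean(0),1),[np.round(x,1) for x in cv2.minAreaRect(w[:,:2].astype(np.float32))])
# plate from black: full plate silhouette z>6
m=reg&(Z>6)
for a,ce,m in cc(m,3000):
    w=W[m&(Z<60)]; print("plate",a,[np.round(x,1) for x in cv2.minAreaRect(w[:,:2].astype(np.float32))])
# corners of plate top side, hand
print(ray_z("wrist",[[299,84],[405,83]],12,c))
st()
E
```

```text
bench z -0.14215868947396312 plate 11.60669789655713 cover 19.828441105734775
pin top 190 [380.02631579  94.87894737] [567.7 115.4  49.2] [568.  115.6  48. ]
pin top 188 [320.07978723  95.45744681] [505.9 100.3  49.3] [505.9 100.4  48.4]
pin top 26 [353.73076923 168.34615385] [560.8  33.7  44.6] [560.6  33.7  44.8]
pin top 48 [349.39583333 181.3125    ] [559.7  18.3  44.6] [560.5  16.9  45. ]
pin top 25 [354.56 190.6 ] [568.2   9.3  44.6] [568.6   9.2  44.7]
pin top 23 [352.43478261 200.95652174] [568.8  -3.   44.6] [568.5  -3.   44.8]
handle? 539 [351.06679035 182.54174397] [562.1  17.1  43.4] [array([562.3,  16.4]), array([14. , 49.6]), np.float64(14.9)]
cover 9294 [349.69916075 176.17107811] [561.6  19.8  19.9] [array([562.4,  16.2]), array([100.9, 146.8]), np.float64(16.0)]
plate 17813 [array([556.5,  28.7]), array([124.3, 209.5]), np.float64(13.7)]
[[479.69276407 107.94123474  12.        ]
 [596.91512319 136.6751077   12.        ]]
t 3.03 pos [524.2  11.1 335.9] ang 13.5 down [ 0.0047 -0.0015 -1.    ] F [-0.6  0.7 -0.1] gap 1.001 j [-4.900e+00  2.300e+00  6.580e+01 -1.000e-01  1.116e+02 -1.850e+01]
```

```bash
python3 - <<'E'
from h import *
a,b=plan([562.3,16.5,90],Rdown(15),60)
plan([562.3,16.5,24],Rdown(15),60,vmax=15,start=(a,b))
E
```

```text
8 rows: [[0,-0.2,0,0,0.031,0.005,60],[0,-0.2,0,0,0.031,0.005,60],[0,-0.2,0,0.001,0.031,0.005,60],[0,-0.2,0,0,0.031,0.004,60],[0,-0.2,0,0.001,0.031,0.005,60],[0,-0.2,0,0,0.03,0.004,60],[0,-0.2,0,0.001,0.031,0.005,60],[0,-0.2,0,0,0.03,0.004,60]]
5 rows: [[0,0,0,0,0.013,0,60],[0,0,0,0,0.013,0,60],[0,0,0,0,0.013,0,60],[0,0,0,0,0.014,0,60],[0,0,0,0,0.013,0,60]]
```

Emit:
move_arm:
  targets:
    - [0,-0.2,0,0,0.031,0.005,60]
    - [0,-0.2,0,0,0.031,0.005,60]
    - [0,-0.2,0,0,0.031,0.005,60]
    - [0,-0.2,0,0,0.031,0.005,60]
    - [0,-0.2,0,0,0.031,0.005,60]
    - [0,-0.2,0,0,0.03,0.004,60]
    - [0,-0.2,0,0,0.025,0.004,60]
    - [0,-0.2,0,0,0.015,0.004,60]
    - [0,0,0,0,0,0,60]
    - [0,0,0,0,0,0,60]

```text
clock: 3.87
ee_pos: [562.5, 22.9, 104.6]
orientation: [[0.265, 0.01, 0.964], [-0.964, 0.001, 0.265], [0.002, -1.0, 0.01]]
ft_force: [0.9, 0.5, 1.1]
finger_gap: 0.599
```

```bash
python3 - <<'E'
from h import *
st()
plan([562.3,16.5,24],Rdown(15),60,vmax=15)
E
```

```text
t 3.87 pos [562.5  22.9 104.6] ang 15.36 down [ 1.040e-02  6.000e-04 -9.999e-01] F [0.9 0.5 1.1] gap 0.599 j [ -3.5   8.3  85.6   0.1  85.5 -18.8]
6 rows: [[-0.1,0.1,0,0.001,0.013,0,60],[-0.1,0.1,0,0.001,0.014,-0.001,60],[-0.1,0.1,0,0.001,0.013,0,60],[-0.1,0.1,0,0.001,0.014,0,60],[-0.1,0.1,0,0.001,0.013,-0.001,60],[-0.1,0.1,0,0.001,0.014,0,60]]
```

Emit:
move_arm:
  targets:
    - [-0.1,-0.1,0,0.001,0.013,0,60]
    - [-0.1,-0.1,0,0.001,0.014,0,60]
    - [-0.1,-0.1,0,0.001,0.013,0,60]
    - [-0.1,0,0,0.001,0.014,0,60]
    - [-0.1,0,0,0.001,0.013,0,60]
    - [0,0,0,0.001,0.008,0,60]
    - [0,0,0,0,0,0,60]

```text
clock: 4.45
ee_pos: [569.8, 17.2, 33.2]
orientation: [[0.272, 0.017, 0.962], [-0.962, -0.003, 0.272], [0.008, -1.0, 0.016]]
ft_force: [-0.1, 0.5, 0.0]
finger_gap: 0.597
```

```bash
python3 - <<'E'
from h import *
st()
plan([562.3,16.5,24],Rdown(15),60,vmax=15)
E
```

```text
t 4.45 pos [569.8  17.2  33.2] ang 15.8 down [ 0.0174 -0.003  -0.9998] F [-0.1  0.5  0. ] gap 0.597 j [ -3.9  11.9  89.9  -0.1  77.2 -19.7]
1 rows: [[-0.9,0.8,0.4,-0.001,0.009,-0.008,60]]
```

Emit:
move_arm:
  targets:
    - [-0.5,0.4,0.2,0,0.004,-0.004,60]
    - [-0.4,0.4,0.2,0,0.004,-0.004,60]
    - [0,0,0,0,0,0,60]

```text
clock: 4.7
ee_pos: [562.6, 14.7, 26.1]
orientation: [[0.258, 0.002, 0.966], [-0.966, -0.0, 0.258], [0.001, -1.0, 0.001]]
ft_force: [-0.9, 0.8, -1.0]
finger_gap: 0.598
```

```bash
python3 - <<'E'
from h import *
st()
plan([562.3,16.5,24],Rdown(15),60,vmax=15)
E
```

```text
t 4.7 pos [562.6  14.7  26.1] ang 14.92 down [ 1.6e-03 -4.0e-04 -1.0e+00] F [-0.9  0.8 -1. ] gap 0.598 j [ -4.3  12.   90.6  -0.   77.3 -19.2]
1 rows: [[-0.1,-0.1,0,-0.002,0.002,0,60]]
```

Emit:
move_arm:
  targets:
    - [0,0,0,-0.002,0.002,0,10]
    - [0,0,0,0,0,0,0]
    - [0,0,0,0,0,0,0]
    - [0,0,0,0,0,0,0]
    - [0,0,0,0,0,0,0]
    - [0,0,0,0,0,0,0]
  squeeze: 60

```text
clock: 5.2
ee_pos: [563.7, 16.8, 26.5]
orientation: [[0.257, 0.007, 0.966], [-0.966, -0.001, 0.257], [0.002, -1.0, 0.006]]
ft_force: [0.1, 0.0, 0.9]
finger_gap: -0.001
```

```bash
python3 - <<'E'
from h import *
st()
a,b=plan([562,16.5,110],Rdown(15),0,vmax=20)
a,b=plan([400,-50,160],Rdown(15),0,start=(a,b))
a,b=plan([420,-200,160],Rdown(18),0,start=(a,b))
a,b=plan([472,-345,60],Rdown(21),0,start=(a,b))
E
```

```text
t 5.2 pos [563.7  16.8  26.5] ang 14.91 down [ 6.6e-03 -5.0e-04 -1.0e+00] F [0.1 0.  0.9] gap -0.001 j [ -4.1  11.9  90.7  -0.   77.  -19. ]
5 rows: [[-0.1,0,0,0,-0.017,0,0],[-0.1,0,0,0,-0.017,0,0],[-0.1,0,0,0,-0.016,0,0],[-0.1,0,0,0,-0.017,-0.001,0],[-0.1,0,0,0,-0.016,0,0]]
6 rows: [[0,0,0,0.004,-0.008,-0.029,0],[0,0,0,0.004,-0.008,-0.029,0],[0,0,0,0.004,-0.008,-0.029,0],[0,0,0,0.004,-0.009,-0.029,0],[0,0,0,0.003,-0.008,-0.029,0],[0,0,0,0.004,-0.009,-0.029,0]]
5 rows: [[0,-0.6,0,0.03,0,-0.004,0],[0,-0.6,0,0.03,0,-0.004,0],[0,-0.6,0,0.03,0,-0.005,0],[0,-0.6,0,0.03,0,-0.005,0],[0,-0.6,0,0.029,0,-0.005,0]]
6 rows: [[0,-0.5,0,0.026,0.017,0.001,0],[0,-0.5,0,0.026,0.017,0.001,0],[0,-0.5,0,0.026,0.017,0,0],[0,-0.5,0,0.025,0.017,0,0],[0,-0.5,0,0.026,0.016,0,0],[0,-0.5,0,0.025,0.017,0,0]]
```

```bash
python3 - <<'E'
from h import *
p,d=eyes.grab_frame("wrist"); cv2.imwrite("pics/w2.png",p)
p,d=eyes.grab_frame("scene"); crop(p,240,150,400,320,4,"pics/s2.png")
st()
E
```

```text
t 5.3 pos [563.7  16.8  26.5] ang 14.91 down [ 6.5e-03 -5.0e-04 -1.0e+00] F [-0.   0.1 -0.4] gap 0.001 j [ -4.1  12.   90.7  -0.   77.  -19. ]
```

View pics/w2.png

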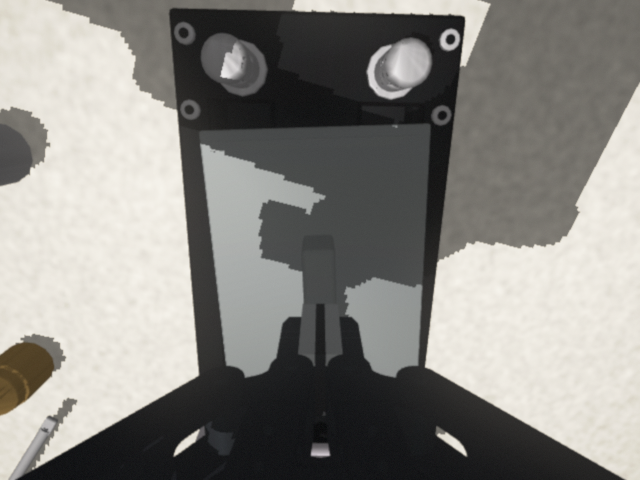

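View pics/s2.png

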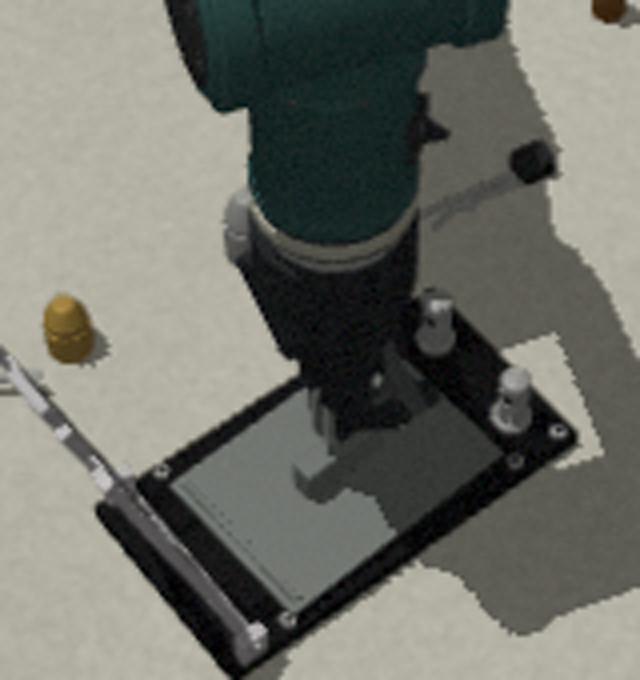

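```bash
python3 - <<'E'
from h import *
c=eyes.get_calibration("wrist"); s=sensors.sense()
p,d=eyes.grab_frame("wrist"); W=pts("wrist",d,c); T=(W-s["ee_pos"])@s["orientation"]
for v in (240,270,300,310,320,340,355,370):
  print(v,[(u,*map(int,np.nan_to_num(T[v,u]).round())) for u in (285,295,305,312,320,328,336,345,355)])
crop(p,240,220,400,400,4,"pics/w2c.png")
E
```

```text
240 [(285, -22, 7, -17), (295, -22, 6, -12), (305, -25, -3, -7), (312, -25, -3, -4), (320, -25, -3, 0), (328, -25, -3, 3), (336, -22, 6, 7), (345, -22, 6, 11), (355, -22, 8, 16)]
270 [(285, -7, 6, -17), (295, -7, 6, -12), (305, -17, -18, -7), (312, -16, -16, -4), (320, -17, -18, 0), (328, -16, -17, 3), (336, -7, 5, 7), (345, -7, 7, 11), (355, -7, 6, 16)]
300 [(285, 8, 5, -17), (295, 9, 6, -13), (305, -3, -17, -7), (312, -3, -18, -4), (320, -2, -17, 0), (328, -3, -18, 3), (336, 9, 6, 7), (345, 9, 6, 12), (355, 9, 6, 17)]
310 [(285, 14, 6, -18), (295, 15, 8, -13), (305, -10, -41, -6), (312, -10, -41, -3), (320, -11, -42, -1), (328, -11, -42, 2), (336, -11, -43, 5), (345, 14, 7, 12), (355, 15, 8, 17)]
320 [(285, -7, -43, -13), (295, -6, -42, -10), (305, -10, -50, -6), (312, -10, -49, -3), (320, -10, -50, -1), (328, -10, -49, 2), (336, -10, -49, 5), (345, -7, -42, 9), (355, 20, 7, 17)]
340 [(285, -6, -56, -12), (295, -7, -56, -9), (305, -10, -62, -5), (312, -11, -64, -3), (320, -10, -62, -1), (328, -11, -63, 2), (336, -10, -62, 5), (345, -6, -55, 8), (355, -6, -56, 11)]
355 [(285, -12, -73, -11), (295, -11, -72, -8), (305, -10, -70, -5), (312, -10, -70, -3), (320, -10, -70, -1), (328, -10, -70, 2), (336, -9, -69, 4), (345, -12, -72, 7), (355, -12, -73, 10)]
370 [(285, -11, -79, -10), (295, -11, -79, -7), (305, -11, -79, -5), (312, -11, -79, -3), (320, -5, -70, -1), (328, -11, -79, 2), (336, -12, -80, 4), (345, -12, -80, 6), (355, -12, -80, 9)]
```

View pics/w2c.png

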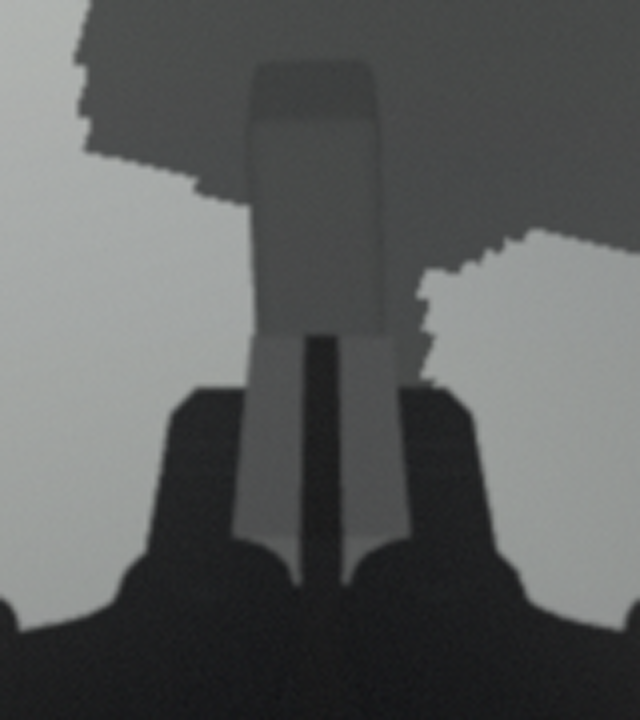

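```bash
python3 - <<'E'
from h import *
s=sensors.sense()
for n in("scene","side"):
    p,d=eyes.grab_frame(n); W=pts(n,d); T=(W-s["ee_pos"])@s["orientation"]
    m=(abs(T[...,0])<11.5)&(abs(T[...,2])<20)&(T[...,1]<-20)&(T[...,1]>-100)
    print(n,m.sum(),[ (int(y),int(m[(T[...,1]>=y)*(T[...,1]<y+5)&m].sum())) for y in range(-100,-15,5)])
    if n=="side": 
        u=proj("side",s["ee_pos"][None])[0]; print(u); x,y=map(int,u); crop(p,x-60,y-80,x+60,y+40,6,"pics/side2.png")
E
```

```text
scene 169 [(-100, 7), (-95, 5), (-90, 31), (-85, 18), (-80, 8), (-75, 10), (-70, 8), (-65, 11), (-60, 15), (-55, 14), (-50, 17), (-45, 11), (-40, 5), (-35, 0), (-30, 0), (-25, 9), (-20, 0)]
side 202 [(-100, 14), (-95, 3), (-90, 10), (-85, 10), (-80, 8), (-75, 10), (-70, 16), (-65, 24), (-60, 23), (-55, 25), (-50, 20), (-45, 18), (-40, 13), (-35, 5), (-30, 0), (-25, 3), (-20, 0)]
[343.52345726 248.43765227]
```

View pics/side2.png

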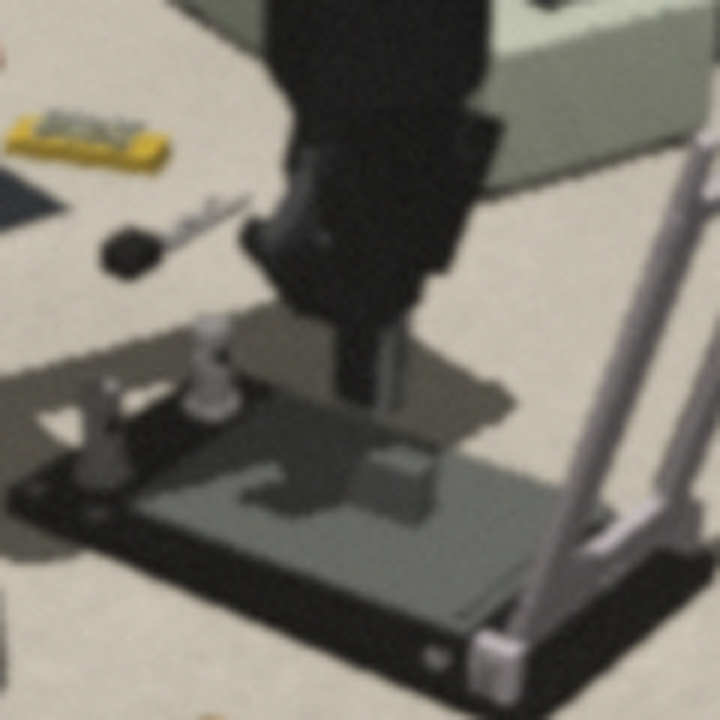

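Emit:
move_arm:
  targets:
    - [0,0,0,0,0,0,60]
    - [0,0,0,0,0,0,60]
    - [0,0,0,0,0,0,60]
    - [-0.2,0,0,0,0.01,-0.001,60]
    - [0,0,0,0,0.01,-0.001,60]
    - [0,0,0,0,0.01,-0.001,60]
    - [0,0,0,0,0.006,-0.001,60]
    - [0,0,0,0,0,0,60]

```text
clock: 6.12
ee_pos: [558.7, 15.5, -14.3]
orientation: [[0.257, 0.001, 0.966], [-0.966, -0.001, 0.257], [0.002, -1.0, 0.0]]
ft_force: [0.5, 1.1, -0.5]
finger_gap: 0.604
```

```bash
python3 - <<'E'
from h import *
st()
plan([562.3,16.5,-11],Rdown(15),60,vmax=5)
p,d=eyes.grab_frame("wrist"); cv2.imwrite("pics/w3.png",p)
E
```

```text
t 6.12 pos [558.7  15.5 -14.3] ang 14.9 down [ 8.0e-04 -1.4e-03 -1.0e+00] F [ 0.5  1.1 -0.5] gap 0.604 j [ -4.2  14.   93.3  -0.1  72.7 -19. ]
1 rows: [[0,-0.1,0.1,0,-0.003,0.004,60]]
```

View pics/w3.png

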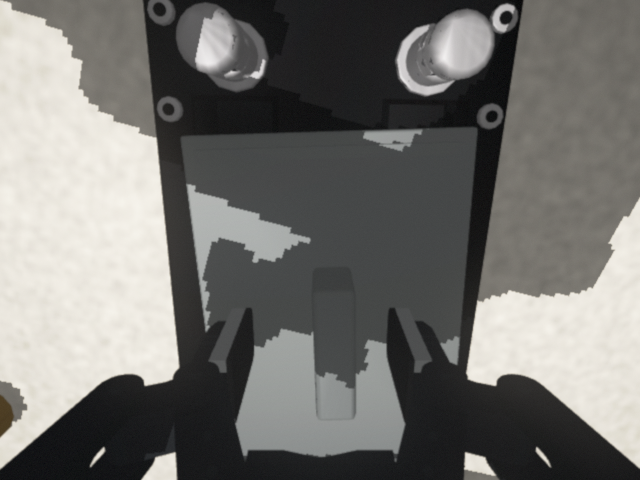

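Emit:
move_arm:
  targets:
    - [0,0,0,0,-0.003,0.004,30]
    - [0,0,0,0,0,0,10]
    - [0,0,0,0,0,0,0]
    - [0,0,0,0,0,0,0]
    - [0,0,0,0,0,0,0]
    - [0,0,0,0,0,0,0]
    - [0,0,0,0,0,0,0]
  squeeze: 60

```text
clock: 6.75
ee_pos: [564.0, 16.7, -9.9]
orientation: [[0.257, 0.003, 0.966], [-0.966, -0.001, 0.257], [0.002, -1.0, 0.002]]
ft_force: [-0.2, -0.3, -1.2]
finger_gap: 0.149
```

```bash
python3 - <<'E'
from h import *
st()
a,b=plan([562,16.5,80],Rdown(15),0,vmax=20)
a,b=plan([400,-50,130],Rdown(15),0,start=(a,b))
a,b=plan([420,-200,130],Rdown(18),0,start=(a,b))
a,b=plan([472,-345,40],Rdown(21),0,start=(a,b))
E
```

```text
t 6.75 pos [564.   16.7  -9.9] ang 14.91 down [ 0.0027 -0.0015 -1.    ] F [-0.2 -0.3 -1.2] gap 0.149 j [ -4.   14.2  92.4  -0.1  73.2 -18.9]
5 rows: [[0,0,0,0,-0.018,0,0],[0,0,0,0,-0.018,0,0],[0,0,0,0,-0.018,-0.001,0],[0,0,0,0,-0.018,0,0],[0,0,0,0,-0.018,-0.001,0]]
6 rows: [[0,0,0,0.004,-0.008,-0.029,0],[0,0,0,0.004,-0.008,-0.029,0],[0,0,0,0.004,-0.009,-0.029,0],[0,0,0,0.004,-0.008,-0.029,0],[0,0,0,0.003,-0.009,-0.029,0],[0,0,0,0.004,-0.008,-0.028,0]]
5 rows: [[0,-0.6,0,0.03,0,-0.004,0],[0,-0.6,0,0.03,0,-0.004,0],[0,-0.6,0,0.03,0,-0.005,0],[0,-0.6,0,0.03,0,-0.005,0],[0,-0.6,0,0.029,0,-0.005,0]]
6 rows: [[0,-0.5,0,0.026,0.015,0.001,0],[0,-0.5,0,0.026,0.015,0.001,0],[0,-0.5,0,0.026,0.015,0,0],[0,-0.5,0,0.025,0.015,0,0],[0,-0.5,0,0.026,0.015,0,0],[0,-0.5,0,0.025,0.015,0,0]]
```

Emit:
move_arm:
  targets:
    - [0,0,0,0,-0.01,0,0]
    - [0,0,0,0,-0.018,0,0]
    - [0,0,0,0,-0.018,0,0]
    - [0,0,0,0,-0.018,0,0]
    - [0,0,0,0,-0.018,0,0]
    - [0,0,0,0.004,-0.008,-0.015,0]
    - [0,0,0,0.004,-0.008,-0.029,0]
    - [0,0,0,0.004,-0.008,-0.029,0]
    - [0,0,0,0.004,-0.008,-0.029,0]
    - [0,0,0,0.004,-0.008,-0.029,0]
    - [0,0,0,0.004,-0.008,-0.02,0]

```text
clock: 7.67
ee_pos: [420.3, -45.6, 130.1]
orientation: [[0.262, 0.004, 0.965], [-0.965, -0.002, 0.262], [0.003, -1.0, 0.003]]
ft_force: [1.5, 0.0, -1.8]
finger_gap: 0.148
```

```bash
python3 - <<'E'
from h import *
st()
a,b=plan([420,-200,120],Rdown(18),0)
a,b=plan([472,-345,40],Rdown(21),0,start=(a,b))
p,d=eyes.grab_frame("wrist"); cv2.imwrite("pics/w4.png",p)
E
```

```text
t 7.67 pos [420.3 -45.6 130.1] ang 15.2 down [ 0.0038 -0.0018 -1.    ] F [ 1.5  0.  -1.8] gap 0.148 j [-13.8 -10.4 101.   -0.   89.1 -29. ]
5 rows: [[0,-0.6,0,0.03,0.002,-0.008,0],[0,-0.6,0,0.03,0.002,-0.009,0],[0,-0.6,0,0.029,0.002,-0.009,0],[0,-0.6,0,0.03,0.002,-0.009,0],[0,-0.6,0,0.029,0.002,-0.009,0]]
5 rows: [[0,-0.6,0,0.031,0.016,0.001,0],[0,-0.6,0,0.031,0.016,0,0],[0,-0.6,0,0.031,0.016,0,0],[0,-0.6,0,0.03,0.016,0,0],[0,-0.6,0,0.031,0.017,0,0]]
```

View pics/w4.png

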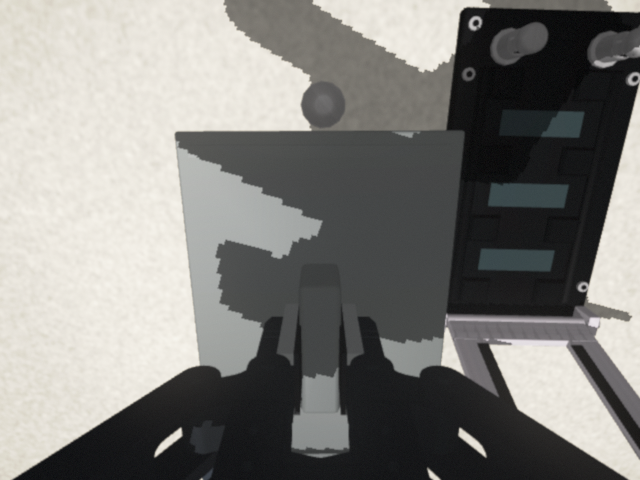

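Emit:
move_arm:
  targets:
    - [0,-0.6,0,0.03,0.002,-0.008,0]
    - [0,-0.6,0,0.03,0.002,-0.008,0]
    - [0,-0.6,0,0.03,0.002,-0.008,0]
    - [0,-0.6,0,0.03,0.002,-0.007,0]
    - [0,-0.6,0,0.03,0.002,-0.006,0]
    - [0,-0.6,0,0.031,0.016,0.001,0]
    - [0,-0.6,0,0.031,0.016,0,0]
    - [0,-0.6,0,0.031,0.016,0,0]
    - [0,-0.6,0,0.025,0.016,0,0]
    - [0,-0.6,0,0.015,0.01,0,0]
    - [0,0,0,0,0,0,0]

```text
clock: 8.63
ee_pos: [477.5, -342.0, 62.3]
orientation: [[0.367, 0.028, 0.93], [-0.93, -0.015, 0.367], [0.025, -0.999, 0.021]]
ft_force: [-0.3, 0.6, -0.7]
finger_gap: 0.149
```

```bash
python3 - <<'E'
from h import *
st()
a,b=plan([474,-348,-10],Rdown(21),0,vmax=12)
E
```

```text
t 8.63 pos [ 477.5 -342.    62.3] ang 21.55 down [ 0.0285 -0.0154 -0.9995] F [-0.3  0.6 -0.7] gap 0.149 j [-41.4  12.   86.3   0.4  79.9 -63. ]
7 rows: [[-0.2,0.1,0.2,0,0.01,-0.001,0],[-0.2,0.1,0.2,0,0.01,-0.001,0],[-0.2,0.1,0.2,0.001,0.01,-0.001,0],[-0.2,0.1,0.2,0.001,0.011,-0.001,0],[-0.2,0.1,0.2,0,0.01,-0.001,0],[-0.2,0.1,0.2,0.001,0.011,-0.001,0],[-0.2,0.1,0.2,0,0.01,0,0]]
```

Emit:
move_arm:
  targets:
    - [-0.2,0.1,0.2,0,0.01,-0.001,0]
    - [-0.2,0.1,0.2,0,0.01,-0.001,0]
    - [-0.2,0,0.2,0,0.01,-0.001,0]
    - [-0.2,0,0.2,0,0.01,-0.001,0]
    - [-0.2,0,0.2,0,0.01,-0.001,0]
    - [-0.2,0,0.2,0,0.01,-0.001,0]
    - [-0.2,0,0.2,0,0.01,0,0]
    - [0,0,0,0,0,0,0]

```text
clock: 9.3
ee_pos: [472.5, -341.0, -12.1]
orientation: [[0.366, -0.005, 0.931], [-0.931, 0.001, 0.366], [-0.003, -1.0, -0.005]]
ft_force: [-0.3, 0.9, -1.1]
finger_gap: 0.154
```

```bash
python3 - <<'E'
from h import *
st()
a,b=plan([474,-348,-21.5],Rdown(21),0,vmax=5)
E
```

```text
t 9.3 pos [ 472.5 -341.   -12.1] ang 21.44 down [-5.4e-03  8.0e-04 -1.0e+00] F [-0.3  0.9 -1.1] gap 0.154 j [-41.3  16.8  89.4  -0.2  74.  -62.7]
3 rows: [[0.1,0.1,-0.1,0.002,0.003,0,0],[0.1,0.1,-0.1,0.003,0.003,-0.001,0],[0.1,0.1,-0.1,0.002,0.003,0,0]]
```

Emit:
move_arm:
  targets:
    - [0.1,0.1,-0.1,0.002,0.003,0,0]
    - [0.1,0.1,-0.1,0.002,0.003,0,0]
    - [0.1,0.1,-0.1,0,0.003,0,0]
    - [0,0,0,0,0.001,0,0]
    - [0,0,0,0,0,0,15]
    - [0,0,0,0,0,0,30]
    - [0,0,0,0,0,0,50]
    - [0,0,0,0,0,0,50]

```text
clock: 9.97
ee_pos: [475.6, -346.1, -21.2]
orientation: [[0.36, 0.005, 0.933], [-0.933, -0.005, 0.36], [0.007, -1.0, 0.003]]
ft_force: [-0.1, -0.4, 0.7]
finger_gap: 0.504
```

```bash
python3 - <<'E'
from h import *
st()
a,b=plan([474,-348,100],Rdown(21),60,vmax=25)
E
```

```text
t 9.97 pos [ 475.6 -346.1  -21.2] ang 21.12 down [ 0.0051 -0.0051 -1.    ] F [-0.1 -0.4  0.7] gap 0.504 j [-41.6  17.5  89.7  -0.   72.4 -62.7]
5 rows: [[0,0,0.1,0,-0.024,0,60],[0,0,0.1,0,-0.024,0,60],[0,0,0.1,0.001,-0.024,-0.001,60],[0,0,0.1,0,-0.025,0,60],[0,0,0.1,0.001,-0.024,-0.001,60]]
```

```bash
python3 - <<'E'
from h import *
a,b=plan([474,-348,100],Rdown(21),60,vmax=25)
a,b=plan([390,-150,240],Rdown(40),60,start=(a,b),vmax=38)
a,b=plan([390,50,260],Rdown(62),60,start=(a,b),vmax=38)
a,b=plan([450,330,260],Rdown(90),60,start=(a,b),vmax=38)
E
```

```text
5 rows: [[0,0,0.1,0,-0.024,0,60],[0,0,0.1,0,-0.024,0,60],[0,0,0.1,0.001,-0.024,-0.001,60],[0,0,0.1,0,-0.025,0,60],[0,0,0.1,0.001,-0.024,-0.001,60]]
7 rows: [[0,-2.7,0,-0.031,-0.02,-0.001,60],[0,-2.7,0,-0.031,-0.02,0.001,60],[0,-2.7,0,-0.031,-0.02,0.002,60],[0,-2.7,0,-0.031,-0.02,0.003,60],[0,-2.7,0,-0.03,-0.02,0.005,60],[0,-2.7,0,-0.03,-0.02,0.006,60],[0,-2.7,0,-0.03,-0.02,0.008,60]]
6 rows: [[0,-3.7,0,-0.025,-0.003,0.021,60],[0,-3.7,0,-0.024,-0.003,0.023,60],[0,-3.7,0,-0.023,-0.003,0.025,60],[0,-3.7,0,-0.021,-0.003,0.026,60],[0,-3.7,0,-0.019,-0.004,0.027,60],[0,-3.7,0,-0.017,-0.003,0.028,60]]
8 rows: [[0,-3.5,0,-0.01,0,0.035,60],[0,-3.5,0,-0.008,0,0.035,60],[0,-3.5,0,-0.005,0,0.035,60],[0,-3.5,0,-0.003,0,0.036,60],[0,-3.5,0,-0.001,0,0.036,60],[0,-3.5,0,0.001,0,0.036,60],[0,-3.5,0,0.003,0,0.035,60],[0,-3.5,0,0.006,0.001,0.036,60]]
```

Emit:
move_arm:
  targets:
    - [0,0,0,0,-0.012,0,60]
    - [0,0,0,0,-0.024,0,60]
    - [0,0,0,0,-0.024,0,60]
    - [0,0,0,0,-0.024,0,60]
    - [0,0,0,0,-0.024,0,60]
    - [0,-2.7,0,-0.031,-0.02,0,60]
    - [0,-2.7,0,-0.031,-0.02,0.001,60]
    - [0,-2.7,0,-0.031,-0.02,0.002,60]
    - [0,-2.7,0,-0.031,-0.02,0.003,60]
    - [0,-2.7,0,-0.03,-0.02,0.005,60]
    - [0,-2.7,0,-0.03,-0.02,0.006,60]
    - [0,-2.7,0,-0.03,-0.02,0.008,60]

```text
clock: 10.97
ee_pos: [387.0, -141.8, 244.8]
orientation: [[0.648, 0.012, 0.761], [-0.761, -0.009, 0.649], [0.015, -1.0, 0.003]]
ft_force: [0.9, -0.3, 0.9]
finger_gap: 0.602
```

Emit:
move_arm:
  targets:
    - [0,-3.7,0,-0.025,-0.003,0.021,60]
    - [0,-3.7,0,-0.024,-0.003,0.023,60]
    - [0,-3.7,0,-0.023,-0.003,0.025,60]
    - [0,-3.7,0,-0.021,-0.003,0.026,60]
    - [0,-3.7,0,-0.019,-0.004,0.027,60]
    - [0,-3.7,0,-0.017,-0.003,0.028,60]

```text
clock: 11.47
ee_pos: [381.6, 64.6, 279.4]
orientation: [[0.893, 0.044, 0.449], [-0.448, -0.017, 0.894], [0.047, -0.999, 0.004]]
ft_force: [1.2, -0.1, -0.5]
finger_gap: 0.599
```

```bash
python3 - <<'E'
from h import *
st()
a,b=plan([450,330,260],Rdown(90),60,vmax=38)
p,d=eyes.grab_frame("scene"); W=pts("scene",d)
for k in cut_out("scene","dust_cover")[:1]:
    w=W[k["region"]]; w=w[~np.isnan(w[:,0])]; print(k["p"],k["box"],[np.round(x,1) for x in cv2.minAreaRect(w[:,:2].astype(np.float32))],np.percentile(w[:,2],[5,50,95]))
E
```

```text
t 11.47 pos [381.6  64.6 279.4] ang 63.35 down [ 0.0436 -0.0173 -0.9989] F [ 1.2 -0.1 -0.5] gap 0.599 j [  2.2 -17.9  90.1  -1.1 105.4 -61.5]
8 rows: [[0,-3.3,0.3,-0.007,0.002,0.033,60],[0,-3.3,0.3,-0.005,0.002,0.034,60],[0,-3.3,0.3,-0.004,0.002,0.034,60],[0,-3.3,0.3,-0.001,0.002,0.034,60],[0,-3.3,0.3,0,0.003,0.034,60],[0,-3.3,0.3,0.003,0.002,0.035,60],[0,-3.3,0.3,0.004,0.003,0.034,60],[0,-3.3,0.3,0.007,0.002,0.034,60]]
0.66 [146.5, 299.8, 85.4, 75.7] [array([ 474.3, -343.1]), array([106.2, 144.9]), np.float64(21.6)] [ 4.47771609  7.69772247 28.57781646]
```

Cover lies flat in the middle of the mat. On to the chips.

Emit:
move_arm:
  targets:
    - [0,-3.3,0.3,-0.007,0.002,0.033,60]
    - [0,-3.3,0.3,-0.005,0.002,0.034,60]
    - [0,-3.3,0.3,-0.004,0.002,0.034,60]
    - [0,-3.3,0.3,-0.001,0.002,0.034,60]
    - [0,-3.3,0.3,0,0.002,0.034,60]
    - [0,-3.3,0.3,0.003,0.002,0.034,60]
    - [0,-3.3,0.3,0.004,0.002,0.034,60]
    - [0,-3.3,0.3,0.005,0.002,0.02,60]
    - [0,0,0,0,0,0,60]
    - [0,0,0,0,0,0,60]
    - [0,0,0,0,0,0,60]

```text
clock: 12.48
ee_pos: [450.8, 321.5, 272.9]
orientation: [[1.0, 0.021, -0.007], [0.007, -0.009, 1.0], [0.02, -1.0, -0.009]]
ft_force: [0.3, -0.3, 0.8]
finger_gap: 0.602
```

```bash
cat >> h.py <<'E'
def chips(name="wrist",show=None):
    c=eyes.get_calibration(name); p,d=eyes.grab_frame(name); W=pts(name,d,c)
    if show: cv2.imwrite(show,p)
    for k in cut_out(name,"chip_a"):
        if k["p"]<.3: continue
        w=W[k["region"]]; col=np.median(p[k["region"]],0); w=w[~np.isnan(w[:,0])]; w=w[(w[:,2]>3)]
        if len(w)<30: continue
        w2=w[:,:2].astype(np.float32); rc=cv2.minAreaRect(w2)
        (cx,cy),(a,b),an=rc
        if a<b: an+=90
        print("chip",round(k["p"],2),np.round(k["box"]),"bgr",col,"rect",np.round([cx,cy,max(a,b),min(a,b)],1),"long ang",round((an+90)%180-90,1),"z",np.round(np.percentile(w[:,2],[5,50,95]),1))
    for k in mark_of(name,"chip_a"):
        if k["p"]>.3: print("  mark",round(k["p"],2),np.round(k["position"]),np.round(ray_z(name,k["position"],3,c)[0],1))
E
python3 - <<'E'
from h import *
st(); chips(show="pics/w5.png")
E
```

```text
t 12.48 pos [450.8 321.5 272.9] ang 90.37 down [ 0.0206 -0.0088 -0.9997] F [ 0.3 -0.3  0.8] gap 0.602 j [ 30.3   4.8  70.3  -1.1 104.1 -60.3]
chip 0.92 [354. 282.  40.  61.] bgr [152. 158. 151.] rect [565.3 361.7  73.6  25.2] long ang -16.5 z [ 7.7 10.  16.2]
chip 0.76 [457. 347.  23.  35.] bgr [ 62. 107. 165.] rect [654.7 488.   36.7  24.8] long ang -22.5 z [ 5.1 10.1 16. ]
chip 0.65 [361. 167.  40.  76.] bgr [90. 93. 88.] rect [432.  360.7  72.9  24.7] long ang -14.3 z [ 8.3 10.  16.1]
chip 0.58 [345. 364.  58.  43.] bgr [ 87. 160. 174.] rect [676.8 350.5  73.3  25.3] long ang -56.2 z [ 5.4 10.  16.2]
  mark 0.91 [449. 355.] [665.9 482.3   3. ]
  mark 0.89 [358. 164.] [429.3 359.8   3. ]
  mark 0.82 [345. 360.] [676.  351.6   3. ]
  mark 0.61 [351. 280.] [564.7 355.9   3. ]
  mark 0.38 [260. 323.] [623.3 246.5   3. ]
```

View pics/w5.png

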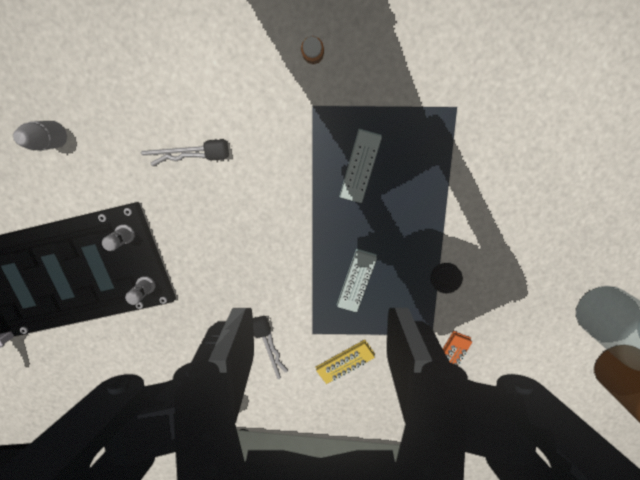

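```bash
python3 - <<'E'
from h import *
plan([565.3,361.7,70],Rdown(73.5),60,vmax=30)
E
```

```text
8 rows: [[0,2.1,0.2,0.014,0.026,0.005,60],[0,2.1,0.2,0.014,0.026,0.006,60],[0,2.1,0.2,0.013,0.025,0.006,60],[0,2.1,0.2,0.013,0.026,0.007,60],[0,2.1,0.2,0.013,0.025,0.007,60],[0,2.1,0.2,0.013,0.025,0.008,60],[0,2.1,0.2,0.013,0.026,0.008,60],[0,2.1,0.2,0.013,0.025,0.008,60]]
```

Emit:
move_arm:
  targets:
    - [0,2.1,0.2,0.014,0.026,0.005,60]
    - [0,2.1,0.2,0.014,0.026,0.006,60]
    - [0,2.1,0.2,0.013,0.025,0.006,60]
    - [0,2.1,0.2,0.013,0.026,0.007,60]
    - [0,2.1,0.2,0.013,0.025,0.007,60]
    - [0,2.1,0.2,0.013,0.025,0.008,60]
    - [0,2.1,0.2,0.013,0.02,0.008,60]
    - [0,2.1,0.2,0.01,0.01,0.006,60]
    - [0,0,0,0,0,0,60]
    - [0,0,0,0,0,0,60]

```text
clock: 13.47
ee_pos: [570.7, 351.1, 97.6]
orientation: [[0.95, 0.009, 0.312], [-0.312, 0.004, 0.95], [0.008, -1.0, 0.006]]
ft_force: [0.0, -0.3, 1.0]
finger_gap: 0.598
```

```bash
python3 - <<'E'
from h import *
st(); chips(show="pics/w6.png")
E
```

```text
t 13.47 pos [570.7 351.1  97.6] ang 71.8 down [ 0.0094  0.0036 -0.9999] F [ 0.  -0.3  1. ] gap 0.598 j [ 26.8  21.9  69.7  -0.1  87.9 -45. ]
chip 0.85 [354. 361.  67.  87.] bgr [105. 196. 209.] rect [648.8 359.8 132.1  41.4] long ang -28.9 z [ 5.6 10.  16.2]
chip 0.8 [261.  40.  45.  80.] bgr [112. 115. 110.] rect [447.5 356.8  41.9  24.7] long ang -14.5 z [ 8.3  9.9 16.2]
chip 0.6 [536. 303.  62. 100.] bgr [ 43.  68. 111.] rect [671.2 481.7  74.4  25.6] long ang -22.0 z [ 5.2  9.9 16. ]
  mark 0.94 [331. 216.] [562.3 362.    3. ]
  mark 0.93 [532. 303.] [670.3 481.3   3. ]
  mark 0.69 [262.  10.] [431.7 361.1   3. ]
  mark 0.64 [364. 359.] [676.9 351.6   3. ]
```

View pics/w6.png

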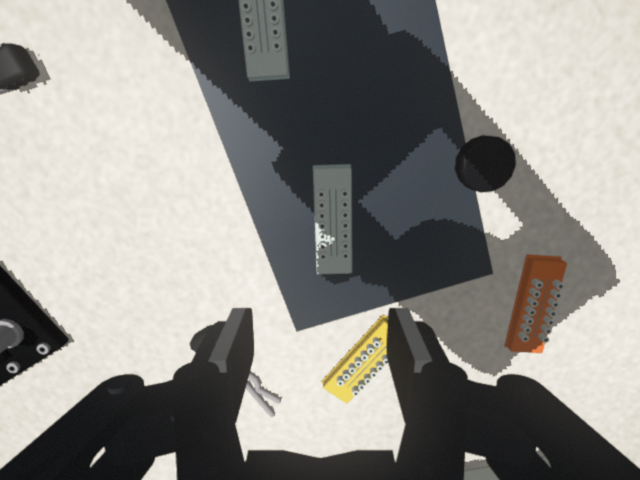

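```bash
cat >> h.py <<'E'
def blob(name,xy,rad=60,zlo=6,zhi=20,show=None):
    c=eyes.get_calibration(name); p,d=eyes.grab_frame(name); W=pts(name,d,c)
    if show: cv2.imwrite(show,p)
    m=(np.hypot(W[...,0]-xy[0],W[...,1]-xy[1])<rad)&(W[...,2]>zlo)&(W[...,2]<zhi)
    n,l,s,ce=cv2.connectedComponentsWithStats(m.astype(np.uint8))
    for i in range(1,n):
        if s[i,4]<80: continue
        w=W[l==i]; (cx,cy),(a,b),an=cv2.minAreaRect(w[:,:2].astype(np.float32))
        if a<b: an+=90
        print("blob",s[i,4],np.round(ce[i]),"rect",np.round([cx,cy,max(a,b),min(a,b)],1),"ang",round((an+90)%180-90,1),"z",np.round(np.percentile(w[:,2],[2,50,98]),1))
E
python3 - <<'E'
from h import *
blob("wrist",[565,360])
plan([565,361.5,0],Rdown(73.5),50,vmax=12)
E
```

```text
blob 3858 [331. 219.] rect [565.4 361.7  73.3  24.7] ang -16.4 z [ 8.2  9.9 16.6]
9 rows: [[-0.1,-0.2,0.1,-0.001,0.011,0.001,50],[-0.1,-0.2,0.1,-0.001,0.011,0.001,50],[-0.1,-0.2,0.1,-0.001,0.011,0.001,50],[-0.1,-0.2,0.1,-0.001,0.011,0.001,50],[-0.1,-0.2,0.1,-0.001,0.011,0,50],[-0.1,-0.2,0.1,-0.001,0.011,0.001,50],[-0.1,-0.2,0.1,-0.001,0.011,0.001,50],[-0.1,-0.2,0.1,-0.001,0.011,0,50],[-0.1,-0.2,0.1,-0.001,0.012,0.001,50]]
```

Emit:
move_arm:
  targets:
    - [-0.1,-0.2,0.1,-0.001,0.012,0.001,45]
    - [-0.1,-0.2,0.1,-0.001,0.012,0.001,45]
    - [-0.1,-0.2,0.1,-0.001,0.012,0.001,45]
    - [-0.1,-0.2,0.1,-0.001,0.012,0.001,45]
    - [-0.1,-0.2,0.1,-0.001,0.012,0,45]
    - [-0.1,-0.2,0.1,-0.001,0.011,0.001,45]
    - [-0.1,-0.2,0.1,-0.001,0.011,0.001,45]
    - [0,-0.2,0,-0.001,0.011,0,45]
    - [0,-0.2,0,-0.001,0.011,0.001,45]
    - [0,0,0,0,0,0,45]

```text
clock: 14.5
ee_pos: [562.6, 363.9, -12.7]
orientation: [[0.961, -0.002, 0.275], [-0.275, -0.002, 0.961], [-0.001, -1.0, -0.002]]
ft_force: [-0.7, -0.7, -0.8]
finger_gap: 0.454
```

```bash
python3 - <<'E'
from h import *
st(); 
c=eyes.get_calibration("wrist"); p,d=eyes.grab_frame("wrist"); cv2.imwrite("pics/w7.png",p)
plan([565.4,361.7,-32],Rdown(73.5),45,vmax=8)
E
```

```text
t 14.5 pos [562.6 363.9 -12.7] ang 74.04 down [-0.0016 -0.0019 -1.    ] F [-0.7 -0.7 -0.8] gap 0.454 j [ 28.1  26.9  75.8  -0.1  77.5 -46. ]
3 rows: [[0,0.2,0,0.001,0.007,-0.001,45],[0,0.2,0,0.001,0.007,0,45],[0,0.2,0,0.001,0.006,0,45]]
```

View pics/w7.png

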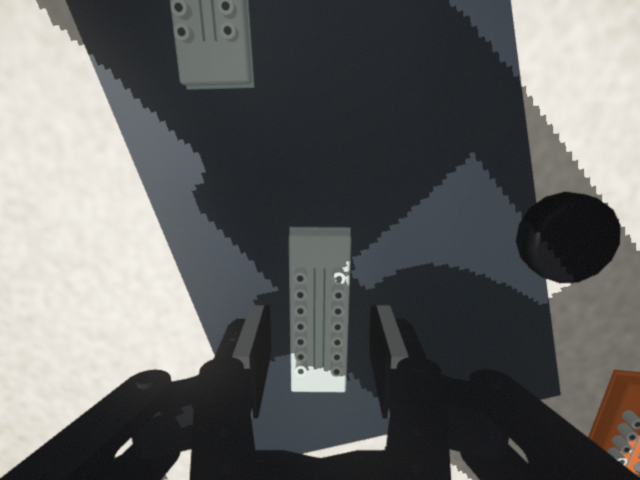

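Emit:
move_arm:
  targets:
    - [0,0.1,0,0.001,0.006,-0.001,40]
    - [0,0.1,0,0.001,0.006,0,40]
    - [0,0.1,0,0,0.004,0,40]
    - [0,0,0,0,0.003,0,40]
    - [0,0,0,0,0,0,40]

```text
clock: 14.97
ee_pos: [567.2, 363.0, -29.9]
orientation: [[0.96, 0.004, 0.281], [-0.281, 0.001, 0.96], [0.004, -1.0, 0.002]]
ft_force: [0.8, -0.1, 0.0]
finger_gap: 0.397
```

```bash
python3 - <<'E'
from h import *
st(); 
c=eyes.get_calibration("wrist"); p,d=eyes.grab_frame("wrist"); cv2.imwrite("pics/w8.png",p)
s=sensors.sense(); T=(pts("wrist",d,c)-s["ee_pos"])@s["orientation"]
for v in (290,300,310,320,330): print(v,[(u,*map(int,np.nan_to_num(T[v,u]).round())) for u in (240,250,255,260,265,375,380,385,395)])
E
```

```text
t 14.97 pos [567.2 363.  -29.9] ang 73.67 down [ 4.1e-03  8.0e-04 -1.0e+00] F [ 0.8 -0.1  0. ] gap 0.397 j [ 27.8  27.9  76.4  -0.1  75.4 -45.8]
290 [(240, -14, -30, -32), (250, -14, -30, -28), (255, -14, -29, -26), (260, -14, -30, -24), (265, -14, -29, -22), (375, -14, -30, 20), (380, -14, -30, 22), (385, -13, -29, 25), (395, -14, -29, 28)]
300 [(240, -10, -30, -32), (250, -10, -31, -28), (255, -10, -30, -26), (260, -9, -29, -24), (265, -10, -30, -22), (375, -9, -29, 21), (380, -9, -29, 23), (385, -10, -30, 25), (395, -9, -29, 29)]
310 [(240, -6, -30, -32), (250, -6, -31, -28), (255, -11, -41, -24), (260, -12, -43, -22), (265, -11, -42, -21), (375, -11, -42, 19), (380, -11, -41, 21), (385, -5, -30, 25), (395, -5, -29, 29)]
320 [(240, -7, -42, -30), (250, -7, -42, -26), (255, -12, -50, -23), (260, -12, -50, -21), (265, -11, -49, -20), (375, -11, -49, 18), (380, -11, -49, 20), (385, -11, -48, 22), (395, -7, -41, 27)]
330 [(240, -7, -48, -29), (250, -11, -55, -24), (255, -11, -56, -22), (260, -11, -55, -21), (265, -11, -56, -19), (375, -11, -56, 17), (380, -11, -56, 19), (385, -11, -56, 21), (395, -7, -49, 25)]
```

View pics/w8.png

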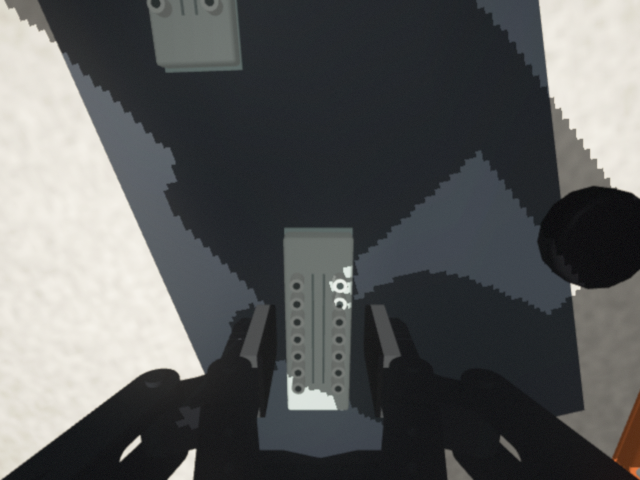

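Emit:
move_arm:
  targets:
    - [0,0,0,0,0.003,-0.001,40]
    - [0,0,0,-0.001,0.003,0,40]
    - [0,0,0,0,0,0,40]

```text
clock: 15.27
ee_pos: [567.8, 362.7, -33.5]
orientation: [[0.96, 0.009, 0.281], [-0.281, 0.002, 0.96], [0.008, -1.0, 0.005]]
ft_force: [0.7, -0.1, 0.0]
finger_gap: 0.399
```

```bash
python3 - <<'E'
from h import *
st(); 
E
```

```text
t 15.27 pos [567.8 362.7 -33.5] ang 73.67 down [ 0.0087  0.0024 -1.    ] F [ 0.7 -0.1  0. ] gap 0.399 j [ 27.8  28.   76.8  -0.1  74.7 -45.8]
```

Emit:
move_arm:
  targets:
    - [-0.3,0,0.3,-0.002,0.002,-0.001,40]
    - [0,0,0,0,0,0,30]
    - [0,0,0,0,0,0,15]
    - [0,0,0,0,0,0,10]
    - [0,0,0,0,0,0,10]
    - [0,0,0,0,0,0,10]
  squeeze: 40

```text
clock: 15.77
ee_pos: [567.9, 363.2, -32.7]
orientation: [[0.96, 0.008, 0.281], [-0.281, 0.001, 0.96], [0.007, -1.0, 0.003]]
ft_force: [-0.4, -1.2, 2.1]
finger_gap: 0.276
```

```bash
python3 - <<'E'
from h import *
st(); 
a,b=plan([566,362,60],Rdown(73.5),10,vmax=20)
a,b=plan([560,100,100],Rdown(104),10,vmax=35,start=(a,b))
E
```

```text
t 15.77 pos [567.9 363.2 -32.7] ang 73.67 down [ 7.9e-03  9.0e-04 -1.0e+00] F [-0.4 -1.2  2.1] gap 0.276 j [ 27.9  28.   76.6  -0.2  74.9 -45.7]
5 rows: [[0,0,0.1,0,-0.019,0,10],[0,0,0.1,0,-0.018,0,10],[0,0,0.1,0,-0.019,0,10],[0,0,0.1,-0.001,-0.018,-0.001,10],[0,0,0.1,0,-0.019,0,10]]
8 rows: [[0,-3.8,0,0.008,-0.005,-0.032,10],[0,-3.8,0,0.006,-0.005,-0.032,10],[0,-3.8,0,0.004,-0.005,-0.033,10],[0,-3.8,0,0.002,-0.005,-0.033,10],[0,-3.8,0,0,-0.005,-0.033,10],[0,-3.8,0,-0.002,-0.005,-0.032,10],[0,-3.8,0,-0.004,-0.005,-0.032,10],[0,-3.8,0,-0.006,-0.006,-0.033,10]]
```

Emit:
move_arm:
  targets:
    - [0,0,0,0,-0.01,0,10]
    - [0,0,0.1,0,-0.018,0,10]
    - [0,0,0.1,0,-0.018,0,10]
    - [0,0,0.1,0,-0.018,0,10]
    - [0,0,0.1,0,-0.018,0,10]
    - [0,-3.8,0,0.008,-0.008,-0.032,10]
    - [0,-3.8,0,0.006,-0.008,-0.032,10]
    - [0,-3.8,0,0.004,-0.005,-0.033,10]
    - [0,-3.8,0,0.002,-0.005,-0.033,10]
    - [0,-3.8,0,0,-0.005,-0.033,10]
    - [0,-3.8,0,-0.002,-0.005,-0.032,10]
    - [0,-3.8,0,-0.004,-0.005,-0.03,10]

```text
clock: 16.77
ee_pos: [558.8, 134.5, 94.9]
orientation: [[0.977, -0.007, -0.213], [0.213, 0.003, 0.977], [-0.006, -1.0, 0.005]]
ft_force: [0.4, 0.7, -1.7]
finger_gap: 0.275
```

Emit:
move_arm:
  targets:
    - [0,-3.8,0,-0.006,0,-0.02,10]
    - [0,0,0,0,0,0,10]
    - [0,0,0,0,0,0,10]

```text
clock: 17.02
ee_pos: [557.6, 106.3, 98.2]
orientation: [[0.962, -0.004, -0.274], [0.274, 0.001, 0.962], [-0.003, -1.0, 0.002]]
ft_force: [-0.1, 0.4, 0.4]
finger_gap: 0.279
```

```bash
cat >> h.py <<'E'
def clampfit(name="wrist",approx=(558.6,18.5,13.7),show=None):
    """fit base pose from pin tops and hole-free plate silhouettes"""
    c=eyes.get_calibration(name); p,d=eyes.grab_frame(name); W=pts(name,d,c)
    if show: cv2.imwrite(show,p)
    a=np.radians(approx[2]); R=np.array([[np.cos(a),-np.sin(a)],[np.sin(a),np.cos(a)]])
    L=(W[...,:2]-approx[:2])@R; Z=W[...,2]
    out={}
    for sx in(-32,32):
        m=(np.hypot(L[...,0]-sx,L[...,1]-92)<14)&(Z>45)&(Z<54)
        if m.sum()>30:
            (cx,cy),rr=cv2.minEnclosingCircle(W[m][:,:2].astype(np.float32))
            out[sx]=np.array([cx,cy]); print("pin",sx,m.sum(),np.round([cx,cy,rr],1),"mean",np.round(W[m].mean(0),1))
    if len(out)==2:
        v=out[32]-out[-32]; an=np.arctan2(v[1],v[0]); mid=(out[32]+out[-32])/2
        print("yaw",round(np.degrees(an),2),"dist",round(np.hypot(*v),1),"base",np.round(mid-92*np.array([-np.sin(an),np.cos(an)]),1))
    return W,p,d
E
python3 - <<'E'
from h import *
st(); clampfit(show="pics/w9.png")
E
```

```text
t 17.02 pos [557.6 106.3  98.2] ang 105.88 down [-0.0038  0.0013 -1.    ] F [-0.1  0.4  0.4] gap 0.279 j [ 5.000e+00  9.700e+00  8.470e+01  1.000e-01  8.580e+01 -1.009e+02]
pin -32 677 [506.4 101.    8.1] mean [506.2 100.7  49.2]
```

View pics/w9.png

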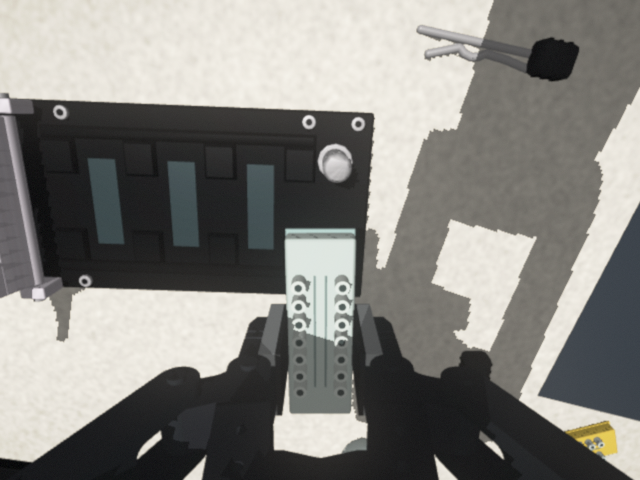

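```bash
python3 - <<'E'
from h import *
c=eyes.get_calibration("wrist"); p,d=eyes.grab_frame("wrist"); W=pts("wrist",d,c); Z=W[...,2]
m=(Z>125)&(Z<155); n,l,s,ce=cv2.connectedComponentsWithStats(m.astype(np.uint8))
s0=sensors.sense()
for i in range(1,n):
    if s[i,4]<300: continue
    w=W[l==i]; rc=cv2.minAreaRect(w[:,:2].astype(np.float32)); print(s[i,4],ce[i],[np.round(x,1) for x in rc],np.round(np.percentile(w[:,2],[2,50,98]),1))
    ctr=np.array([rc[0][0],rc[0][1],135]); print("chip in tool",np.round(s0["orientation"].T@(ctr-s0["ee_pos"]),1))
# plate edges
g=(Z>8)&(Z<15)&(p.max(2)<60)
# near(top-image) edge: first plate row per column
e=[];
for u in range(110,290,4):
    v=np.where(g[:,u])[0]; v=v[(v>80)]
    if len(v): e.append(W[v[0],u])
e=np.array(e); 
k=np.polyfit(e[:,1],e[:,0],1); print("edge along y: yaw",np.degrees(np.arctan(-k[0])),"resid",np.std(e[:,0]-np.polyval(k,e[:,1])), "x at y=60",np.polyval(k,60))
e=[]
for v in range(130,220,3):
    u=np.where(g[v,300:390])[0]
    if len(u): e.append(W[v,300+u[-1]])
e=np.array(e); k=np.polyfit(e[:,0],e[:,1],1); print("pin-side edge yaw",np.degrees(np.arctan(k[0])),"y at x=520",np.polyval(k,520),np.std(e[:,1]-np.polyval(k,e[:,0])))
E
```

```text
14490 [319.49806763 320.05617667] [array([554.4, 106.2]), array([77.5, 48.5]), np.float64(34.4)] [133.3 141.  153. ]
chip in tool [ -3.5 -37.2  -0.2]
edge along y: yaw 13.506187849511473 resid 0.6125092795907112 x at y=60 486.8974332614649
pin-side edge yaw 20.748767296562647 y at x=520 126.75081596994768 4.482507032733587
```

```bash
python3 - <<'E'
from h import *
s=sensors.sense()
q=ray_z("wrist",[[287,238],[355,238],[289,411],[352,411]],141)
print(np.round((q-s["ee_pos"])@s["orientation"],1))
c=eyes.get_calibration("wrist"); p,d=eyes.grab_frame("wrist"); T=(pts("wrist",d,c)-s["ee_pos"])@s["orientation"]
for v in (225,230,234,238,242,300,400,408,411,414): print(v,[np.round(T[v,u]).astype(int).tolist() if not np.isnan(T[v,u,0]) else None for u in(300,320,340)])
E
```

```text
[[-39.  -43.1 -11.6]
 [-39.  -43.   11.4]
 [ 31.4 -43.3 -12.5]
 [ 31.5 -43.3  12.1]]
225 [[-9, 86, -14], [-9, 85, 0], [-9, 86, 13]]
230 [[-39, -34, -8], [-39, -34, 0], [-39, -33, 7]]
234 [[-39, -36, -7], [-39, -37, 0], [-38, -36, 7]]
238 [[-39, -42, -7], [-39, -42, 0], [-39, -42, 6]]
242 [[-38, -43, -7], [-37, -42, 0], [-38, -43, 6]]
300 [[-18, -48, -7], [-16, -43, 0], [-18, -48, 6]]
400 [[27, -43, -8], [28, -41, 0], [28, -42, 7]]
408 [[31, -42, -8], [31, -43, 0], [30, -43, 7]]
411 [[32, -43, -8], [32, -43, 0], [33, -42, 8]]
414 [[152, 97, -16], [152, 97, 0], [152, 97, 16]]
```

```bash
python3 - <<'E'
from h import *
plan([551.9,63.5,30],Rdown(103.6),10,vmax=18)
E
```

```text
5 rows: [[0,0.5,0,-0.003,0.014,-0.008,10],[0,0.5,0,-0.004,0.013,-0.008,10],[0,0.5,0,-0.003,0.014,-0.009,10],[0,0.5,0,-0.003,0.013,-0.008,10],[0,0.5,0,-0.004,0.014,-0.009,10]]
```

Emit:
move_arm:
  targets:
    - [0,0.5,0,-0.003,0.014,-0.008,10]
    - [0,0.5,0,-0.003,0.014,-0.008,10]
    - [0,0.5,0,-0.003,0.014,-0.008,10]
    - [0,0.5,0,-0.003,0.014,-0.008,10]
    - [0,0.5,0,-0.003,0.014,-0.008,10]
    - [0,0,0,0,0,0,10]
    - [0,0,0,0,0,0,10]

```text
clock: 17.75
ee_pos: [553.5, 75.6, 24.7]
orientation: [[0.97, -0.004, -0.244], [0.244, 0.006, 0.97], [-0.003, -1.0, 0.006]]
ft_force: [0.5, -0.7, 0.5]
finger_gap: 0.276
```

```bash
python3 - <<'E'
from h import *
st()
plan([551.9,63.5,0],Rdown(103.6),10,vmax=10)
clampfit(show="pics/w10.png")
E
```

```text
t 17.75 pos [553.5  75.6  24.7] ang 104.12 down [-0.0043  0.0056 -1.    ] F [ 0.5 -0.7  0.5] gap 0.276 j [   1.7   11.8   91.     0.3   77.4 -102.4]
3 rows: [[-0.1,0.2,-0.1,-0.001,0.008,-0.004,10],[-0.1,0.2,-0.1,-0.002,0.008,-0.004,10],[-0.1,0.2,-0.1,-0.001,0.009,-0.003,10]]
pin -32 1374 [506.  100.9   8.3] mean [505.8 100.1  49. ]
pin 32 347 [566.1 117.7   7.6] mean [563.6 118.   48.7]
yaw 15.62 dist 62.4 base [560.9  20.7]
```

View pics/w10.png

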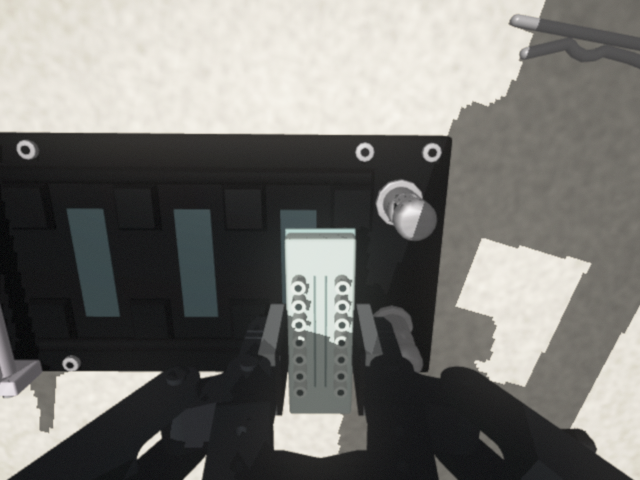

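Emit:
move_arm:
  targets:
    - [-0.1,0.2,-0.1,-0.001,0,-0.006,10]
    - [-0.1,0.2,-0.1,-0.001,0,-0.006,10]
    - [0,0.1,0,0,0,0,10]
    - [0,0,0,0,0,0,10]

```text
clock: 18.13
ee_pos: [556.6, 65.1, 27.6]
orientation: [[0.971, 0.005, -0.239], [0.239, 0.003, 0.971], [0.006, -1.0, 0.002]]
ft_force: [-0.4, -0.4, -0.7]
finger_gap: 0.277
```

```bash
python3 - <<'E'
from h import *
st()
plan([551.9,63.5,-5],Rdown(103.6),10,vmax=10)
p,d=eyes.grab_frame("wrist");cv2.imwrite("pics/w11.png",p)
E
```

```text
t 18.13 pos [556.6  65.1  27.6] ang 103.81 down [ 0.0049  0.0033 -1.    ] F [-0.4 -0.4 -0.7] gap 0.277 j [   0.8   11.5   91.     0.2   77.2 -103.1]
4 rows: [[0,0.1,0.1,-0.001,0.008,0,10],[0,0.1,0.1,-0.001,0.008,0,10],[0,0.1,0.1,-0.002,0.008,0,10],[0,0.1,0.1,-0.001,0.009,-0.001,10]]
```

View pics/w11.png

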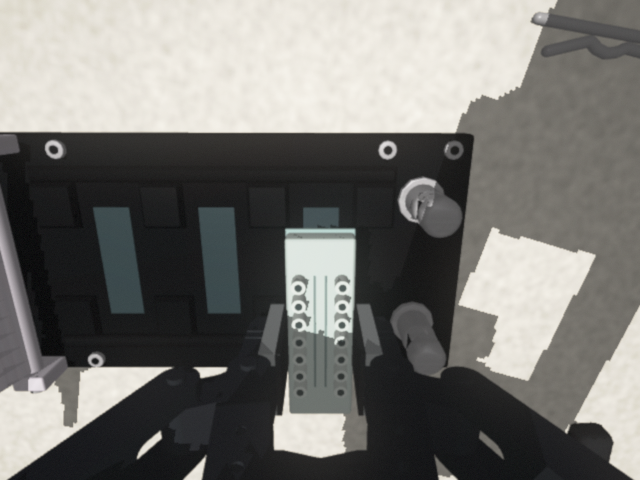

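Emit:
move_arm:
  targets:
    - [0,0,0.1,-0.002,0.007,0,10]
    - [0,0,0.1,-0.001,0.007,0,10]
    - [0,0,0.1,-0.001,0.007,0,10]
    - [0,0,0,-0.001,0.007,0,10]
    - [0,0,0,0,0,0,10]
    - [0,0,0,0,0,0,10]

```text
clock: 18.68
ee_pos: [551.4, 63.9, -2.9]
orientation: [[0.971, 0.0, -0.238], [0.238, 0.002, 0.971], [0.001, -1.0, 0.002]]
ft_force: [0.1, 0.7, -0.0]
finger_gap: 0.277
```

```bash
python3 - <<'E'
from h import *
st()
RND=4
plan([551.9,63.5,-15],Rdown(103.6),10,vmax=10)
p,d=eyes.grab_frame("wrist");cv2.imwrite("pics/w12.png",p)
E
```

```text
t 18.68 pos [551.4  63.9  -2.9] ang 103.8 down [ 1.0e-04  2.1e-03 -1.0e+00] F [ 0.1  0.7 -0. ] gap 0.277 j [ 7.000e-01  1.280e+01  9.320e+01  1.000e-01  7.390e+01 -1.031e+02]
2 rows: [[-0.1,0.1,0,0,0.006,0,10],[-0.1,0.1,0,0,0.006,-0.001,10]]
```

View pics/w12.png

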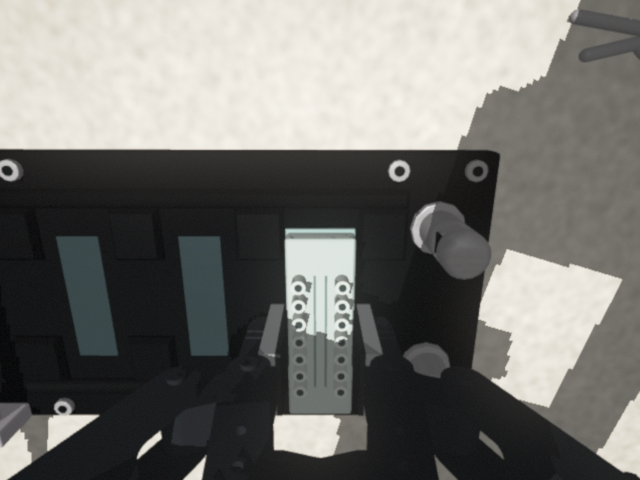

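Emit:
move_arm:
  targets:
    - [0,0,0,0,0.005,0,10]
    - [0,0,0,0,0.005,0,10]
    - [0,0,0,0,0.003,0,10]
    - [0,0,0,0,0,0,10]
    - [0,0,0,0,0,0,10]

```text
clock: 19.15
ee_pos: [551.5, 64.0, -17.3]
orientation: [[0.971, 0.0, -0.239], [0.239, 0.002, 0.971], [0.001, -1.0, 0.002]]
ft_force: [-0.0, -0.3, -0.1]
finger_gap: 0.274
```

```bash
python3 - <<'E'
from h import *
st()
plan([551.9,63.5,-20],Rdown(103.6),10,vmax=4)
p,d=eyes.grab_frame("wrist");cv2.imwrite("pics/w13.png",p)
E
```

```text
t 19.15 pos [551.5  64.  -17.3] ang 103.8 down [ 0.      0.0021 -1.    ] F [-0.  -0.3 -0.1] gap 0.274 j [ 7.000e-01  1.380e+01  9.400e+01  1.000e-01  7.230e+01 -1.032e+02]
1 rows: [[-0.1,0.2,0,0,0.003,-0.001,10]]
```

View pics/w13.png

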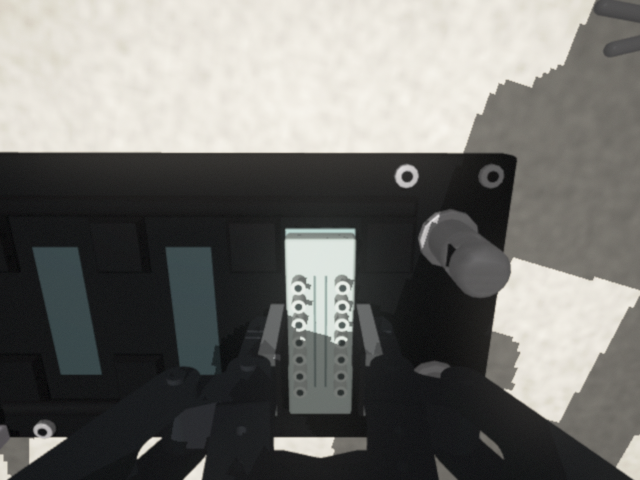

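Emit:
move_arm:
  targets:
    - [0,0.1,0,0,0.002,0,10]
    - [0,0,0,0,0.002,0,10]
    - [0,0,0,0,0,0,10]
    - [0,0,0,0,0,0,10]

```text
clock: 19.53
ee_pos: [552.4, 64.1, -20.5]
orientation: [[0.972, 0.002, -0.237], [0.237, 0.002, 0.972], [0.003, -1.0, 0.002]]
ft_force: [-0.5, -0.4, -1.1]
finger_gap: 0.279
```

```bash
python3 - <<'E'
from h import *
st()
E
```

```text
t 19.53 pos [552.4  64.1 -20.5] ang 103.69 down [ 0.0022  0.0022 -1.    ] F [-0.5 -0.4 -1.1] gap 0.279 j [ 7.00e-01  1.40e+01  9.41e+01  1.00e-01  7.18e+01 -1.03e+02]
```

Emit:
move_arm:
  targets:
    - [0,0,0,0,0,0,35]
    - [0,0,0,0,0,0,38]
    - [0,0,0,0,0,0,38]
    - [0,0,0,0,-0.006,0,38]
    - [0,0,0,0,-0.015,0,38]
    - [0,0,0,0,-0.02,0,38]
    - [0,0,0,0,-0.02,0,38]
    - [0,0,0,0,-0.02,0.005,38]
    - [0,0,0,0,0,0,38]

```text
clock: 20.28
ee_pos: [549.7, 68.7, 63.8]
orientation: [[0.972, -0.002, -0.236], [0.236, 0.002, 0.972], [-0.001, -1.0, 0.003]]
ft_force: [1.9, 0.3, 0.6]
finger_gap: 0.378
```

```bash
python3 - <<'E'
from h import *
st()
clampfit(show="pics/w14.png"); blob("wrist",[549,63],60,18,32)
a,b=plan([440,350,120],Rdown(75),50,vmax=36)
E
```

```text
t 20.28 pos [549.7  68.7  63.8] ang 103.67 down [-0.0017  0.0022 -1.    ] F [1.9 0.3 0.6] gap 0.378 j [ 1.200e+00  9.300e+00  8.930e+01  1.000e-01  8.150e+01 -1.025e+02]
pin -32 886 [506.4 100.9   8.1] mean [505.9 100.2  49.1]
pin 32 250 [567.1 116.6   7.9] mean [564.1 118.1  48.5]
yaw 14.5 dist 62.7 base [559.8  19.7]
blob 181 [389. 199.] rect [505.9  94.7  13.1   3.9] ang -4.0 z [18.6 26.7 31.8]
blob 5325 [310. 257.] rect [550.5  62.8  73.2  24.7] ang 13.6 z [20.3 21.9 28.5]
blob 260 [391. 303.] rect [563.  113.8  13.9   5.2] ang -68.9 z [18.1 25.3 31.8]
9 rows: [[0,3.2,-0.1,-0.004,-0.007,0.033,50],[0,3.2,-0.1,-0.006,-0.007,0.033,50],[0,3.2,-0.1,-0.008,-0.006,0.033,50],[0,3.2,-0.1,-0.01,-0.007,0.032,50],[0,3.2,-0.1,-0.011,-0.006,0.032,50],[0,3.2,-0.1,-0.013,-0.007,0.031,50],[0,3.2,-0.1,-0.015,-0.007,0.03,50],[0,3.2,-0.1,-0.017,-0.006,0.029,50],[0,3.2,-0.1,-0.018,-0.007,0.028,50]]
```

View pics/w14.png

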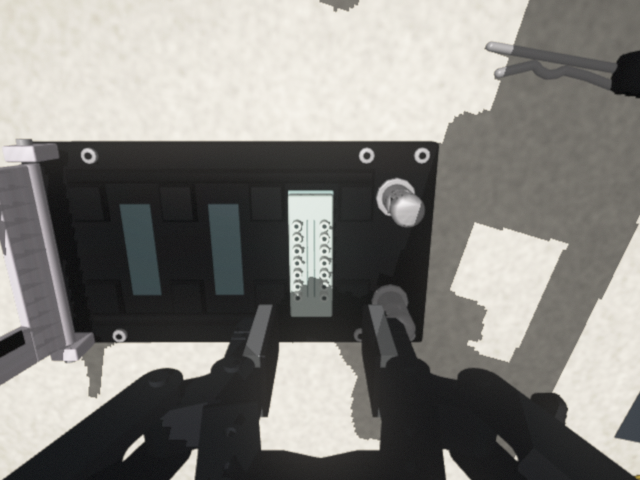

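Emit:
move_arm:
  targets:
    - [0,3.2,0,-0.004,-0.009,0.033,50]
    - [0,3.2,0,-0.006,-0.007,0.033,50]
    - [0,3.2,0,-0.008,-0.006,0.033,50]
    - [0,3.2,0,-0.01,-0.007,0.032,50]
    - [0,3.2,0,-0.011,-0.006,0.032,50]
    - [0,3.2,0,-0.013,-0.005,0.031,50]
    - [0,3.2,0,-0.015,-0.003,0.03,50]
    - [0,3.2,0,-0.017,0,0.029,50]
    - [0,3.2,0,-0.01,0,0.015,50]
    - [0,0,0,0,0,0,50]
    - [0,0,0,0,0,0,50]

```text
clock: 21.3
ee_pos: [435.9, 342.1, 85.7]
orientation: [[0.956, -0.036, 0.291], [-0.291, -0.011, 0.957], [-0.031, -0.999, -0.021]]
ft_force: [-0.5, -0.4, 0.9]
finger_gap: 0.502
```

```bash
python3 - <<'E'
from h import *
st()
blob("wrist",[432,361],60,6,20,show="pics/w15.png")
E
```

```text
t 21.3 pos [435.9 342.1  85.7] ang 73.09 down [-0.0362 -0.0114 -0.9993] F [-0.5 -0.4  0.9] gap 0.502 j [ 31.9   9.9  86.    0.5  86.2 -41.2]
blob 4253 [350. 228.] rect [431.9 360.9  73.5  24.6] ang -14.5 z [ 8.2  9.9 16.6]
```

View pics/w15.png

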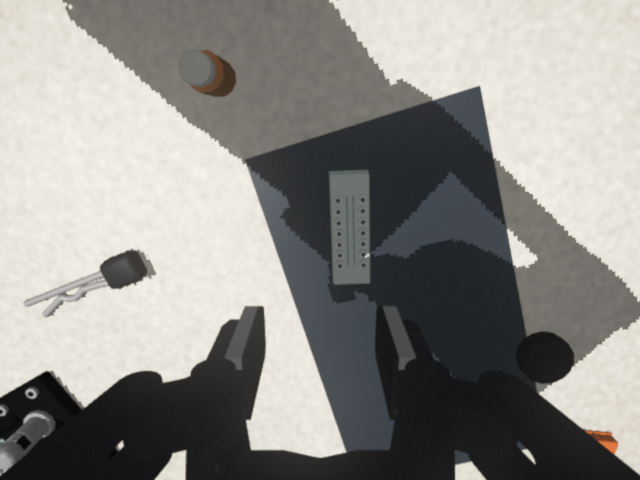

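```bash
python3 - <<'E'
from h import *
plan([432,361,-8],Rdown(75.5),42,vmax=13)
E
```

```text
8 rows: [[0.1,-0.3,-0.2,-0.001,0.012,0.002,42],[0.1,-0.3,-0.2,-0.001,0.012,0.002,42],[0.1,-0.3,-0.2,-0.001,0.012,0.003,42],[0.1,-0.3,-0.2,-0.001,0.011,0.002,42],[0.1,-0.3,-0.2,-0.001,0.012,0.003,42],[0.1,-0.3,-0.2,-0.001,0.011,0.002,42],[0.1,-0.3,-0.2,0,0.012,0.002,42],[0.1,-0.3,-0.2,-0.001,0.011,0.003,42]]
```

Emit:
move_arm:
  targets:
    - [0.1,-0.3,-0.2,-0.001,0.012,0.002,42]
    - [0.1,-0.3,-0.2,-0.001,0.012,0.002,42]
    - [0.1,-0.3,-0.2,-0.001,0.012,0.002,42]
    - [0.1,-0.3,-0.2,-0.001,0.012,0.002,42]
    - [0.1,-0.3,-0.2,-0.001,0.012,0.002,42]
    - [0.1,-0.3,-0.2,-0.001,0.011,0.002,42]
    - [0.1,-0.3,-0.2,-0.001,0.011,0.002,42]
    - [0,-0.3,-0.2,-0.001,0.006,0.002,42]
    - [0,0,0,0,0,0,42]
    - [0,0,0,0,0,0,42]

```text
clock: 22.18
ee_pos: [434.2, 342.4, -12.8]
orientation: [[0.965, -0.012, 0.261], [-0.261, -0.018, 0.965], [-0.007, -1.0, -0.021]]
ft_force: [0.2, 0.8, 0.9]
finger_gap: 0.424
```

```bash
python3 - <<'E'
from h import *
st()
plan([432,361,-30],Rdown(75.5),40,vmax=6)
E
```

```text
t 22.18 pos [434.2 342.4 -12.8] ang 74.89 down [-0.0121 -0.0183 -0.9998] F [0.2 0.8 0.9] gap 0.424 j [ 32.7  14.1  93.   -0.5  74.1 -42. ]
5 rows: [[0.2,-0.1,-0.1,-0.001,0.003,0.004,40],[0.2,-0.1,-0.1,-0.001,0.003,0.003,40],[0.2,-0.1,-0.1,-0.002,0.004,0.004,40],[0.2,-0.1,-0.1,-0.001,0.003,0.003,40],[0.2,-0.1,-0.1,-0.002,0.004,0.004,40]]
```

Emit:
move_arm:
  targets:
    - [0.3,-0.2,-0.2,-0.001,0,0.006,42]
    - [0.3,-0.2,-0.2,-0.001,0,0.006,42]
    - [0.3,0,-0.2,-0.001,0,0.006,42]
    - [0,0,0,0,0,0,42]
    - [0,0,0,0,0,0,42]

```text
clock: 22.6
ee_pos: [438.7, 362.5, -10.3]
orientation: [[0.967, 0.008, 0.255], [-0.255, -0.002, 0.967], [0.008, -1.0, 0.0]]
ft_force: [0.1, -0.5, 0.6]
finger_gap: 0.42
```

```bash
python3 - <<'E'
from h import *
st()
plan([432,361,-30],Rdown(75.5),40,vmax=6)
p,d=eyes.grab_frame("wrist");cv2.imwrite("pics/w16.png",p)
E
```

```text
t 22.6 pos [438.7 362.5 -10.3] ang 75.24 down [ 0.0075 -0.002  -1.    ] F [ 0.1 -0.5  0.6] gap 0.42 j [ 34.1  14.8  91.8  -0.4  73.1 -41.1]
4 rows: [[0,-0.1,0.1,-0.002,0.005,-0.001,40],[0,-0.1,0.1,-0.001,0.005,-0.001,40],[0,-0.1,0.1,-0.002,0.005,-0.001,40],[0,-0.1,0.1,-0.001,0.005,0,40]]
```

View pics/w16.png

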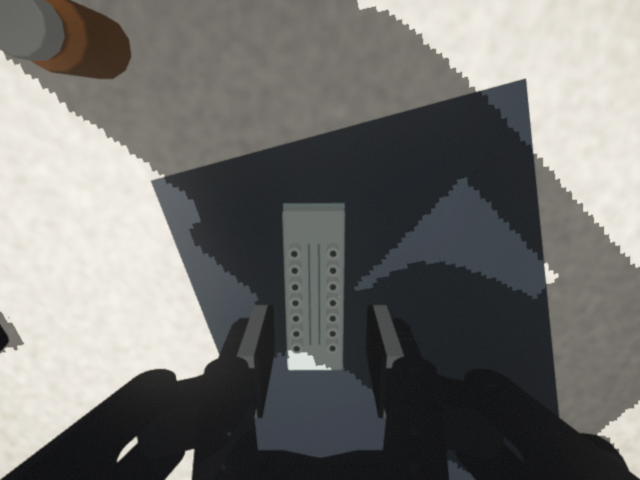

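Emit:
move_arm:
  targets:
    - [0,-0.1,0.1,-0.003,0.005,-0.001,40]
    - [0,-0.1,0.1,-0.002,0.005,-0.001,40]
    - [0,0,0,-0.001,0.005,0,40]
    - [0,0,0,0,0.004,0,40]
    - [0,0,0,0,0.002,0,40]
    - [0,0,0,0,0,0,40]

```text
clock: 23.15
ee_pos: [431.4, 362.1, -33.4]
orientation: [[0.968, 0.004, 0.25], [-0.25, -0.001, 0.968], [0.004, -1.0, -0.0]]
ft_force: [0.6, 0.6, 0.3]
finger_gap: 0.398
```

```bash
python3 - <<'E'
from h import *
st()
plan([432,361,-35],Rdown(75.5),40,vmax=4)
E
```

```text
t 23.15 pos [431.4 362.1 -33.4] ang 75.5 down [ 0.0038 -0.0011 -1.    ] F [0.6 0.6 0.3] gap 0.398 j [ 34.4  15.7  93.7  -0.2  70.5 -41.1]
1 rows: [[0,0,0.2,0.001,0.002,-0.001,40]]
```

Emit:
move_arm:
  targets:
    - [0,0,0.1,0,0.001,-0.001,40]
    - [0,0,0,0,0,0,30]
    - [0,0,0,0,0,0,15]
    - [0,0,0,0,0,0,10]
    - [0,0,0,0,0,0,10]
    - [0,0,0,0,0,0,10]
  squeeze: 40

```text
clock: 23.65
ee_pos: [432.4, 361.8, -32.7]
orientation: [[0.968, 0.004, 0.251], [-0.251, 0.001, 0.968], [0.004, -1.0, 0.002]]
ft_force: [0.4, 1.3, -1.5]
finger_gap: 0.276
```

```bash
python3 - <<'E'
from h import *
st()
a,b=plan([434,361,60],Rdown(75.5),10,vmax=20)
a,b=plan([564,40,60],Rdown(103.6),10,vmax=35,start=(a,b))
E
```

```text
t 23.65 pos [432.4 361.8 -32.7] ang 75.48 down [ 0.0041  0.0015 -1.    ] F [ 0.4  1.3 -1.5] gap 0.276 j [ 34.2  15.6  93.6  -0.1  70.5 -41.3]
5 rows: [[0,0,0,0,-0.019,0,10],[0,0,0,0.001,-0.018,0,10],[0,0,0,0,-0.019,0,10],[0,0,0,0.001,-0.018,0,10],[0,0,0,0,-0.019,0,10]]
10 rows: [[0,-2.8,0,0.021,0,-0.028,10],[0,-2.8,0,0.019,0,-0.029,10],[0,-2.8,0,0.018,0,-0.03,10],[0,-2.8,0,0.016,0,-0.03,10],[0,-2.8,0,0.015,0,-0.031,10],[0,-2.8,0,0.013,0,-0.032,10],[0,-2.8,0,0.012,0,-0.033,10],[0,-2.8,0,0.01,0,-0.033,10],[0,-2.8,0,0.009,0,-0.034,10],[0,-2.8,0,0.006,0,-0.033,10]]
```

Emit:
move_arm:
  targets:
    - [0,0,0,0,-0.01,0,10]
    - [0,0,0,0,-0.019,0,10]
    - [0,0,0,0,-0.019,0,10]
    - [0,0,0,0,-0.019,0,10]
    - [0,0,0,0,-0.019,0,10]
    - [0,-2.8,0,0.021,-0.005,-0.028,10]
    - [0,-2.8,0,0.019,0,-0.029,10]
    - [0,-2.8,0,0.018,0,-0.03,10]
    - [0,-2.8,0,0.016,0,-0.03,10]
    - [0,-2.8,0,0.015,0,-0.031,10]
    - [0,-2.8,0,0.013,0,-0.032,10]
    - [0,-2.8,0,0.012,0,-0.032,10]

```text
clock: 24.65
ee_pos: [526.3, 137.2, 69.7]
orientation: [[0.993, 0.008, -0.119], [0.119, 0.005, 0.993], [0.009, -1.0, 0.004]]
ft_force: [-0.5, 0.3, -0.6]
finger_gap: 0.28
```

```bash
python3 - <<'E'
from h import *
st()
a,b=plan([564,16,50],Rdown(103.6),10,vmax=35)
E
```

```text
t 24.65 pos [526.3 137.2  69.7] ang 96.86 down [ 0.0083  0.0048 -1.    ] F [-0.5  0.3 -0.6] gap 0.28 j [  8.5   7.3  90.8   0.2  81.4 -88.4]
4 rows: [[0,-1.7,0.1,0.006,0.005,-0.031,10],[0,-1.7,0.1,0.005,0.005,-0.031,10],[0,-1.7,0.1,0.004,0.005,-0.032,10],[0,-1.7,0.1,0.002,0.004,-0.032,10]]
```

Emit:
move_arm:
  targets:
    - [0,-1.7,0,0.006,0,-0.031,10]
    - [0,-1.7,0,0.005,0,-0.031,10]
    - [0,-1.7,0,0.004,0.005,-0.028,10]
    - [0,-1.6,0,0.002,0.005,-0.015,10]
    - [0,0,0,0,0,0,10]
    - [0,0,0,0,0,0,10]

```text
clock: 25.15
ee_pos: [564.3, 23.1, 64.3]
orientation: [[0.973, 0.015, -0.232], [0.232, 0.002, 0.973], [0.015, -1.0, -0.001]]
ft_force: [-0.2, 1.0, 0.0]
finger_gap: 0.28
```

```bash
python3 - <<'E'
from h import *
st()
s=sensors.sense()
c=eyes.get_calibration("wrist"); p,d=eyes.grab_frame("wrist"); cv2.imwrite("pics/w17.png",p); T=(pts("wrist",d,c)-s["ee_pos"])@s["orientation"]
col=T[:,320]; 
for v in list(range(224,246,2))+list(range(400,420,2)): print(v,np.round(col[v]))
E
```

```text
t 25.15 pos [564.3  23.1  64.3] ang 103.4 down [ 0.015   0.0022 -0.9999] F [-0.2  1.   0. ] gap 0.28 j [  -3.5    9.8   88.6    0.2   80.7 -106.9]
224 [-19.  51.  -0.]
226 [-18.  51.  -0.]
228 [-16.  51.  -0.]
230 [-15.  52.  -0.]
232 [-14.  51.  -0.]
234 [-38. -34.  -0.]
236 [-37. -33.  -0.]
238 [-36. -34.  -0.]
240 [-36. -37.  -0.]
242 [-36. -40.  -0.]
244 [-36. -41.  -0.]
400 [ 26. -43.  -0.]
402 [ 28. -43.  -0.]
404 [ 29. -43.  -0.]
406 [ 29. -43.  -0.]
408 [ 31. -42.  -0.]
410 [ 32. -43.  -0.]
412 [ 33. -42.  -0.]
414 [ 34. -42.  -0.]
416 [ 35. -42.  -0.]
418 [ 35. -43.  -0.]
```

View pics/w17.png

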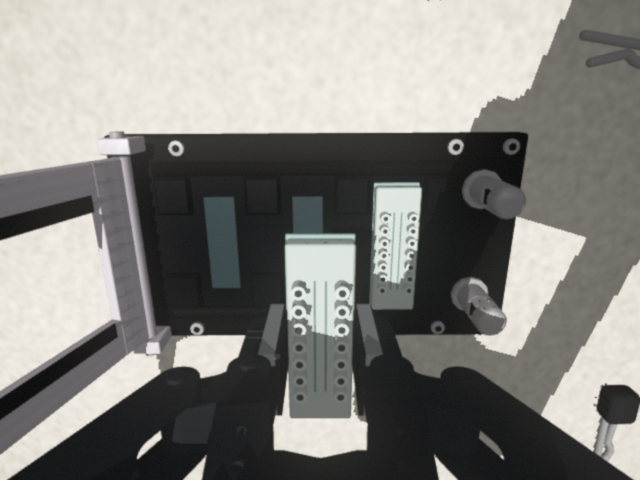

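```bash
python3 - <<'E'
from h import *
plan([561.5,14.2,20],Rdown(103.6),10,vmax=12)
E
```

```text
4 rows: [[0,0,0.2,-0.001,0.011,-0.002,10],[0,0,0.2,-0.001,0.011,-0.002,10],[0,0,0.2,-0.002,0.011,-0.002,10],[0,0,0.2,-0.001,0.011,-0.002,10]]
```

Emit:
move_arm:
  targets:
    - [0,-0.1,0.2,-0.001,0.011,-0.002,10]
    - [0,0,0.2,-0.001,0.011,-0.002,10]
    - [0,0,0.2,-0.002,0.011,-0.002,10]
    - [0,0,0.2,-0.001,0.011,-0.002,10]
    - [0,0,0,0,0,0,10]
    - [0,0,0,0,0,0,10]

```text
clock: 25.7
ee_pos: [559.4, 19.1, 15.4]
orientation: [[0.971, -0.002, -0.24], [0.24, -0.0, 0.971], [-0.002, -1.0, 0.0]]
ft_force: [-0.1, -0.4, 0.6]
finger_gap: 0.276
```

```bash
python3 - <<'E'
from h import *
st()
plan([561.5,14.2,-8],Rdown(103.6),10,vmax=7)
E
```

```text
t 25.7 pos [559.4  19.1  15.4] ang 103.9 down [-1.7e-03 -1.0e-04 -1.0e+00] F [-0.1 -0.4  0.6] gap 0.276 j [  -3.8   12.4   91.5   -0.    76.2 -107.7]
4 rows: [[0,0.1,0,0,0.006,-0.001,10],[0,0.1,0,0,0.006,-0.001,10],[0,0.1,0,0,0.006,-0.002,10],[0,0.1,0,0.001,0.005,-0.001,10]]
```

Emit:
move_arm:
  targets:
    - [0,0.1,0,0.001,0,-0.004,10]
    - [0,0.1,0,0.001,0,-0.003,10]
    - [0,0.1,0,0,0.006,0,10]
    - [0,0,0,0,0.006,0,10]
    - [0,0,0,0,0.006,0,10]
    - [0,0,0,0,0,0,10]
    - [0,0,0,0,0,0,10]

```text
clock: 26.28
ee_pos: [564.0, 12.4, -4.0]
orientation: [[0.972, -0.001, -0.235], [0.235, -0.0, 0.972], [-0.001, -1.0, 0.0]]
ft_force: [0.0, 0.1, -0.4]
finger_gap: 0.282
```

```bash
python3 - <<'E'
from h import *
st()
plan([561.5,14.2,-16],Rdown(103.6),10,vmax=7)
E
```

```text
t 26.28 pos [564.   12.4  -4. ] ang 103.59 down [-6.e-04 -1.e-04 -1.e+00] F [ 0.   0.1 -0.4] gap 0.282 j [  -4.5   14.    92.    -0.    74.1 -108.1]
2 rows: [[0,0,0,-0.001,0.006,0.001,10],[0,0,0,-0.001,0.006,0.001,10]]
```

Emit:
move_arm:
  targets:
    - [0,0,0,-0.001,0.003,0.001,10]
    - [0,0,0,-0.001,0.004,0.001,10]
    - [0,0,0,0,0.002,0,10]
    - [0,0,0,0,0,0,10]
    - [0,0,0,0,0,0,10]

```text
clock: 26.7
ee_pos: [561.2, 14.3, -13.8]
orientation: [[0.972, -0.0, -0.235], [0.235, 0.0, 0.972], [-0.0, -1.0, 0.0]]
ft_force: [0.1, 0.5, -1.0]
finger_gap: 0.281
```

```bash
python3 - <<'E'
from h import *
st()
plan([561.5,14.2,-16],Rdown(103.6),10,vmax=7)
p,d=eyes.grab_frame("wrist"); cv2.imwrite("pics/w18.png",p)
E
```

```text
t 26.7 pos [561.2  14.3 -13.8] ang 103.6 down [-5.e-04  0.e+00 -1.e+00] F [ 0.1  0.5 -1. ] gap 0.281 j [  -4.3   14.3   92.9   -0.    72.9 -107.9]
1 rows: [[0,0,0,0,0.002,0,10]]
```

View pics/w18.png

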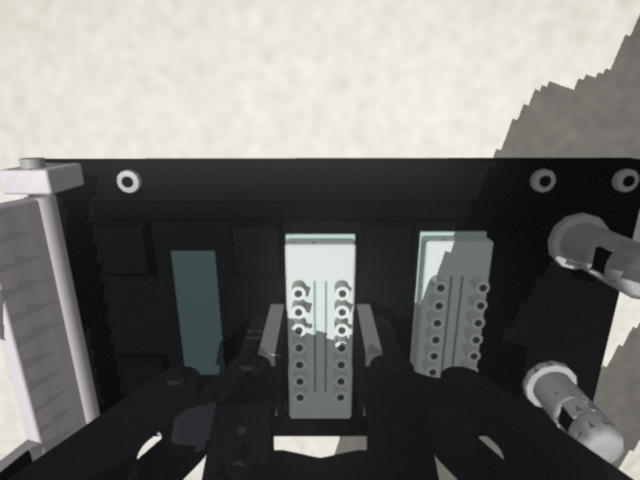

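Emit:
move_arm:
  targets:
    - [0,0,0,0,0.003,0,10]
    - [0,0,0,0,0.003,0,10]
    - [0,0,0,0,0.001,0,10]
    - [0,0,0,0,0,0,10]
    - [0,0,0,0,0,0,10]

```text
clock: 27.17
ee_pos: [561.8, 14.2, -20.9]
orientation: [[0.972, 0.001, -0.235], [0.235, -0.0, 0.972], [0.001, -1.0, -0.0]]
ft_force: [0.2, 0.0, 0.8]
finger_gap: 0.276
```

```bash
python3 - <<'E'
from h import *
st()
E
```

```text
t 27.17 pos [561.8  14.2 -20.9] ang 103.6 down [ 8.e-04 -1.e-04 -1.e+00] F [0.2 0.  0.8] gap 0.276 j [  -4.3   14.8   93.2   -0.    72.  -107.9]
```

Emit:
move_arm:
  targets:
    - [0,0,0,0,0,0,35]
    - [0,0,0,0,0,0,38]
    - [0,0,0,0,0,0,38]
    - [0,0,0,0,-0.006,0,38]
    - [0,0,0,0,-0.015,0,38]
    - [0,0,0,0,-0.02,0,38]
    - [0,0,0,0,-0.025,0,38]
    - [0,0,0,0,-0.03,0.005,38]
    - [0,0,0,0,-0.03,0.005,38]
    - [0,0,0,0,-0.03,0.005,38]
    - [0,0,0,0,0,0,38]
    - [0,0,0,0,0,0,38]

```text
clock: 28.17
ee_pos: [556.8, 29.3, 144.4]
orientation: [[0.972, -0.001, -0.235], [0.235, 0.0, 0.972], [-0.001, -1.0, 0.001]]
ft_force: [-0.2, -0.7, -0.3]
finger_gap: 0.381
```

```bash
python3 - <<'E'
from h import *
st()
W,p,d=clampfit(show="pics/w19.png"); blob("wrist",[554,40],75,18,32)
# frame points in base frame
a=np.radians(13.6); R=np.array([[np.cos(a),-np.sin(a)],[np.sin(a),np.cos(a)]])
p,d=eyes.grab_frame("scene"); cv2.imwrite("pics/s19.png",p)
for n in("scene","side"):
    p,d=eyes.grab_frame(n); W=pts(n,d); L=(W[...,:2]-[559.4,19.1])@R; Z=W[...,2]
    m=(abs(L[...,0])<56)&(L[...,1]<-95)&(L[...,1]>-330)&(Z>60)&(Z<260)
    y=-L[...,1][m]-100; z=Z[m]-26; an=np.pi-np.arctan2(z,y); rr=np.hypot(y,z); k=rr<225
    print(n,m.sum(),"angle",np.percentile(an[k],[10,50,90]).round(3),"rmax",np.percentile(rr[k],99).round())
E
```

```text
t 28.17 pos [556.8  29.3 144.4] ang 103.57 down [-1.1e-03  4.0e-04 -1.0e+00] F [-0.2 -0.7 -0.3] gap 0.381 j [  -2.8    7.    82.5    0.    90.6 -106.4]
pin -32 464 [506.2 100.8   8.2] mean [506.2 100.   49.1]
pin 32 396 [568.6 115.7   8.2] mean [567.9 115.   49. ]
yaw 13.38 dist 64.1 base [558.7  18.8]
blob 105 [424. 180.] rect [508.3  94.5  12.    3.2] ang 13.5 z [18.4 27.9 31.9]
blob 3065 [299. 221.] rect [561.7  13.4  72.7  24.7] ang 13.5 z [20.  21.9 28.5]
blob 3065 [365. 222.] rect [550.6  62.8  73.2  25. ] ang 13.6 z [20.1 21.9 28.6]
blob 140 [420. 259.] rect [567.2 110.4  14.7   5. ] ang -14.4 z [18.5 26.1 31.7]
scene 430 angle [1.8   1.833 1.851] rmax 223.0
side 1278 angle [1.839 1.865 1.89 ] rmax 222.0
```

View pics/w19.png

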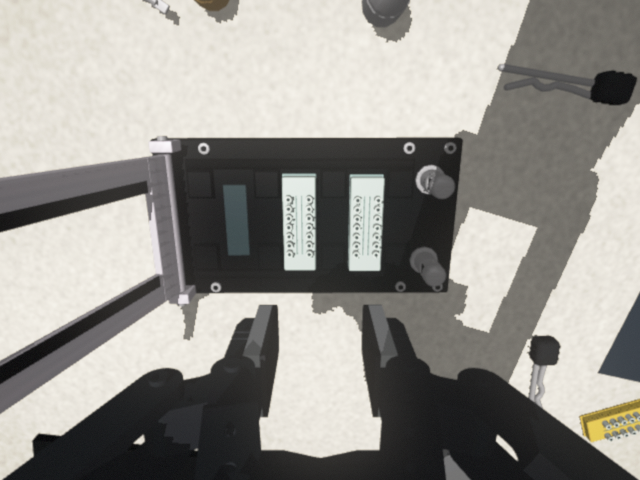

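```bash
cat >> h.py <<'E'
BASE=np.array([559.0,18.9]); YAW=13.5
def loc(x,y,ztip=None,tip=38):
    a=np.radians(YAW); c,s=np.cos(a),np.sin(a)
    p=[BASE[0]+c*x-s*y,BASE[1]+s*x+c*y]
    return p if ztip is None else np.array(p+[ztip-tip])
def tolocal(p):
    a=np.radians(YAW); c,s=np.cos(a),np.sin(a); d=np.asarray(p)[:2]-BASE
    return np.array([c*d[0]+s*d[1],-s*d[0]+c*d[1]])
E
python3 - <<'E'
from h import *
a,b=plan(loc(0,-40,300),Rdown(58),0,vmax=30)
a,b=plan(loc(0,-215,300),Rdown(13.5),0,vmax=35,start=(a,b))
a,b=plan(loc(0,-215,215),Rdown(13.5),0,vmax=20,start=(a,b))
E
```

```text
8 rows: [[0,5.7,-0.1,0,-0.015,-0.006,0],[0,5.7,-0.1,0.001,-0.015,-0.006,0],[0,5.7,-0.1,0.001,-0.015,-0.006,0],[0,5.7,-0.1,0.002,-0.015,-0.006,0],[0,5.7,-0.1,0.003,-0.015,-0.006,0],[0,5.7,-0.1,0.003,-0.015,-0.006,0],[0,5.7,-0.1,0.004,-0.016,-0.005,0],[0,5.7,-0.1,0.004,-0.015,-0.005,0]]
7 rows: [[0,6.3,0,0.018,0,-0.017,0],[0,6.3,0,0.02,0,-0.015,0],[0,6.3,0,0.021,0,-0.013,0],[0,6.3,0,0.023,0,-0.011,0],[0,6.3,0,0.024,0,-0.008,0],[0,6.3,0,0.024,0,-0.006,0],[0,6.3,0,0.025,0,-0.004,0]]
5 rows: [[-0.1,0.1,0,0,0.017,0,0],[-0.1,0.1,0,0,0.017,0,0],[-0.1,0.1,0,0,0.017,0,0],[-0.1,0.1,0,0,0.017,0,0],[-0.1,0.1,0,-0.001,0.017,0,0]]
```

Emit:
move_arm:
  targets:
    - [0,5.7,0,0,-0.02,0,0]
    - [0,5.7,0,0,-0.022,0,0]
    - [0,5.7,0,0.001,-0.022,0,0]
    - [0,5.7,0,0.002,-0.022,0,0]
    - [0,5.7,0,0.003,-0.022,-0.006,0]
    - [0,5.7,0,0.003,-0.015,-0.012,0]
    - [0,5.7,0,0.004,-0.01,-0.012,0]
    - [0,5.7,0,0.004,0,-0.012,0]
    - [0,0,0,0,0,0,0]

```text
clock: 29.17
ee_pos: [552.4, -16.9, 260.6]
orientation: [[0.825, -0.044, 0.563], [-0.563, 0.003, 0.826], [-0.038, -0.999, -0.022]]
ft_force: [-0.2, 0.6, -0.2]
finger_gap: 0.002
```

```bash
python3 - <<'E'
from h import *
st()
a,b=plan(loc(0,-215,310),Rdown(13.5),0,vmax=30)
E
```

```text
t 29.17 pos [552.4 -16.9 260.6] ang 55.72 down [-0.0438  0.0026 -0.999 ] F [-0.2  0.6 -0.2] gap 0.002 j [ -7.5   7.2  69.2  -0.2 106.2 -63.3]
7 rows: [[0.3,6,-0.2,0.021,-0.002,-0.016,0],[0.3,6,-0.2,0.022,-0.002,-0.014,0],[0.3,6,-0.2,0.023,-0.002,-0.011,0],[0.3,6,-0.2,0.025,-0.002,-0.009,0],[0.3,6,-0.2,0.025,-0.002,-0.006,0],[0.3,6,-0.2,0.026,-0.002,-0.003,0],[0.3,6,-0.2,0.026,-0.002,-0.001,0]]
```

Emit:
move_arm:
  targets:
    - [0.3,6,-0.2,0.018,-0.004,-0.004,0]
    - [0.3,6,-0.2,0.022,-0.002,-0.004,0]
    - [0.3,6,-0.2,0.023,-0.002,-0.004,0]
    - [0.3,6,-0.2,0.025,-0.002,0,0]
    - [0.3,6,-0.2,0.025,0,0,0]
    - [0.3,6,-0.2,0.026,0,0,0]
    - [0.3,6,-0.2,0.026,0,0,0]
    - [0,0,0,0.01,0,0,0]
    - [0,0,0,0,0,0,0]

```text
clock: 29.92
ee_pos: [643.3, -165.9, 249.2]
orientation: [[0.231, -0.025, 0.973], [-0.973, 0.016, 0.231], [-0.022, -1.0, -0.02]]
ft_force: [-1.0, 0.1, -0.7]
finger_gap: -0.001
```

```bash
python3 - <<'E'
from h import *
st(); print(tolocal(sensors.sense()["ee_pos"]))
a,b=plan(loc(0,-215,300),Rdown(13.5),0,vmax=30)
a,b=plan(loc(0,-215,215),Rdown(13.5),0,vmax=20,start=(a,b))
E
```

```text
t 29.92 pos [ 643.3 -165.9  249.2] ang 13.37 down [-0.0249  0.0163 -0.9996] F [-1.   0.1 -0.7] gap -0.001 j [-19.6  21.4  53.2   0.4 107.1 -32.8]
[  38.79823831 -199.35044846]
2 rows: [[0.6,-0.1,-0.6,0.008,-0.006,-0.02,0],[0.6,-0.1,-0.6,0.008,-0.006,-0.019,0]]
5 rows: [[0,0,0,0,0.017,0,0],[0,0,0,0,0.017,0,0],[0,0,0,0,0.017,0,0],[0,0,0,0,0.017,0,0],[0,0,0,0,0.016,0,0]]
```

Emit:
move_arm:
  targets:
    - [0.6,0,-0.6,0.008,0,-0.02,0]
    - [0.6,0,-0.6,0.008,0,-0.019,0]
    - [0,0,0,0,0.01,0,0]
    - [0,0,0,0,0.017,0,0]
    - [0,0,0,0,0.017,0,0]
    - [0,0,0,0,0.015,0,0]
    - [0,0,0,0,0.01,0,0]
    - [0,0,0,0,0,0,0]

```text
clock: 30.58
ee_pos: [605.6, -178.0, 170.1]
orientation: [[0.264, -0.009, 0.964], [-0.964, 0.013, 0.264], [-0.015, -1.0, -0.006]]
ft_force: [-1.0, -0.5, -0.2]
finger_gap: 0.0
```

```bash
python3 - <<'E'
from h import *
st(); print(tolocal(sensors.sense()["ee_pos"]))
p,d=eyes.grab_frame("side"); crop(p,250,120,490,300,3,"pics/side20.png")
E
```

```text
t 30.58 pos [ 605.6 -178.   170.1] ang 15.33 down [-0.0093  0.0132 -0.9999] F [-1.  -0.5 -0.2] gap 0.0 j [-21.8  16.3  68.5   0.5  95.9 -37.1]
[  -0.67729251 -202.33357495]
```

View pics/side20.png

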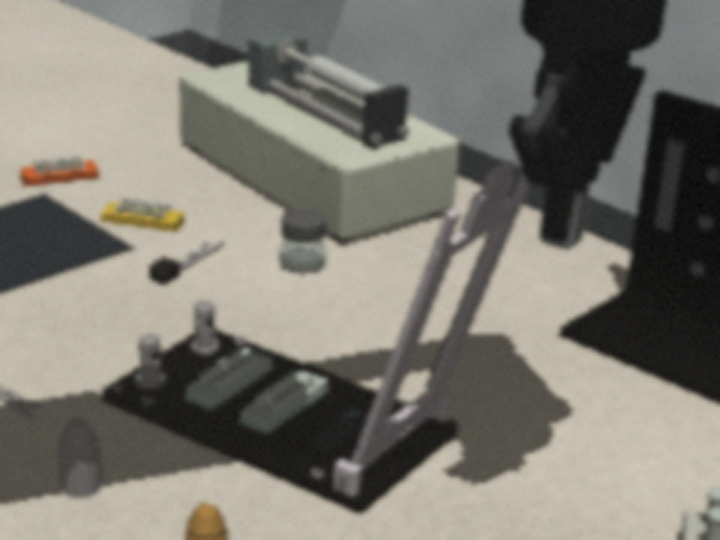

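Emit:
move_arm:
  targets:
    - [0,0.2,0,-0.008,0,0,0]
    - [0,0.2,0,-0.01,0,0,0]
    - [0,0.2,0,-0.01,0,0,0]
    - [0,0.2,0,-0.01,0,0,0]
    - [0,0.2,0,-0.01,0,0,0]
    - [0,0.2,0,-0.01,0,0,0]
    - [0,0,0,-0.01,0,0,0]
    - [0,0,0,-0.01,0,0,0]
    - [0,0,0,-0.01,0,0,0]

```text
clock: 31.38
ee_pos: [584.9, -86.0, 179.8]
orientation: [[0.244, 0.004, 0.97], [-0.97, 0.007, 0.244], [-0.006, -1.0, 0.006]]
ft_force: [-0.1, -1.6, -1.7]
finger_gap: -0.004
```

```bash
cat >> h.py <<'E'
def frame_angle():
    a=np.radians(YAW); R=np.array([[np.cos(a),-np.sin(a)],[np.sin(a),np.cos(a)]])
    for n in("scene","side"):
        p,d=eyes.grab_frame(n); W=pts(n,d); L=(W[...,:2]-BASE)@R; y=L[...,1]+100; z=W[...,2]-26
        rr=np.hypot(y,z); m=(abs(abs(L[...,0])-46)<7)&(rr>60)&(rr<200)&(z>-6)
        an=np.arctan2(z,y)[m]; print(n,m.sum(),"frame angle pct",np.percentile(an,[10,30,50,70,90]).round(3) if m.sum()>20 else "")
        if n=="side": crop(p,250,120,490,300,3,"pics/sidef.png")
E
python3 - <<'E'
from h import *
st(); print(tolocal(sensors.sense()["ee_pos"])); frame_angle()
E
```

```text
t 31.38 pos [584.9 -86.  179.8] ang 14.11 down [ 0.0043  0.0068 -1.    ] F [-0.1 -1.6 -1.7] gap -0.004 j [-14.1  10.3  74.6   0.4  94.9 -28.2]
[   0.72117994 -108.02071066]
scene 338 frame angle pct [-3.118  0.119  1.549  1.552  1.558]
side 612 frame angle pct [1.521 1.546 1.553 1.56  1.571]
```

View pics/sidef.png

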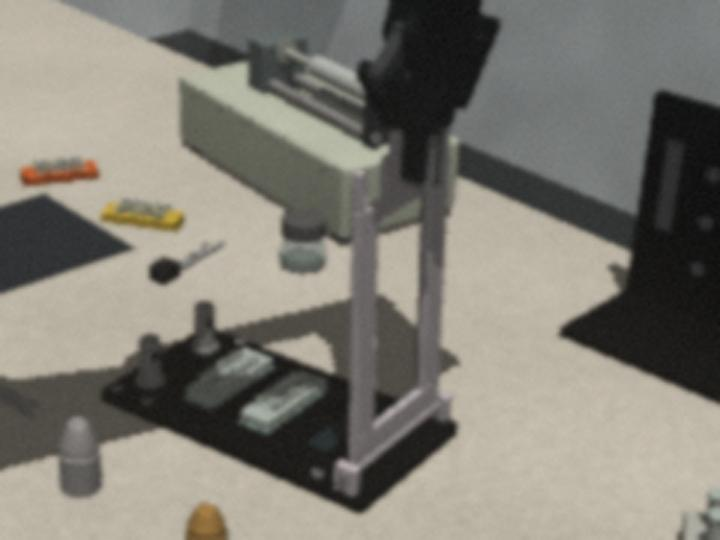

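Emit:
move_arm:
  targets:
    - [0,0,0,-0.01,0.001,0,0]
    - [0,0,0,-0.01,0.001,0,0]
    - [0,0,0,-0.01,0.001,0,0]
    - [0,0,0,-0.01,0.001,0,0]
    - [0,0,0,-0.01,0.002,0,0]
    - [0,0,0,-0.01,0.002,0,0]
    - [0,0,0,-0.009,0.005,0,0]
    - [0,0,0,-0.009,0.005,0,0]
    - [0,0,0,-0.009,0.006,0,0]
    - [0,0,0,-0.009,0.006,0,0]

```text
clock: 32.32
ee_pos: [559.2, 16.8, 147.6]
orientation: [[0.244, 0.004, 0.97], [-0.97, 0.008, 0.244], [-0.007, -1.0, 0.006]]
ft_force: [-0.3, -1.2, 0.5]
finger_gap: -0.001
```

```bash
python3 - <<'E'
from h import *
st(); print(tolocal(sensors.sense()["ee_pos"])); frame_angle()
E
```

```text
t 32.32 pos [559.2  16.8 147.6] ang 14.13 down [ 0.004  0.008 -1.   ] F [-0.3 -1.2  0.5] gap -0.001 j [ -4.4   6.9  82.2   0.5  90.7 -18.5]
[-0.32753506 -2.12471334]
scene 767 frame angle pct [0.04  0.956 0.965 0.971 0.983]
side 733 frame angle pct [0.931 0.954 0.962 0.97  0.986]
```

View pics/sidef.png

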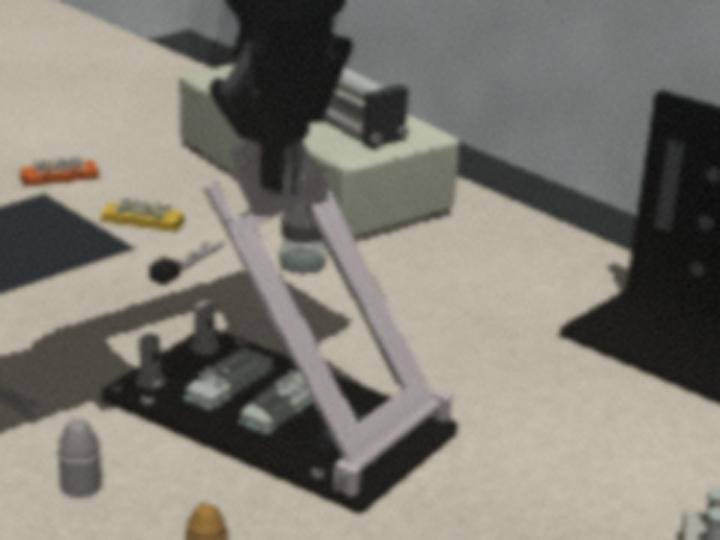

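Emit:
move_arm:
  targets:
    - [0,0,0,-0.009,0.006,0,0]
    - [0,0,0,-0.009,0.007,0,0]
    - [0,0,0,-0.009,0.007,0,0]
    - [0,0,0,-0.008,0.01,0,0]
    - [0,0,0,-0.008,0.01,0,0]
    - [0,0,0,-0.008,0.01,0,0]
    - [0,0,0,-0.006,0.01,0,0]
    - [0,0,0,-0.004,0.01,0,0]
    - [0,0,0,0,0,0,0]

```text
clock: 33.17
ee_pos: [540.3, 83.4, 67.8]
orientation: [[0.245, -0.002, 0.969], [-0.969, 0.009, 0.245], [-0.009, -1.0, -0.0]]
ft_force: [-0.2, -0.3, -0.2]
finger_gap: 0.001
```

```bash
python3 - <<'E'
from h import *
st(); print(tolocal(sensors.sense()["ee_pos"])); frame_angle()
E
```

```text
t 33.17 pos [540.3  83.4  67.8] ang 14.21 down [-0.0023  0.0086 -1.    ] F [-0.2 -0.3 -0.2] gap 0.001 j [  2.5   8.2  90.1   0.5  81.9 -11.8]
[-3.10552221 67.07210455]
scene 835 frame angle pct [0.059 0.398 0.408 0.418 0.433]
side 651 frame angle pct [0.374 0.403 0.412 0.421 0.437]
```

View pics/sidef.png

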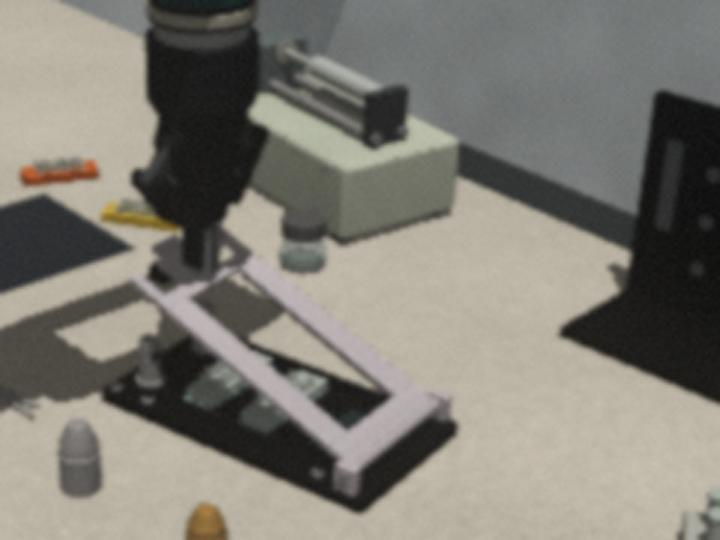

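Emit:
move_arm:
  targets:
    - [0,0.1,0,-0.004,0.008,0.001,0]
    - [0,0.1,0,-0.004,0.01,0.001,0]
    - [0,0.1,0,-0.003,0.01,0.001,0]
    - [0,0.1,0,-0.002,0.01,0,0]
    - [0,0.1,0,-0.002,0.01,0,0]
    - [0,0,0,0,0.01,0,0]
    - [0,0,0,0,0,0,0]

```text
clock: 33.85
ee_pos: [543.1, 98.9, 8.2]
orientation: [[0.234, 0.005, 0.972], [-0.972, 0.008, 0.234], [-0.007, -1.0, 0.007]]
ft_force: [-1.1, 0.3, 0.1]
finger_gap: -0.003
```

```bash
python3 - <<'E'
from h import *
st(); print(tolocal(sensors.sense()["ee_pos"])); frame_angle()
p,d=eyes.grab_frame("wrist"); cv2.imwrite("pics/w21.png",p)
E
```

```text
t 33.85 pos [543.1  98.9   8.2] ang 13.51 down [ 0.0051  0.0082 -1.    ] F [-1.1  0.3  0.1] gap -0.003 j [ 4.1 11.6 93.4  0.5 74.7 -9.5]
[ 3.24263774 81.54154715]
scene 764 frame angle pct [0.064 0.08  0.089 0.101 0.137]
side 620 frame angle pct [0.061 0.083 0.091 0.105 0.49 ]
```

View pics/w21.png

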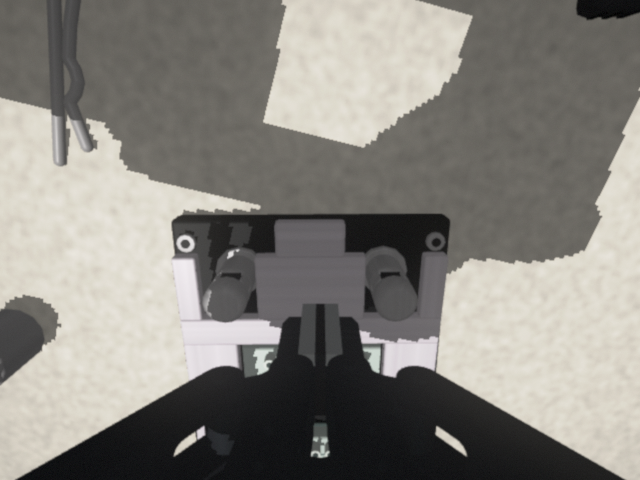

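Emit:
move_arm:
  targets:
    - [0,0,0,0,0.006,-0.001,0]
    - [0,0,0,0,0.006,-0.001,0]
    - [0,0,0,0,0.005,0,0]
    - [0,0,0,0,0.002,0,0]

```text
clock: 34.33
ee_pos: [546.4, 98.7, -4.3]
orientation: [[0.233, 0.017, 0.972], [-0.972, 0.009, 0.233], [-0.005, -1.0, 0.019]]
ft_force: [-6.8, 0.6, 16.6]
finger_gap: -0.003
```

```bash
python3 - <<'E'
from h import *
st(); frame_angle()
E
```

```text
t 34.33 pos [546.4  98.7  -4.3] ang 13.47 down [ 0.0171  0.0093 -0.9998] F [-6.8  0.6 16.6] gap -0.003 j [ 4.1 12.2 94.2  0.5 72.6 -9.5]
scene 792 frame angle pct [0.002 0.018 0.027 0.041 0.376]
side 639 frame angle pct [0.001 0.017 0.028 0.046 0.449]
```

Emit:
move_arm:
  targets:
    - [0,0,0,0,0.004,-0.002,0]
    - [0,0,0,0,0.002,-0.001,0]

```text
clock: 34.6
ee_pos: [546.8, 98.7, -4.0]
orientation: [[0.233, 0.025, 0.972], [-0.972, 0.011, 0.233], [-0.004, -1.0, 0.027]]
ft_force: [-1.0, 0.2, 1.5]
finger_gap: 0.005
```

Emit:
move_arm:
  targets:
    - [0,0,0,0,-0.006,0,0]
    - [0,0,0,0,-0.015,0,0]
    - [0,0,0,0,-0.025,0,0]
    - [0,0,0,0,-0.03,0,30]
    - [0,0,0,0,-0.03,0,60]
    - [0,0,0,0,-0.03,0,60]
    - [0,0,0,0,-0.03,0,60]
    - [0,0,0,0,0,0,60]

```text
clock: 35.27
ee_pos: [540.0, 95.9, 166.4]
orientation: [[0.232, 0.018, 0.972], [-0.973, 0.009, 0.232], [-0.005, -1.0, 0.02]]
ft_force: [0.8, 0.5, 0.9]
finger_gap: 0.6
```

```bash
python3 - <<'E'
from h import *
st(); frame_angle(); W,p,d=clampfit(approx=(559,18.9,13.5),show="pics/w22.png")
a=np.radians(YAW); R=np.array([[np.cos(a),-np.sin(a)],[np.sin(a),np.cos(a)]])
L=(W[...,:2]-BASE)@R
for x0 in(-46,46):
    m=(abs(L[...,0]-x0)<4)&(L[...,1]>-80)&(L[...,1]<60)&(W[...,2]>20)&(W[...,2]<45)
    k=np.polyfit(L[...,1][m],W[...,2][m],1); print("rail slope",x0,m.sum(),k.round(4),np.std(W[...,2][m]-np.polyval(k,L[...,1][m])))
E
```

```text
t 35.27 pos [540.   95.9 166.4] ang 13.43 down [ 0.018   0.0093 -0.9998] F [0.8 0.5 0.9] gap 0.6 j [ 3.8  4.4 82.8  0.5 91.8 -9.6]
scene 729 frame angle pct [0.    0.016 0.026 0.036 0.056]
side 497 frame angle pct [-0.005  0.015  0.022  0.031  0.05 ]
pin -32 392 [506.  100.7   8.1] mean [506.2 101.3  49.1]
pin 32 384 [568.1 115.9   8.1] mean [567.7 116.3  49.1]
yaw 13.75 dist 64.0 base [558.9  18.9]
rail slope -46 1422 [-4.00000e-04  2.87231e+01] 0.6503096556992467
rail slope 46 1414 [-1.10000e-03  2.87401e+01] 0.668852160332418
```

View pics/w22.png

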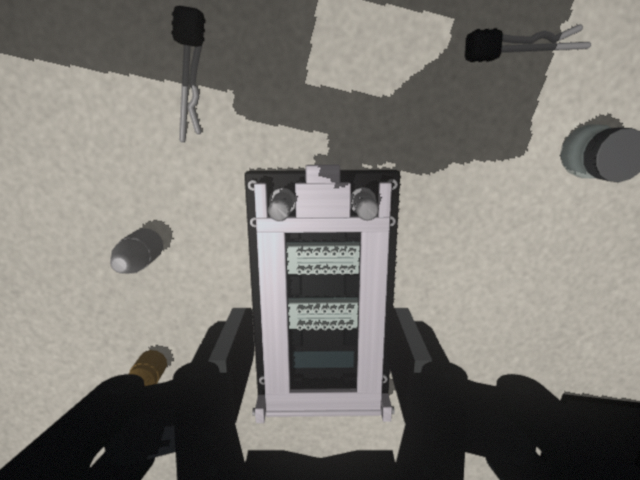

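```bash
python3 - <<'E'
from h import *
c=eyes.get_calibration("wrist")
p,d=eyes.grab_frame("wrist"); W=pts("wrist",d,c)
for k in mark_of("wrist","clip_a")[:4]: print("clip",round(k["p"],2),np.round(k["position"]),np.round(ray_z("wrist",k["position"],0,c)[0],1))
for k in mark_of("wrist","clip_a_seat")[:4]: print("seat",round(k["p"],2),np.round(k["position"]),np.round(ray_z("wrist",k["position"],2.5,c)[0],1))
for u,v in[(188,25),(183,138),(199,130),(484,45),(588,45),(580,28)]: print((u,v),np.round(W[v-1:v+2,u-1:u+2].reshape(-1,3).mean(0),1),np.round(ray_z("wrist",[u,v],2.5,c)[0]))
plan([421,205,90],Rdown(5),60,vmax=33)
E
```

```text
clip 0.79 [190.  26.] [412.  209.8   0. ]
clip 0.58 [482.  51.] [626.3 244.1   0. ]
seat 0.56 [543.  46.] [667.9 257.6   2.5]
(188, 25) [415.3 208.3  15.9] [411. 210.   2.]
(183, 138) [418.8 130.2   4.4] [418. 130.   2.]
(199, 130) [429.9 139.    4.1] [430. 139.   2.]
(484, 45) [620.8 244.6  15.9] [625. 248.   2.]
(588, 45) [698.9 265.1   4.8] [700. 266.   2.]
(580, 28) [nan nan nan] [690. 275.   2.]
6 rows: [[0,1.4,-0.1,-0.022,0.011,-0.014,60],[0,1.4,-0.1,-0.022,0.011,-0.015,60],[0,1.4,-0.1,-0.021,0.011,-0.015,60],[0,1.4,-0.1,-0.021,0.011,-0.016,60],[0,1.4,-0.1,-0.021,0.011,-0.017,60],[0,1.4,-0.1,-0.02,0.011,-0.017,60]]
```

Emit:
move_arm:
  targets:
    - [0,1.4,-0.3,-0.022,0.008,-0.014,60]
    - [0,1.4,-0.3,-0.022,0.011,-0.015,60]
    - [0,1.4,-0.2,-0.021,0.011,-0.015,60]
    - [0,1.4,-0.2,-0.021,0.011,-0.016,60]
    - [0,1.4,0,-0.021,0.011,-0.017,60]
    - [0,1.4,0,-0.015,0.011,-0.01,60]
    - [0,0,0,0,0,0,60]
    - [0,0,0,0,0,0,60]
    - [0,0,0,0,0,0,60]

```text
clock: 36.32
ee_pos: [416.8, 200.3, 75.6]
orientation: [[0.078, -0.02, 0.997], [-0.997, -0.018, 0.078], [0.017, -1.0, -0.021]]
ft_force: [0.1, -0.2, 0.3]
finger_gap: 0.601
```

```bash
cat >> h.py <<'E'
def clip(xy,name="wrist",show=None):
    c=eyes.get_calibration(name); p,d=eyes.grab_frame(name); W=pts(name,d,c)
    if show: cv2.imwrite(show,p)
    near=np.hypot(W[...,0]-xy[0],W[...,1]-xy[1])<110
    m=near&(W[...,2]>12)&(W[...,2]<20)
    n,l,s,ce=cv2.connectedComponentsWithStats(m.astype(np.uint8))
    for i in range(1,n):
        if s[i,4]<60: continue
        w=W[l==i]; rc=cv2.minAreaRect(w[:,:2].astype(np.float32)); print("grip?",s[i,4],np.round(ce[i]),[np.round(x,1) for x in rc],np.round(np.median(w[:,2]),1))
    for k in cut_out(name,"clip_a")[:3]: print("cut",round(k["p"],2),np.round(k["box"]))
    for k in mark_of(name,"clip_a")[:3]: print("mark",round(k["p"],2),np.round(k["position"]),np.round(ray_z(name,k["position"],0,c)[0],1))
    return W,p,c
E
python3 - <<'E'
from h import *
st(); clip([416,190],show="pics/w23.png")
E
```

```text
t 36.32 pos [416.8 200.3  75.6] ang 4.48 down [-0.02   -0.0183 -0.9996] F [ 0.1 -0.2  0.3] gap 0.601 j [19.1 -1.7 99.5 -0.6 83.6 14.7]
grip? 1195 [319. 232.] [array([413.8, 209. ]), array([20.6, 23.6]), np.float64(5.2)] 15.3
cut 0.89 [321. 274.  34. 131.]
cut 0.6 [525. 411. 112. 104.]
mark 0.71 [318. 224.] [412.8 210.2  -0. ]
```

View pics/w23.png

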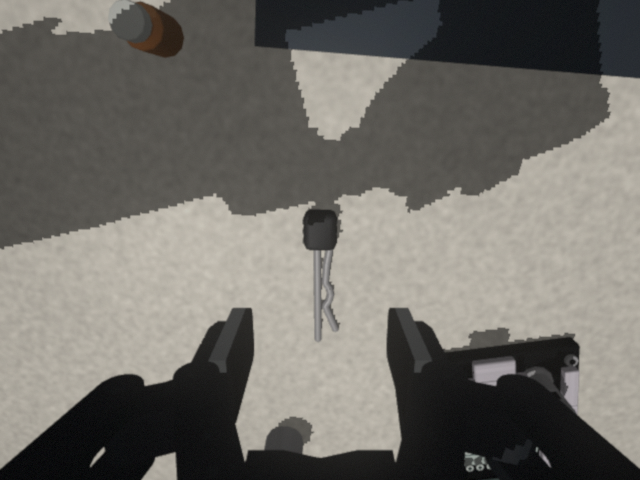

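```bash
python3 - <<'E'
from h import *
plan([413.8,209,-5],Rdown(5.2),45,vmax=12)
E
```

```text
7 rows: [[0.2,-0.1,0.1,-0.001,0.012,0,45],[0.2,-0.1,0.1,-0.002,0.012,0,45],[0.2,-0.1,0.1,-0.001,0.012,-0.001,45],[0.2,-0.1,0.1,-0.002,0.011,0,45],[0.2,-0.1,0.1,-0.001,0.012,-0.001,45],[0.2,-0.1,0.1,-0.002,0.011,-0.001,45],[0.2,-0.1,0.1,-0.001,0.012,0,45]]
```

Emit:
move_arm:
  targets:
    - [0.2,-0.1,0.2,-0.001,0.012,0,45]
    - [0.2,-0.1,0.2,-0.002,0.012,0,45]
    - [0.2,-0.1,0.2,-0.002,0.012,0,45]
    - [0.2,-0.1,0.1,-0.002,0.012,0,45]
    - [0.2,-0.1,0.1,-0.002,0.012,0,45]
    - [0,-0.1,0,-0.001,0.01,0,45]
    - [0,0,0,0,0.006,0,45]
    - [0,0,0,0,0,0,45]
    - [0,0,0,0,0,0,45]

```text
clock: 37.22
ee_pos: [429.9, 206.5, 5.0]
orientation: [[0.077, 0.017, 0.997], [-0.997, 0.002, 0.077], [-0.001, -1.0, 0.017]]
ft_force: [0.0, 0.2, -0.2]
finger_gap: 0.454
```

```bash
python3 - <<'E'
from h import *
st(); clip([416,190],show="pics/w24.png")
plan([413.8,209,-20],Rdown(5.2),45,vmax=6)
E
```

```text
t 37.22 pos [429.9 206.5   5. ] ang 4.4 down [ 0.0167  0.0022 -0.9999] F [ 0.   0.2 -0.2] gap 0.454 j [ 19.    2.2 104.3  -0.2  72.6  14.7]
grip? 2090 [286. 288.] [array([413.8, 209.2]), array([20.8, 23.6]), np.float64(4.0)] 15.2
cut 0.88 [287. 340.  51. 170.]
mark 0.82 [284. 277.] [412.3 209.1   0. ]
6 rows: [[-0.2,-0.1,0,-0.001,0.004,-0.003,45],[-0.2,-0.1,0,0,0.004,-0.003,45],[-0.2,-0.1,0,-0.001,0.004,-0.003,45],[-0.2,-0.1,0,0,0.004,-0.002,45],[-0.2,-0.1,0,-0.001,0.005,-0.003,45],[-0.2,-0.1,0,0,0.004,-0.002,45]]
```

View pics/w24.png

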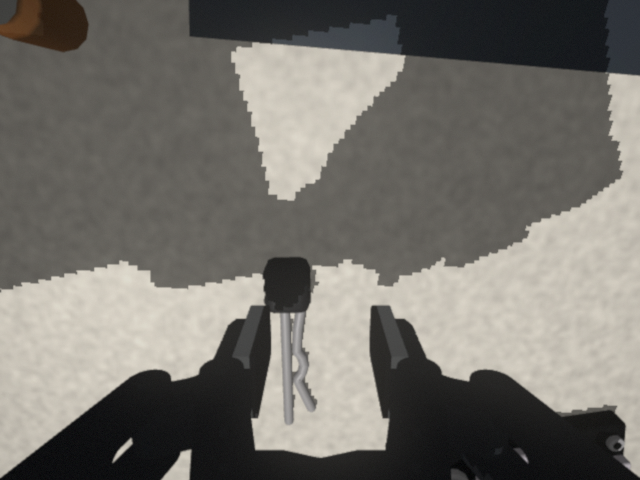

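Emit:
move_arm:
  targets:
    - [-0.3,0,0,-0.001,0,-0.006,45]
    - [-0.3,0,0,-0.001,0,-0.006,45]
    - [-0.3,0,0,-0.001,0.003,-0.004,45]
    - [0,0,0,0,0.006,0,45]
    - [0,0,0,0,0.006,0,45]
    - [0,0,0,0,0.004,0,45]
    - [0,0,0,0,0,0,45]
    - [0,0,0,0,0,0,45]

```text
clock: 38.03
ee_pos: [412.8, 209.5, -13.9]
orientation: [[0.078, 0.004, 0.997], [-0.997, 0.003, 0.078], [-0.002, -1.0, 0.004]]
ft_force: [0.4, 0.2, 0.5]
finger_gap: 0.449
```

```bash
python3 - <<'E'
from h import *
st(); 
p,d=eyes.grab_frame("wrist"); cv2.imwrite("pics/w25.png",p)
plan([413.8,209,-33],Rdown(4.6),45,vmax=4)
E
```

```text
t 38.03 pos [412.8 209.5 -13.9] ang 4.47 down [ 0.0036  0.0025 -1.    ] F [0.4 0.2 0.5] gap 0.449 j [1.980e+01 2.200e+00 1.066e+02 1.000e-01 7.090e+01 1.530e+01]
5 rows: [[0,0,0,0,0.004,0,45],[0,0,0,0,0.004,0,45],[0,0,0,0,0.004,0,45],[0,0,0,0,0.004,0.001,45],[0,0,0,0.001,0.003,0,45]]
```

View pics/w25.png

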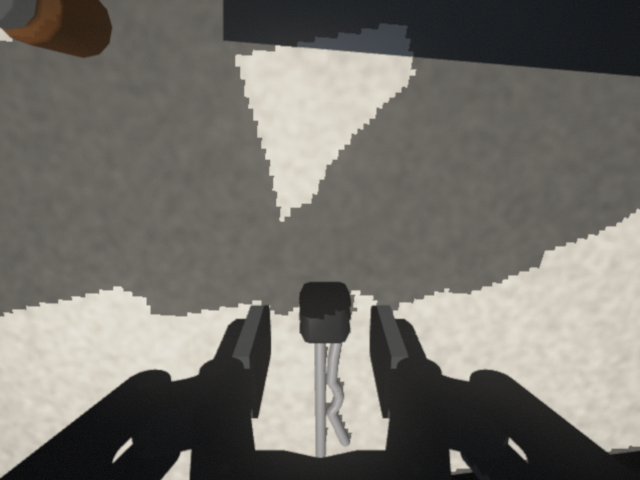

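Emit:
move_arm:
  targets:
    - [0,0,0,0,0.004,0,45]
    - [0,0,0,0,0.004,0,45]
    - [0,0,0,0,0.004,0,45]
    - [0,0,0,0,0.003,0.001,45]
    - [0,0,0,0,0.002,0,45]
    - [0,0,0,0,0,0,45]

```text
clock: 38.58
ee_pos: [414.4, 209.6, -32.6]
orientation: [[0.078, 0.004, 0.997], [-0.997, 0.003, 0.078], [-0.002, -1.0, 0.004]]
ft_force: [0.2, 0.6, 0.4]
finger_gap: 0.451
```

```bash
python3 - <<'E'
from h import *
st(); 
plan([413.8,209,-33],Rdown(4.6),45,vmax=4)
E
```

```text
t 38.58 pos [414.4 209.6 -32.6] ang 4.45 down [ 0.0037  0.0025 -1.    ] F [0.2 0.6 0.4] gap 0.451 j [1.980e+01 3.800e+00 1.074e+02 1.000e-01 6.850e+01 1.530e+01]
1 rows: [[-0.2,-0.1,-0.1,0.001,0,-0.001,45]]
```

Emit:
move_arm:
  targets:
    - [-0.1,0,0,0,0,0,30]
    - [0,0,0,0,0,0,15]
    - [0,0,0,0,0,0,5]
    - [0,0,0,0,0,0,5]
    - [0,0,0,0,0,0,5]
    - [0,0,0,0,0,0,5]
  squeeze: 100

```text
clock: 39.08
ee_pos: [414.7, 209.7, -32.2]
orientation: [[0.078, 0.002, 0.997], [-0.997, 0.003, 0.078], [-0.002, -1.0, 0.003]]
ft_force: [-0.7, 0.3, -0.2]
finger_gap: 0.205
```

```bash
python3 - <<'E'
from h import *
st(); 
p,d=eyes.grab_frame("wrist"); cv2.imwrite("pics/w26.png",p)
a,b=plan([415,210,50],Rdown(8),5,vmax=18)
E
```

```text
t 39.08 pos [414.7 209.7 -32.2] ang 4.45 down [ 0.0023  0.0026 -1.    ] F [-0.7  0.3 -0.2] gap 0.205 j [1.980e+01 3.900e+00 1.073e+02 1.000e-01 6.860e+01 1.530e+01]
5 rows: [[0,-0.7,0,0,-0.016,0,5],[0,-0.7,0,0,-0.017,0,5],[0,-0.7,0,0,-0.016,0,5],[0,-0.7,0,0,-0.017,0,5],[0,-0.7,0,0,-0.016,0.001,5]]
```

View pics/w26.png

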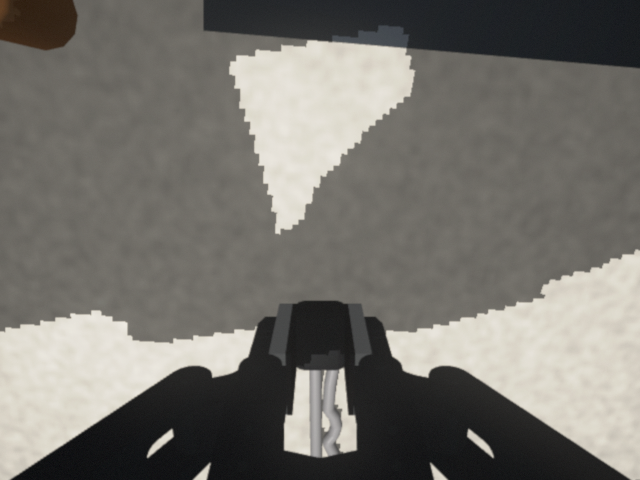

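Emit:
move_arm:
  targets:
    - [0,0,0,0,-0.01,0,5]
    - [0,-0.7,0,0,-0.017,0,5]
    - [0,-0.7,0,0,-0.017,0,5]
    - [0,-0.7,0,0,-0.017,0,5]
    - [0,-0.7,0,0,-0.016,0,5]
    - [0,0,0,0,-0.005,0,5]
    - [0,0,0,0,0,0,5]
    - [0,0,0,0,0,0,5]

```text
clock: 39.8
ee_pos: [413.4, 209.1, 55.8]
orientation: [[0.128, 0.001, 0.992], [-0.992, 0.002, 0.128], [-0.002, -1.0, 0.001]]
ft_force: [0.7, -0.0, -0.8]
finger_gap: 0.202
```

```bash
python3 - <<'E'
from h import *
st(); s=sensors.sense()
c=eyes.get_calibration("wrist"); p,d=eyes.grab_frame("wrist"); cv2.imwrite("pics/w27.png",p)
T=(pts("wrist",d,c)-s["ee_pos"])@s["orientation"]
m=(T[...,0]>13)&(T[...,0]<60)&(T[...,1]>-40)&(T[...,1]<-22)&(abs(T[...,2])<22)
vs,us=np.where(m); print(len(vs))
for x0 in range(12,60,3):
    k=m&(T[...,0]>=x0)&(T[...,0]<x0+3)
    if k.sum()>3:
        z=np.sort(T[k][:,2]); print(x0,k.sum(),"z",np.round(np.percentile(z,[2,25,50,75,98]),1),"y",np.round(np.percentile(T[k][:,1],[5,50]),1))
p2,d2=eyes.grab_frame("side"); u=proj("side",s["ee_pos"][None]-[0,0,-35])[0]; x,y=map(int,u); crop(p2,x-50,y-40,x+70,y+50,6,"pics/side27.png")
E
```

```text
t 39.8 pos [413.4 209.1  55.8] ang 7.35 down [ 9.0e-04  2.1e-03 -1.0e+00] F [ 0.7 -0.  -0.8] gap 0.202 j [ 1.970e+01 -1.900e+00  1.021e+02  1.000e-01  7.970e+01  1.240e+01]
2073
18 118 z [-4.8 -2.4  1.9  4.3  6.6] y [-37.8 -36.8]
21 164 z [-4.8 -2.4  1.6  3.6  6. ] y [-37.8 -36.8]
24 153 z [-4.8 -2.4  1.2  3.2  5.6] y [-37.9 -36.7]
27 148 z [-4.9 -2.5 -0.4  2.8  5.3] y [-37.6 -36.7]
30 149 z [-4.9 -2.4  0.8  2.8  5.3] y [-38.  -36.8]
33 150 z [-4.9 -2.5 -0.   2.7  5.3] y [-37.7 -36.7]
36 168 z [-5.  -2.5 -0.   2.8  5.3] y [-37.8 -36.7]
39 157 z [-4.6 -2.1  2.5  5.3  7. ] y [-37.7 -36.7]
42 139 z [-4.6 -2.5 -0.   5.8  7.9] y [-37.9 -36.7]
45 147 z [-4.6 -2.1  3.8  6.2  8.4] y [-37.8 -36.8]
48 153 z [-4.6 -2.1  2.9  5.   7.6] y [-37.8 -36.7]
51 149 z [-4.6 -2.1  1.3  3.3  6.3] y [-37.8 -36.7]
54 136 z [-4.7 -2.2  0.4  3.   5.5] y [-37.7 -36.9]
57 142 z [-4.7 -2.1  1.7  4.7  6.8] y [-37.8 -36.8]
```

View pics/w27.png

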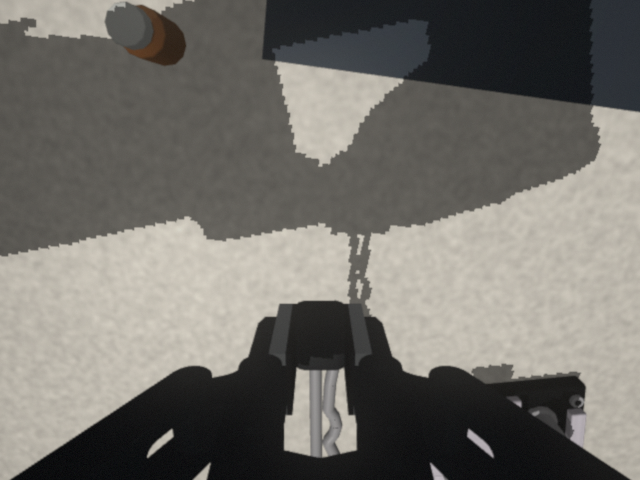

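View pics/side27.png

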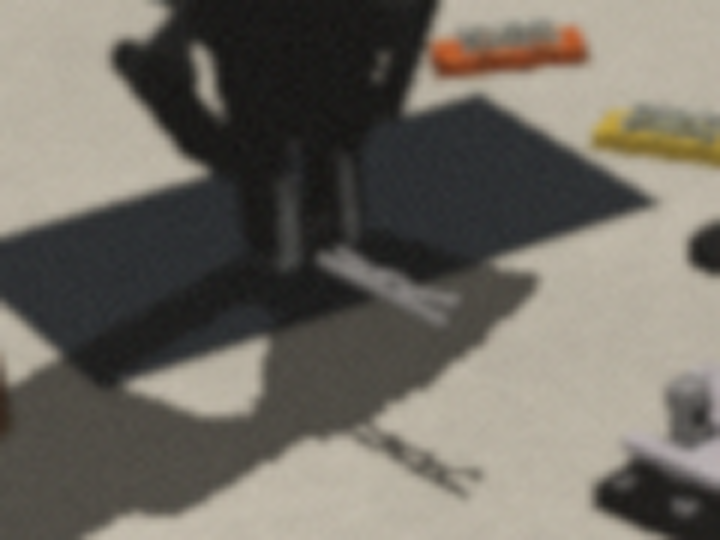

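```bash
cat >> h.py <<'E'
PIN={1:np.array([506.2,100.85]),2:np.array([568.3,115.8])}; YP=13.54
def ins(pin,D,z,off=2.25):
    a=np.radians(YP); ux=np.array([np.cos(a),np.sin(a)]); uy=np.array([-np.sin(a),np.cos(a)])
    q=PIN[pin]+D*uy+off*ux; return np.array([*q,z])
def where(pin,off=2.25):
    s=sensors.sense(); a=np.radians(YP); ux=np.array([np.cos(a),np.sin(a)]); uy=np.array([-np.sin(a),np.cos(a)])
    q=s["ee_pos"][:2]-PIN[pin]; print("D",round(q@uy,1),"lat err",round(q@ux-off,2),"z",round(s["ee_pos"][2],2))
E
python3 - <<'E'
from h import *
a,b=plan(ins(1,108,30),Rdown(13.54),5,vmax=18)
E
```

```text
5 rows: [[0,-1.2,0,0.002,0.005,0.014,5],[0,-1.2,0,0.003,0.005,0.014,5],[0,-1.2,0,0.003,0.005,0.014,5],[0,-1.2,0,0.003,0.005,0.013,5],[0,-1.2,0,0.003,0.005,0.014,5]]
```

Emit:
move_arm:
  targets:
    - [0,-1.2,0,0.002,0.005,0.014,5]
    - [0,-1.2,0,0.002,0.005,0.014,5]
    - [0,-1.2,0,0.002,0.005,0.014,5]
    - [0,-1.2,0,0.002,0.005,0.014,5]
    - [0,-1.2,0,0.002,0.005,0.012,5]
    - [0,0,0,0,0,0,5]
    - [0,0,0,0,0,0,5]
    - [0,0,0,0,0,0,5]

```text
clock: 40.57
ee_pos: [476.4, 208.5, 18.4]
orientation: [[0.235, -0.02, 0.972], [-0.972, -0.004, 0.235], [-0.001, -1.0, -0.02]]
ft_force: [-0.6, -0.0, -0.7]
finger_gap: 0.206
```

```bash
python3 - <<'E'
from h import *
st(); where(1)
a,b=plan(ins(1,103,1.1),Rdown(13.54),5,vmax=6)
E
```

```text
t 40.57 pos [476.4 208.5  18.4] ang 13.58 down [-0.0197 -0.0041 -0.9998] F [-0.6 -0.  -0.7] gap 0.206 j [17.3  8.2 96.   0.1 76.9  3.7]
D 111.7 lat err -6.02 z 18.38
4 rows: [[0.3,0,0,0.002,0.004,0.002,5],[0.3,0,0,0.002,0.004,0.001,5],[0.3,0,0,0.002,0.005,0.002,5],[0.3,0,0,0.003,0.004,0.001,5]]
```

Emit:
move_arm:
  targets:
    - [0.4,0,0,0.002,0.004,0.002,5]
    - [0.4,0,0,0.002,0.004,0.002,5]
    - [0.3,0,0,0.002,0.004,0.002,5]
    - [0,0,0,0,0.002,0,5]
    - [0,0,0,0,0,0,5]
    - [0,0,0,0,0,0,5]

```text
clock: 41.07
ee_pos: [481.2, 203.4, 2.6]
orientation: [[0.235, -0.001, 0.972], [-0.972, 0.0, 0.235], [-0.001, -1.0, -0.001]]
ft_force: [-0.1, -0.2, -1.4]
finger_gap: 0.202
```

```bash
python3 - <<'E'
from h import *
st(); where(1)
a,b=plan(ins(1,103,1.1),Rdown(13.54),5,vmax=6)
E
```

```text
t 41.07 pos [481.2 203.4   2.6] ang 13.58 down [-1.e-03  4.e-04 -1.e+00] F [-0.1 -0.2 -1.4] gap 0.202 j [16.7  8.7 97.5  0.  73.9  3.1]
D 105.6 lat err -2.56 z 2.63
1 rows: [[0.1,0,0,0.003,0.002,0.003,5]]
```

Emit:
move_arm:
  targets:
    - [0,0,0,0,0.001,0.0015,5]
    - [0,0,0,0,0.0005,0.001,5]
    - [0,0,0,0,0,0,5]
    - [0,0,0,0,0,0,5]
    - [0,0,0,0,0,0,5]

```text
clock: 41.48
ee_pos: [484.4, 204.5, 1.9]
orientation: [[0.235, 0.001, 0.972], [-0.972, 0.001, 0.235], [-0.001, -1.0, 0.001]]
ft_force: [0.2, -0.2, -1.3]
finger_gap: 0.199
```

```bash
python3 - <<'E'
from h import *
st(); where(1)
p2,d2=eyes.grab_frame("side"); s=sensors.sense(); u=proj("side",s["ee_pos"][None]-[-10,60,-35])[0]; x,y=map(int,u); crop(p2,x-50,y-40,x+70,y+50,6,"pics/side28.png")
E
```

```text
t 41.48 pos [484.4 204.5   1.9] ang 13.59 down [ 6.0e-04  1.1e-03 -1.0e+00] F [ 0.2 -0.2 -1.3] gap 0.199 j [16.7  9.  97.2  0.1 73.7  3.1]
D 105.8 lat err 0.81 z 1.86
```

View pics/side28.png

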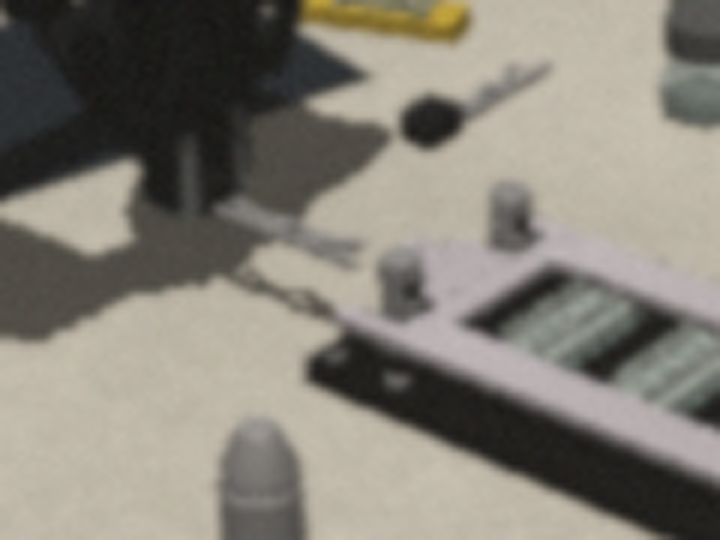

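Emit:
move_arm:
  targets:
    - [0,0,0,0.003,0.0005,-0.0005,5]
    - [0,0,0,0.003,0.0005,-0.0005,5]
    - [0,0,0,0.003,0,0,5]
    - [0,0,0,0,0,0,5]
    - [0,0,0,0,0,0,5]

```text
clock: 41.95
ee_pos: [485.8, 194.4, 0.9]
orientation: [[0.235, 0.001, 0.972], [-0.972, 0.001, 0.235], [-0.001, -1.0, 0.001]]
ft_force: [0.7, 0.3, -1.2]
finger_gap: 0.204
```

```bash
python3 - <<'E'
from h import *
st(); where(1)
E
```

```text
t 41.95 pos [485.8 194.4   0.9] ang 13.59 down [ 9.e-04  9.e-04 -1.e+00] F [ 0.7  0.3 -1.2] gap 0.204 j [15.6  8.8 97.6  0.  73.6  2. ]
D 95.8 lat err -0.2 z 0.91
```

Emit:
move_arm:
  targets:
    - [0,0,0,0.003,0,0,5]
    - [0,0,0,0.003,0,0,5]
    - [0,0,0,0.003,0,0,5]
    - [0,0,0,0,0,0,5]

```text
clock: 42.28
ee_pos: [488.1, 184.7, 0.9]
orientation: [[0.235, 0.001, 0.972], [-0.972, 0.001, 0.235], [-0.001, -1.0, 0.001]]
ft_force: [0.4, 0.0, -0.6]
finger_gap: 0.206
```

```bash
python3 - <<'E'
from h import *
st(); where(1)
E
```

```text
t 42.28 pos [488.1 184.7   0.9] ang 13.59 down [ 1.e-03  8.e-04 -1.e+00] F [ 0.4  0.  -0.6] gap 0.206 j [14.5  8.6 97.8  0.  73.5  0.9]
D 85.7 lat err -0.18 z 0.93
```

Emit:
move_arm:
  targets:
    - [0,0,0,0.004,0,0,5]
    - [0,0,0,0.004,0,0,5]
    - [0,0,0,0.004,0,0,5]

```text
clock: 42.53
ee_pos: [491.1, 172.5, 0.9]
orientation: [[0.236, 0.001, 0.972], [-0.972, 0.001, 0.236], [-0.001, -1.0, 0.001]]
ft_force: [-0.3, -1.3, -0.5]
finger_gap: 0.204
```

```bash
python3 - <<'E'
from h import *
st(); where(1)
E
```

```text
t 42.53 pos [491.1 172.5   0.9] ang 13.63 down [ 0.001   0.0011 -1.    ] F [-0.3 -1.3 -0.5] gap 0.204 j [13.1  8.4 98.   0.  73.5 -0.6]
D 73.2 lat err -0.17 z 0.93
```

Emit:
move_arm:
  targets:
    - [0,0,0,0.004,0,0,5]
    - [0,0,0,0.004,0,0,5]
    - [0,0,0,0.004,0,0,5]

```text
clock: 42.78
ee_pos: [495.5, 162.6, 1.7]
orientation: [[0.236, 0.004, 0.972], [-0.972, 0.008, 0.236], [-0.007, -1.0, 0.006]]
ft_force: [-0.4, 6.0, -1.0]
finger_gap: 0.206
```

```bash
python3 - <<'E'
from h import *
st(); where(1)
E
```

```text
t 42.78 pos [495.5 162.6   1.7] ang 13.63 down [ 0.0042  0.0078 -1.    ] F [-0.4  6.  -1. ] gap 0.206 j [11.7  8.3 98.   0.4 73.3 -2.1]
D 62.5 lat err 1.81 z 1.7
```

Emit:
move_arm:
  targets:
    - [-0.2,0,0.3,0.004,0.0005,-0.001,5]
    - [0,0,0,0.005,0,-0.0005,5]
    - [0,0,0,0.005,0,0,5]

```text
clock: 43.03
ee_pos: [498.5, 150.4, 2.1]
orientation: [[0.237, 0.002, 0.972], [-0.971, 0.018, 0.237], [-0.017, -1.0, 0.006]]
ft_force: [-0.1, 1.0, -0.3]
finger_gap: 0.203
```

```bash
python3 - <<'E'
from h import *
st(); where(1)
E
```

```text
t 43.03 pos [498.5 150.4   2.1] ang 13.69 down [ 0.0018  0.0181 -0.9998] F [-0.1  1.  -0.3] gap 0.203 j [ 9.9  8.2 98.1  1.  73.4 -4.1]
D 50.0 lat err 1.88 z 2.07
```

Emit:
move_arm:
  targets:
    - [0,0,0,0.0025,0,-0.001,5]
    - [0,0,0,0.001,0,0,5]
    - [0,0,0,0,0,0,5]
    - [0,0,0,0,0,0,5]

```text
clock: 43.37
ee_pos: [499.4, 147.3, 2.4]
orientation: [[0.235, 0.004, 0.972], [-0.972, 0.023, 0.235], [-0.022, -1.0, 0.009]]
ft_force: [1.4, 3.2, -1.4]
finger_gap: 0.207
```

```bash
python3 - <<'E'
from h import *
st(); where(1); s=sensors.sense()
c=eyes.get_calibration("wrist"); p,d=eyes.grab_frame("wrist"); cv2.imwrite("pics/w29.png",p)
p2,d2=eyes.grab_frame("side"); u=proj("side",s["ee_pos"][None]-[-10,20,-35])[0]; x,y=map(int,u); crop(p2,x-50,y-40,x+70,y+50,6,"pics/side29.png")
E
```

```text
t 43.37 pos [499.4 147.3   2.4] ang 13.58 down [ 0.0036  0.0232 -0.9997] F [ 1.4  3.2 -1.4] gap 0.207 j [ 9.3  8.  98.3  1.3 73.3 -4.7]
D 46.7 lat err 2.0 z 2.42
```

View pics/w29.png

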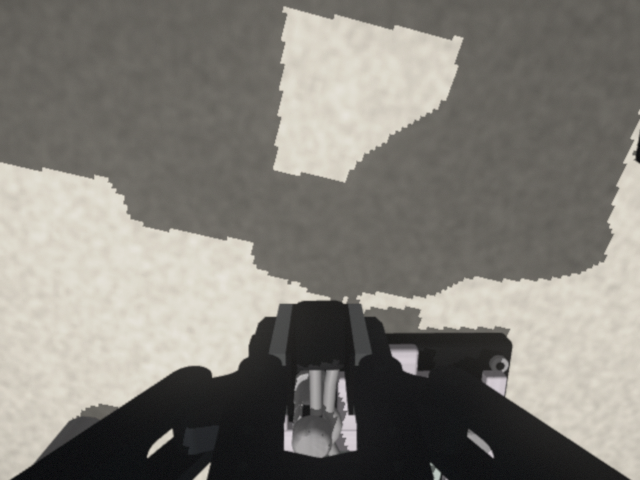

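View pics/side29.png

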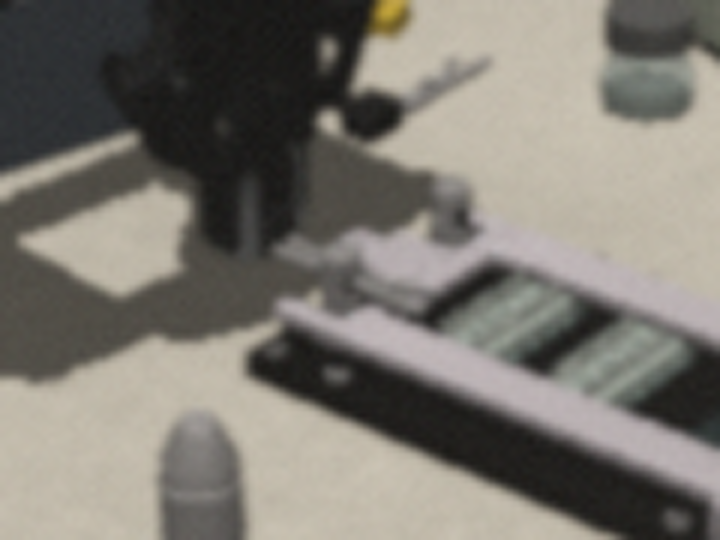

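Emit:
move_arm:
  targets:
    - [0,0,0,0,0,0,30]
    - [0,0,0,0,0,0,38]
    - [0,0,0,0,0,0,38]
    - [0,0,0,0,-0.008,0,38]
    - [0,0,0,0,-0.016,0,38]
    - [0,0,0,0,-0.025,0,38]
    - [0,0,0,0,-0.03,0,38]
    - [0,0,0,0,-0.03,0,60]
    - [0,0,0,0,-0.03,0,60]
    - [0,0,0,0,0,0,60]

```text
clock: 44.3
ee_pos: [494.7, 138.2, 146.4]
orientation: [[0.233, -0.009, 0.972], [-0.972, 0.009, 0.233], [-0.011, -1.0, -0.007]]
ft_force: [0.3, -0.4, 0.5]
finger_gap: 0.599
```

```bash
python3 - <<'E'
from h import *
st(); c=eyes.get_calibration("wrist"); p,d=eyes.grab_frame("wrist"); cv2.imwrite("pics/w30.png",p); W=pts("wrist",d,c)
a=np.radians(YP); R=np.array([[np.cos(a),-np.sin(a)],[np.sin(a),np.cos(a)]])
L=(W[...,:2]-PIN[1])@R
m=(abs(L[...,0])<40)&(L[...,1]>25)&(L[...,1]<80)&(W[...,2]>44)&(W[...,2]<60)
w=np.c_[L[m],W[m][:,2]]; print("grip pts",m.sum(),w.min(0).round(1),w.max(0).round(1),np.median(w,0).round(1),[np.round(x,1) for x in cv2.minAreaRect(w[:,:2].astype(np.float32))])
E
```

```text
t 44.3 pos [494.7 138.2 146.4] ang 13.47 down [-0.0091  0.0089 -0.9999] F [ 0.3 -0.4  0.5] gap 0.599 j [ 8.9  1.6 88.   0.6 90.9 -4.6]Traceback (most recent call last):
  File "<stdin>", line 6, in <module>
    return umr_minimum(a, axis, None, out, keepdims, initial, where)
ValueError: zero-size array to reduction operation minimum which has no identity
```

View pics/w30.png

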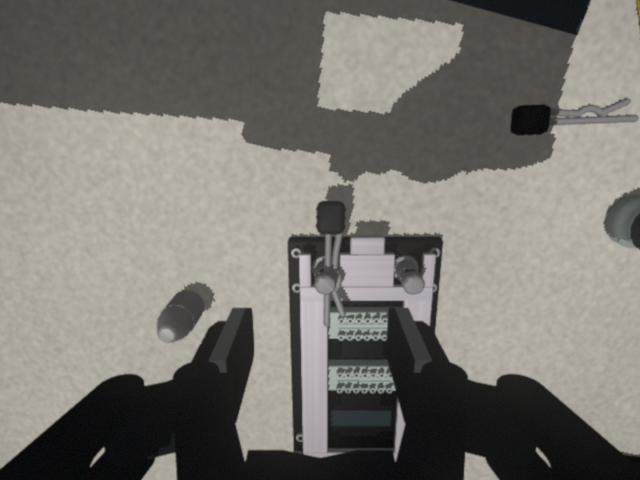

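```bash
cat >> h.py <<'E'
def cliphome(pin,show=None):
    c=eyes.get_calibration("wrist"); p,d=eyes.grab_frame("wrist"); W=pts("wrist",d,c)
    if show: cv2.imwrite(show,p)
    a=np.radians(YP); R=np.array([[np.cos(a),-np.sin(a)],[np.sin(a),np.cos(a)]])
    L=(W[...,:2]-PIN[pin])@R
    m=(abs(L[...,0])<26)&(L[...,1]>22)&(L[...,1]<85)&(W[...,2]>20)&(W[...,2]<60)
    n,l,s,ce=cv2.connectedComponentsWithStats(m.astype(np.uint8))
    for i in range(1,n):
        if s[i,4]<40: continue
        k=l==i; w=np.c_[L[k],W[k][:,2]]; print("pts",s[i,4],np.round(ce[i]),"min",np.percentile(w,2,0).round(1),"max",np.percentile(w,98,0).round(1),"z pct",np.percentile(w[:,2],[10,50,90]).round(1))
        t=w[w[:,2]>np.percentile(w[:,2],90)-3]; print("   top rect",[np.round(x,1) for x in cv2.minAreaRect(t[:,:2].astype(np.float32))])
        q=np.linalg.lstsq(np.c_[t[:,:2],np.ones(len(t))],t[:,2],rcond=None)[0]; print("   top slope",q.round(3))
E
python3 - <<'E'
from h import *
cliphome(1)
E
```

```text
pts 1128 [333. 223.] min [-5.8 23.2 29.5] max [13.5 57.8 40.4] z pct [31.2 36.7 39.4]
   top rect [array([ 3.8, 45.3]), array([19.4, 20.6]), np.float64(1.0)]
   top slope [ 0.054 -0.142 44.367]
pts 110 [357. 243.] min [18.8 22.2 25.7] max [25.5 29.9 29.7] z pct [26.7 28.5 29.3]
   top rect [array([22.1, 26.1]), array([6.8, 8.1]), np.float64(1.0)]
   top slope [ 0.073 -0.081 28.882]
```

```bash
python3 - <<'E'
from h import *
c=eyes.get_calibration("wrist"); p,d=eyes.grab_frame("wrist"); W=pts("wrist",d,c)
a=np.radians(YP); R=np.array([[np.cos(a),-np.sin(a)],[np.sin(a),np.cos(a)]]); L=(W[...,:2]-PIN[1])@R
for v in range(196,330,5): print(v,[(u,*L[v,u].round(1).tolist(),round(float(W[v,u,2]),1)) for u in (326,330,336)])
crop(p,270,180,430,330,5,"pics/w31.png")
p2,d2=eyes.grab_frame("side"); u=proj("side",np.array([[500,125,36]]))[0]; x,y=map(int,u); crop(p2,x-50,y-40,x+50,y+40,8,"pics/side31.png")
E
```

```text
196 [(326, -2.8, 57.1, -1.5), (330, 0.3, 57.5, 0.6), (336, 5.0, 57.6, 0.9)]
201 [(326, -2.8, 53.4, -0.4), (330, 0.3, 53.4, -0.3), (336, 5.1, 53.5, -0.1)]
206 [(326, -2.8, 56.4, 33.2), (330, 0.0, 56.7, 34.9), (336, 4.2, 56.6, 34.2)]
211 [(326, -2.8, 53.3, 35.7), (330, 0.0, 53.2, 35.1), (336, 4.2, 53.3, 35.6)]
216 [(326, -2.8, 49.6, 35.4), (330, 0.0, 50.2, 37.9), (336, 4.3, 49.9, 36.4)]
221 [(326, -2.8, 46.4, 37.0), (330, 0.0, 46.8, 38.3), (336, 4.3, 46.7, 37.9)]
226 [(326, -2.7, 43.0, 38.0), (330, 0.1, 43.3, 38.9), (336, 4.3, 43.3, 38.8)]
231 [(326, -2.7, 39.7, 39.2), (330, 0.1, 40.0, 40.3), (336, 4.3, 40.0, 40.3)]
236 [(326, -2.7, 35.3, 36.7), (330, 0.1, 35.8, 38.2), (336, 4.4, 35.7, 37.9)]
241 [(326, -2.7, 22.5, 6.1), (330, 0.2, 29.6, 29.7), (336, 5.2, 23.2, 8.6)]
246 [(326, -2.7, 19.5, 9.9), (330, 0.3, 25.9, 30.5), (336, 5.1, 20.1, 11.7)]
251 [(326, -2.7, 15.8, 11.3), (330, 0.3, 22.3, 31.0), (336, 5.2, 15.9, 11.4)]
256 [(326, -2.6, 12.1, 12.5), (330, 0.3, 19.1, 33.3), (336, 5.2, 11.8, 11.6)]
261 [(326, -2.6, 9.3, 16.4), (330, 0.3, 15.6, 34.2), (336, 5.2, 9.3, 16.2)]
266 [(326, -2.6
[... 303 characters left out ...]
 2.1, 49.2), (330, 0.2, 2.5, 50.0), (336, 4.5, 2.6, 50.4)]
291 [(326, -2.6, -0.9, 51.0), (330, 0.3, -1.3, 50.2), (336, 4.5, -1.5, 49.6)]
296 [(326, -2.6, -5.4, 49.6), (330, 0.3, -4.7, 51.0), (336, 4.6, -5.9, 48.3)]
301 [(326, -2.5, -18.6, 29.6), (330, 0.4, -13.1, 41.5), (336, 5.2, -18.8, 29.1)]
306 [(326, -2.5, -22.8, 29.7), (330, 0.4, -16.8, 42.1), (336, 5.6, -29.3, 16.1)]
311 [(326, -2.5, -27.1, 29.5), (330, 0.4, -20.7, 42.5), (336, 5.7, -35.0, 13.6)]
316 [(326, -2.5, -31.6, 29.1), (330, 0.4, -23.4, 45.2), (336, 5.6, -36.1, 20.3)]
321 [(326, -2.5, -36.0, 29.0), (330, 0.5, -27.5, 45.2), (336, 5.6, -40.1, 21.2)]
326 [(326, -2.4, -40.7, 28.4), (330, 0.5, -31.0, 46.2), (336, 5.6, -43.6, 22.9)]
```

View pics/w31.png

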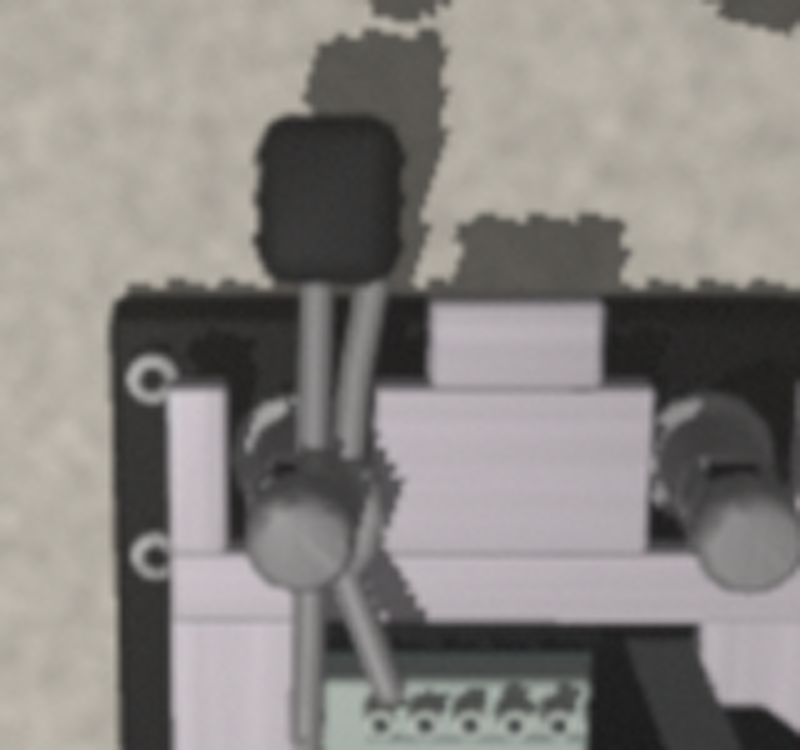

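View pics/side31.png

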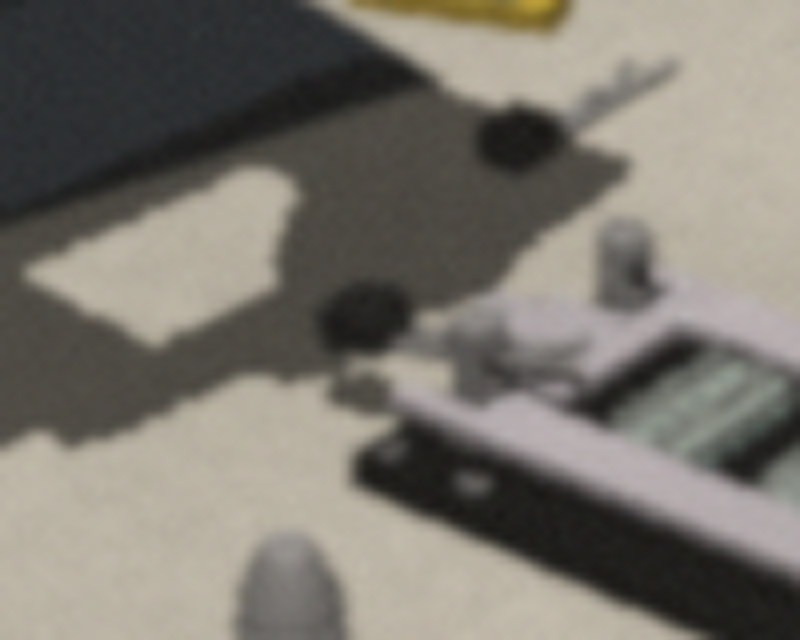

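```bash
cat >> h.py <<'E'
def legtilt(pin,n=3):
    a=np.radians(YP); R=np.array([[np.cos(a),-np.sin(a)],[np.sin(a),np.cos(a)]])
    for _ in range(n):
        c=eyes.get_calibration("wrist"); p,d=eyes.grab_frame("wrist"); W=pts("wrist",d,c); L=(W[...,:2]-PIN[pin])@R; Z=W[...,2]
        def f(m):
            y=L[...,1][m]; z=Z[m]; 
            for _ in range(4):
                k=np.polyfit(y,z,1); e=abs(z-np.polyval(k,y)); g=e<max(1.0,2*np.median(e)); y,z=y[g],z[g]
            return len(y),k.round(3)
        leg=(abs(L[...,0])<1.2)&(((L[...,1]>11)&(L[...,1]<31))|((L[...,1]<-11)&(L[...,1]>-34)))&(Z>31.5-0.0*Z-3)&(Z<55)
        top=(L[...,0]>-5)&(L[...,0]<11)&(L[...,1]>37)&(L[...,1]<55)&(Z>25)&(Z<60)
        print("leg",f(leg),"grip top",f(top))
E
python3 - <<'E'
from h import *
legtilt(1)
E
```

```text
leg (125, array([-0.257, 37.746])) grip top (427, array([-0.234, 48.796]))
leg (135, array([-0.256, 37.663])) grip top (476, array([-0.226, 48.349]))
leg (125, array([-0.258, 37.602])) grip top (449, array([-0.242, 49.135]))
```

```bash
python3 - <<'E'
from h import *
plan([615,243,90],Rdown(105),60,vmax=30,wmax=6.8)
E
```

```text
14 rows: [[0,-6.5,-0.1,-0.005,0.003,0.011,60],[0,-6.5,-0.1,-0.004,0.003,0.011,60],[0,-6.5,-0.1,-0.003,0.003,0.011,60],[0,-6.5,-0.1,-0.001,0.003,0.012,60],[0,-6.5,-0.1,0,0.003,0.012,60],[0,-6.5,-0.1,0.001,0.003,0.012,60],[0,-6.5,-0.1,0.003,0.003,0.011,60],[0,-6.5,-0.1,0.004,0.003,0.011,60],[0,-6.5,-0.1,0.005,0.003,0.011,60],[0,-6.5,-0.1,0.006,0.003,0.01,60],[0,-6.5,-0.1,0.007,0.003,0.009,60],[0,-6.5,-0.1,0.008,0.004,0.008,60],[0,-6.5,-0.1,0.009,0.003,0.007,60],[0,-6.5,-0.1,0.01,0.004,0.007,60]]
```

Emit:
move_arm:
  targets:
    - [0,-6.5,0,-0.005,0.001,0.011,60]
    - [0,-6.5,0,-0.004,0.001,0.011,60]
    - [0,-6.5,0,-0.003,0.001,0.011,60]
    - [0,-6.5,0,-0.001,0.001,0.012,60]
    - [0,-6.5,0,0,0.001,0.012,60]
    - [0,-6.5,0,0.001,0.003,0.012,60]
    - [0,-6.5,0,0.003,0.003,0.011,60]
    - [0,-6.5,0,0.004,0.003,0.011,60]
    - [0,-6.5,0,0.005,0.003,0.011,60]
    - [0,-6.5,0,0.006,0.003,0.01,60]
    - [0,-6.5,0,0.007,0.003,0.009,60]
    - [0,-6.5,0,0.008,0.004,0.008,60]

```text
clock: 45.65
ee_pos: [588.8, 231.1, 86.4]
orientation: [[0.994, -0.058, -0.09], [0.09, -0.003, 0.996], [-0.058, -0.998, 0.003]]
ft_force: [0.2, -0.1, -0.9]
finger_gap: 0.599
```

Emit:
move_arm:
  targets:
    - [0,-6.5,0,0.009,0.004,0.007,60]
    - [0,-5,0,0.008,0.004,0.004,60]
    - [0,0,0,0,0,0,60]
    - [0,0,0,0,0,0,60]

```text
clock: 45.98
ee_pos: [601.2, 245.3, 68.2]
orientation: [[0.952, -0.071, -0.298], [0.298, -0.007, 0.955], [-0.07, -0.997, 0.015]]
ft_force: [0.6, -0.2, 0.1]
finger_gap: 0.599
```

```bash
python3 - <<'E'
from h import *
st(); clip([640,250],show="pics/w32.png")
E
```

```text
t 45.98 pos [601.2 245.3  68.2] ang 107.33 down [-0.0711 -0.0067 -0.9974] F [ 0.6 -0.2  0.1] gap 0.599 j [ 16.7  23.7  70.6   0.8  89.7 -90.6]
grip? 1134 [310. 295.] [array([625. , 246.7]), array([23.1, 20.7]), np.float64(16.3)] 15.3
cut 0.69 [311. 338.  34. 131.]
cut 0.65 [112.  22. 198.  44.]
mark 0.92 [188.  16.] [494.2 136.5   0. ]
```

View pics/w32.png

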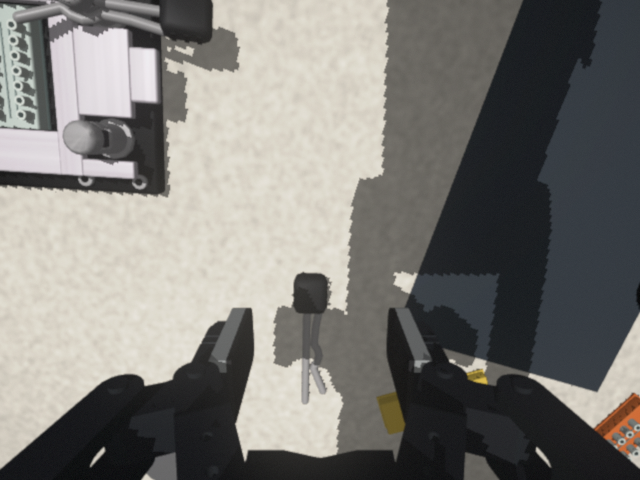

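```bash
python3 - <<'E'
from h import *
plan([625,246.7,0],Rdown(106),45,vmax=11)
E
```

```text
7 rows: [[-0.1,0.2,-0.6,0.004,0.01,-0.001,45],[-0.1,0.2,-0.6,0.004,0.01,-0.001,45],[-0.1,0.2,-0.6,0.004,0.01,-0.001,45],[-0.1,0.2,-0.6,0.004,0.01,-0.001,45],[-0.1,0.2,-0.6,0.003,0.009,-0.001,45],[-0.1,0.2,-0.6,0.003,0.01,0,45],[-0.1,0.2,-0.6,0.004,0.009,-0.001,45]]
```

Emit:
move_arm:
  targets:
    - [0,0.2,-0.6,0.004,0.01,-0.001,45]
    - [0,0.2,-0.6,0.004,0.01,-0.001,45]
    - [0,0.2,-0.6,0.004,0.01,-0.001,45]
    - [0,0.2,-0.6,0.004,0.01,-0.001,45]
    - [0,0.2,-0.6,0.004,0.009,-0.001,45]
    - [0,0.2,-0.6,0.003,0.008,0,45]
    - [0,0,-0.5,0.002,0,0,45]
    - [0,0,0,0,0,0,45]
    - [0,0,0,0,0,0,45]

```text
clock: 46.88
ee_pos: [626.1, 244.8, 17.3]
orientation: [[0.964, 0.012, -0.265], [0.265, 0.017, 0.964], [0.016, -1.0, 0.013]]
ft_force: [0.1, -0.2, -0.1]
finger_gap: 0.45
```

```bash
python3 - <<'E'
from h import *
st(); clip([640,250],show="pics/w33.png")
plan([625,246.7,-10],Rdown(106.2),45,vmax=5)
E
```

```text
t 46.88 pos [626.1 244.8  17.3] ang 105.36 down [ 0.012   0.0169 -0.9998] F [ 0.1 -0.2 -0.1] gap 0.45 j [ 16.1  24.8  75.    0.8  79.2 -89.4]
grip? 1839 [325. 286.] [array([625.2, 246.5]), array([23.7, 20.7]), np.float64(16.0)] 15.2
cut 0.77 [326. 334.  44. 156.]
mark 0.84 [322. 274.] [624.6 245.1   0. ]
6 rows: [[-0.1,-0.1,0.2,0,0.005,0,45],[-0.1,-0.1,0.2,0,0.005,0,45],[-0.1,-0.1,0.2,0,0.004,0,45],[-0.1,-0.1,0.2,0,0.005,0.001,45],[-0.1,-0.1,0.2,-0.001,0.004,0,45],[-0.1,-0.1,0.2,0,0.005,0.001,45]]
```

View pics/w33.png

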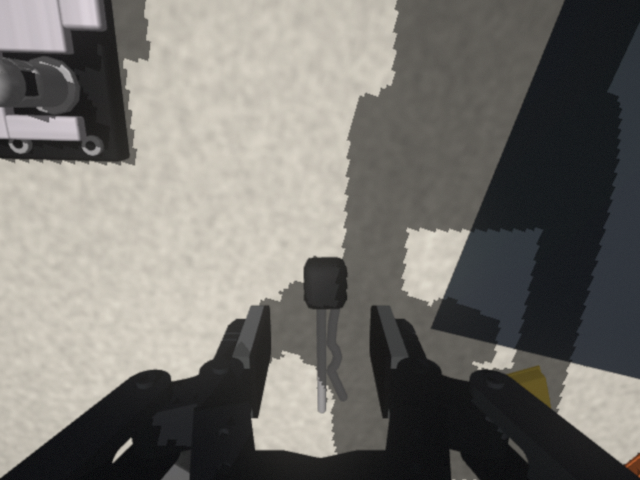

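Emit:
move_arm:
  targets:
    - [-0.1,-0.1,0.2,0,0.006,0,45]
    - [-0.1,-0.1,0.2,0,0.006,0,45]
    - [-0.1,-0.1,0.2,0,0.006,0,45]
    - [-0.1,-0.1,0.2,0,0.005,0.001,45]
    - [-0.1,-0.1,0.2,-0.001,0.005,0,45]
    - [-0.1,0,0.2,0,0.004,0,45]
    - [0,0,0,0,0,0,45]
    - [0,0,0,0,0,0,45]

```text
clock: 47.7
ee_pos: [625.6, 246.8, -17.6]
orientation: [[0.961, -0.006, -0.275], [0.275, -0.0, 0.961], [-0.006, -1.0, 0.002]]
ft_force: [-0.2, -0.4, -0.9]
finger_gap: 0.451
```

```bash
python3 - <<'E'
from h import *
st(); 
plan([625.2,246.6,-32.3],Rdown(106),45,vmax=4)
E
```

```text
t 47.7 pos [625.6 246.8 -17.6] ang 105.95 down [-6.e-03 -1.e-04 -1.e+00] F [-0.2 -0.4 -0.9] gap 0.451 j [ 16.6  27.6  75.4   0.1  77.4 -89.3]
4 rows: [[0,0,-0.1,0,0.004,0,45],[0,0,-0.1,0,0.004,0,45],[0,0,-0.1,0,0.003,0,45],[0,0,-0.1,0,0.004,0,45]]
```

Emit:
move_arm:
  targets:
    - [0,0,-0.1,0,0.004,0,45]
    - [0,0,-0.1,0,0.004,0,45]
    - [0,0,-0.1,0,0.003,0,45]
    - [0,0,0,0,0.003,0,45]
    - [0,0,0,0,0,0,45]
    - [0,0,0,0,0,0,45]

```text
clock: 48.2
ee_pos: [625.7, 246.7, -32.8]
orientation: [[0.961, -0.0, -0.275], [0.275, 0.002, 0.961], [0.0, -1.0, 0.001]]
ft_force: [0.4, -0.2, 0.7]
finger_gap: 0.448
```

```bash
python3 - <<'E'
from h import *
st(); 
plan([625.2,246.6,-32.3],Rdown(106),45,vmax=4)
E
```

```text
t 48.2 pos [625.7 246.7 -32.8] ang 105.95 down [-0.      0.0015 -1.    ] F [ 0.4 -0.2  0.7] gap 0.448 j [ 16.6  28.1  76.5   0.1  75.4 -89.3]
1 rows: [[-0.1,0,0,0,-0.001,0,45]]
```

Emit:
move_arm:
  targets:
    - [0,0,0,0,0,0,30]
    - [0,0,0,0,0,0,15]
    - [0,0,0,0,0,0,5]
    - [0,0,0,0,0,0,5]
    - [0,0,0,0,0,0,5]
    - [0,0,0,0,0,0,5]
  squeeze: 100

```text
clock: 48.7
ee_pos: [626.2, 246.8, -31.9]
orientation: [[0.962, 0.001, -0.275], [0.275, 0.002, 0.962], [0.002, -1.0, 0.002]]
ft_force: [0.1, -0.0, -0.9]
finger_gap: 0.2
```

```bash
python3 - <<'E'
from h import *
st(); 
print(ins(2,115,50))
a,b=plan([620,246,60],Rdown(100),5,vmax=18)
a,b=plan(ins(2,125,50),Rdown(13.54),5,vmax=18,start=(a,b),wmax=6.8)
E
```

```text
t 48.7 pos [626.2 246.8 -31.9] ang 105.95 down [ 0.0012  0.0019 -1.    ] F [ 0.1 -0.  -0.9] gap 0.2 j [ 16.6  28.1  76.4   0.1  75.4 -89.3]
[543.56318794 228.13055074  50.        ]
6 rows: [[0,1,0,-0.001,-0.015,0,5],[0,1,0,-0.001,-0.015,0,5],[0,1,0,-0.001,-0.015,0,5],[0,1,0,-0.001,-0.016,0,5],[0,1,0,-0.001,-0.015,0,5],[0,1,0,-0.001,-0.016,0.001,5]]
13 rows: [[0,6.6,0,-0.006,0.001,0,5],[0,6.6,0,-0.006,0.001,0,5],[0,6.6,0,-0.006,0.001,-0.001,5],[0,6.6,0,-0.006,0.001,-0.002,5],[0,6.6,0,-0.006,0.001,-0.002,5],[0,6.6,0,-0.005,0.001,-0.003,5],[0,6.6,0,-0.005,0.001,-0.004,5],[0,6.6,0,-0.005,0,-0.004,5],[0,6.6,0,-0.004,0.001,-0.005,5],[0,6.6,0,-0.003,0,-0.005,5],[0,6.6,0,-0.003,0.001,-0.005,5],[0,6.6,0,-0.002,0,-0.005,5],[0,6.6,0,-0.002,0.001,-0.006,5]]
```

Emit:
move_arm:
  targets:
    - [0,0,0,0,-0.01,0,5]
    - [0,1,0,-0.001,-0.016,0,5]
    - [0,1,0,-0.001,-0.016,0,5]
    - [0,1,0,-0.001,-0.016,0,5]
    - [0,1,0,-0.001,-0.016,0,5]
    - [0,6.6,0,-0.006,-0.01,0,5]
    - [0,6.6,0,-0.006,0,0,5]
    - [0,6.6,0,-0.006,0,-0.001,5]
    - [0,6.6,0,-0.006,0,-0.002,5]
    - [0,6.6,0,-0.006,0,-0.002,5]
    - [0,6.6,0,-0.005,0,-0.003,5]
    - [0,6.6,0,-0.005,0,-0.004,5]

```text
clock: 49.7
ee_pos: [579.9, 239.9, 64.5]
orientation: [[0.803, 0.007, 0.597], [-0.597, 0.004, 0.803], [0.003, -1.0, 0.007]]
ft_force: [-0.2, 0.5, -0.9]
finger_gap: 0.204
```

```bash
python3 - <<'E'
from h import *
st(); 
a,b=plan(ins(2,125,50),Rdown(13.54),5,vmax=18,wmax=6.8)
E
```

```text
t 49.7 pos [579.9 239.9  64.5] ang 53.38 down [ 0.0069  0.0036 -1.    ] F [-0.2  0.5 -0.9] gap 0.204 j [ 17.3  17.8  78.8   0.1  82.9 -36.1]
6 rows: [[-0.1,6.6,0,-0.005,0.002,-0.004,5],[-0.1,6.6,0,-0.004,0.002,-0.005,5],[-0.1,6.6,0,-0.004,0.003,-0.005,5],[-0.1,6.6,0,-0.003,0.002,-0.006,5],[-0.1,6.6,0,-0.003,0.003,-0.006,5],[-0.1,6.6,0,-0.002,0.002,-0.006,5]]
```

Emit:
move_arm:
  targets:
    - [0,6.6,0,-0.005,0.002,-0.004,5]
    - [0,6.6,0,-0.004,0.002,-0.005,5]
    - [0,6.6,0,-0.004,0.002,-0.005,5]
    - [0,6.6,0,-0.003,0.002,-0.005,5]
    - [0,6.6,0,-0.003,0.002,-0.005,5]
    - [0,5,0,-0.002,0.002,-0.004,5]
    - [0,0,0,0,0,0,5]
    - [0,0,0,0,0,0,5]

```text
clock: 50.37
ee_pos: [543.4, 240.1, 59.4]
orientation: [[0.231, 0.014, 0.973], [-0.973, 0.006, 0.231], [-0.003, -1.0, 0.015]]
ft_force: [-0.1, 1.4, 0.2]
finger_gap: 0.205
```

```bash
python3 - <<'E'
from h import *
st(); where(2); s=sensors.sense()
c=eyes.get_calibration("wrist"); p,d=eyes.grab_frame("wrist"); T=(pts("wrist",d,c)-s["ee_pos"])@s["orientation"]
m=(T[...,0]>13)&(T[...,0]<60)&(T[...,1]>-40)&(T[...,1]<-22)&(abs(T[...,2])<22)
for x0 in range(12,60,6):
    k=m&(T[...,0]>=x0)&(T[...,0]<x0+6)
    if k.sum()>3: print(x0,k.sum(),"z",np.round(np.percentile(T[k][:,2],[2,25,50]),1),"y",np.round(np.percentile(T[k][:,1],[5,50]),1))
plan(ins(2,108,15),Rdown(13.54),5,vmax=6)
E
```

```text
t 50.37 pos [543.4 240.1  59.4] ang 13.38 down [ 0.0137  0.0061 -0.9999] F [-0.1  1.4  0.2] gap 0.205 j [18.3 13.6 84.6  0.1 80.9  4.9]
D 126.7 lat err 2.63 z 59.45
18 247 z [-4.9 -2.5  1.5] y [-37.6 -36.6]
24 311 z [-4.9 -2.5  0.7] y [-37.7 -36.5]
30 300 z [-5.  -2.5 -0.1] y [-37.8 -36.5]
36 311 z [-4.6 -2.1  0.7] y [-37.6 -36.5]
42 298 z [-4.7 -2.1  3.3] y [-37.6 -36.6]
48 294 z [-4.7 -2.2  1.6] y [-37.5 -36.5]
54 274 z [-4.8 -2.2  0.6] y [-37.4 -36.4]
9 rows: [[-0.1,0,0,0.002,0.005,0,5],[-0.1,0,0,0.002,0.005,0,5],[-0.1,0,0,0.002,0.005,0,5],[-0.1,0,0,0.002,0.005,-0.001,5],[-0.1,0,0,0.002,0.005,0,5],[-0.1,0,0,0.002,0.005,-0.001,5],[-0.1,0,0,0.002,0.005,0,5],[-0.1,0,0,0.002,0.005,-0.001,5],[-0.1,0,0,0.003,0.004,0,5]]
```

Emit:
move_arm:
  targets:
    - [-0.2,0,-0.1,0.002,0.006,0,5]
    - [-0.2,0,-0.1,0.002,0.006,0,5]
    - [-0.2,0,0,0.002,0.006,0,5]
    - [-0.1,0,0,0.002,0.006,-0.001,5]
    - [0,0,0,0.002,0.006,0,5]
    - [0,0,0,0.002,0.006,0,5]
    - [0,0,0,0.002,0.006,0,5]
    - [0,0,0,0.002,0.005,0,5]
    - [0,0,0,0,0,0,5]
    - [0,0,0,0,0,0,5]

```text
clock: 51.25
ee_pos: [547.5, 221.7, 6.1]
orientation: [[0.235, -0.0, 0.972], [-0.972, -0.002, 0.235], [0.002, -1.0, -0.001]]
ft_force: [0.0, 1.1, -0.6]
finger_gap: 0.204
```

```bash
python3 - <<'E'
from h import *
st(); where(2)
plan(ins(2,100,1.6),Rdown(13.54),5,vmax=5)
E
```

```text
t 51.25 pos [547.5 221.7   6.1] ang 13.59 down [-4.0e-04 -1.7e-03 -1.0e+00] F [ 0.   1.1 -0.6] gap 0.204 j [16.6 16.5 87.5 -0.1 76.   3. ]
D 107.8 lat err 2.27 z 6.13
2 rows: [[0,0,0,0.004,0.002,-0.001,5],[0,0,0,0.004,0.003,-0.001,5]]
```

Emit:
move_arm:
  targets:
    - [0.1,0,0,0.003,0.002,-0.001,5]
    - [0,0,0,0.003,0.002,-0.001,5]
    - [0,0,0,0,0.0005,0,5]
    - [0,0,0,0,0,0,5]
    - [0,0,0,0,0,0,5]

```text
clock: 51.67
ee_pos: [547.5, 214.9, 2.3]
orientation: [[0.235, 0.003, 0.972], [-0.972, -0.001, 0.235], [0.001, -1.0, 0.003]]
ft_force: [-0.4, 1.1, -0.8]
finger_gap: 0.203
```

```bash
python3 - <<'E'
from h import *
st(); where(2)
E
```

```text
t 51.67 pos [547.5 214.9   2.3] ang 13.6 down [ 3.3e-03 -6.0e-04 -1.0e+00] F [-0.4  1.1 -0.8] gap 0.203 j [16.  16.3 88.3 -0.1 75.2  2.4]
D 101.2 lat err 0.71 z 2.26
```

Emit:
move_arm:
  targets:
    - [0,0,-0.1,0.003,0.0005,-0.0005,5]
    - [0,0,0,0.003,0.0002,0,5]
    - [0,0,0,0,0,0,5]
    - [0,0,0,0,0,0,5]

```text
clock: 52.0
ee_pos: [549.1, 208.7, 2.5]
orientation: [[0.236, 0.006, 0.972], [-0.972, -0.002, 0.236], [0.003, -1.0, 0.005]]
ft_force: [-0.4, -0.1, -0.3]
finger_gap: 0.208
```

```bash
python3 - <<'E'
from h import *
st(); where(2)
E
```

```text
t 52.0 pos [549.1 208.7   2.5] ang 13.62 down [ 0.0056 -0.002  -1.    ] F [-0.4 -0.1 -0.3] gap 0.208 j [15.4 16.1 88.5 -0.2 75.1  1.8]
D 94.8 lat err 0.85 z 2.47
```

Emit:
move_arm:
  targets:
    - [-0.3,0,0,0,0.001,-0.001,5]
    - [0,0,0,0,0,0,5]
    - [0,0,0,0,0,0,5]

```text
clock: 52.25
ee_pos: [548.3, 208.4, 1.6]
orientation: [[0.235, 0.0, 0.972], [-0.972, -0.003, 0.235], [0.003, -1.0, -0.0]]
ft_force: [-0.8, -0.4, -0.1]
finger_gap: 0.206
```

```bash
python3 - <<'E'
from h import *
st(); where(2)
E
```

```text
t 52.25 pos [548.3 208.4   1.6] ang 13.61 down [ 4.0e-04 -3.1e-03 -1.0e+00] F [-0.8 -0.4 -0.1] gap 0.206 j [15.4 16.3 88.4 -0.2 75.4  1.8]
D 94.7 lat err -0.04 z 1.61
```

Emit:
move_arm:
  targets:
    - [0,0,0,0.003,0,0,5]
    - [0,0,0,0.003,0,0,5]
    - [0,0,0,0.003,0,0,5]
    - [0,0,0,0,0,0,5]

```text
clock: 52.58
ee_pos: [550.5, 199.1, 1.5]
orientation: [[0.236, 0.0, 0.972], [-0.972, -0.003, 0.236], [0.003, -1.0, -0.001]]
ft_force: [-0.8, -0.6, -1.6]
finger_gap: 0.201
```

```bash
python3 - <<'E'
from h import *
st(); where(2)
E
```

```text
t 52.58 pos [550.5 199.1   1.5] ang 13.65 down [ 2.0e-04 -3.4e-03 -1.0e+00] F [-0.8 -0.6 -1.6] gap 0.201 j [14.4 16.2 88.5 -0.2 75.3  0.8]
D 85.1 lat err -0.09 z 1.48
```

Tip is in the hole without force. Push on.

Emit:
move_arm:
  targets:
    - [0,0,0,0.004,0,0,5]
    - [0,0,0,0.004,0,0,5]
    - [0,0,0,0.004,0,0,5]

```text
clock: 52.83
ee_pos: [553.4, 186.7, 1.5]
orientation: [[0.236, 0.0, 0.972], [-0.972, -0.003, 0.236], [0.003, -1.0, -0.001]]
ft_force: [-0.2, 0.4, -0.3]
finger_gap: 0.203
```

```bash
python3 - <<'E'
from h import *
st(); where(2)
E
```

```text
t 52.83 pos [553.4 186.7   1.5] ang 13.68 down [ 1.0e-04 -3.2e-03 -1.0e+00] F [-0.2  0.4 -0.3] gap 0.203 j [13.2 16.  88.7 -0.2 75.3 -0.4]
D 72.5 lat err -0.09 z 1.51
```

Emit:
move_arm:
  targets:
    - [0,0,0,0.004,0,0,5]
    - [0,0,0,0.004,0,0,5]
    - [0,0,0,0.004,0,-0.0005,5]
    - [0,0,0,0.004,0,-0.0005,5]

```text
clock: 53.17
ee_pos: [558.4, 174.0, 2.7]
orientation: [[0.237, 0.005, 0.971], [-0.971, 0.007, 0.237], [-0.005, -1.0, 0.006]]
ft_force: [-0.3, 7.4, -1.0]
finger_gap: 0.203
```

```bash
python3 - <<'E'
from h import *
st(); where(2)
E
```

```text
t 53.17 pos [558.4 174.    2.7] ang 13.71 down [ 0.0049  0.0068 -1.    ] F [-0.3  7.4 -1. ] gap 0.203 j [11.6 15.7 88.9  0.3 75.  -2.2]
D 58.9 lat err 1.79 z 2.75
```

Emit:
move_arm:
  targets:
    - [-0.2,0,0.3,0.004,0.0005,-0.001,5]
    - [0,0,0,0.005,0,-0.0005,5]
    - [0,0,0,0.004,0,0,5]

```text
clock: 53.42
ee_pos: [561.3, 162.5, 3.0]
orientation: [[0.238, 0.003, 0.971], [-0.971, 0.016, 0.238], [-0.015, -1.0, 0.007]]
ft_force: [-0.2, 10.1, -0.4]
finger_gap: 0.206
```

```bash
python3 - <<'E'
from h import *
st(); where(2)
E
```

```text
t 53.42 pos [561.3 162.5   3. ] ang 13.78 down [ 0.003   0.016  -0.9999] F [-0.2 10.1 -0.4] gap 0.206 j [10.1 15.6 89.   0.9 75.  -4. ]
D 47.1 lat err 1.84 z 3.05
```

Emit:
move_arm:
  targets:
    - [0,0,0,0.003,0,-0.0005,5]
    - [0,0,0,0.002,0,0,5]
    - [0,0,0,0,0,0,5]

```text
clock: 53.67
ee_pos: [561.5, 162.3, 3.5]
orientation: [[0.238, 0.002, 0.971], [-0.971, 0.028, 0.237], [-0.027, -1.0, 0.009]]
ft_force: [1.3, 0.8, -1.3]
finger_gap: 0.204
```

```bash
python3 - <<'E'
from h import *
st(); where(2); s=sensors.sense()
p,d=eyes.grab_frame("wrist"); cv2.imwrite("pics/w34.png",p)
E
```

```text
t 53.67 pos [561.5 162.3   3.5] ang 13.73 down [ 0.0024  0.0279 -0.9996] F [ 1.3  0.8 -1.3] gap 0.204 j [ 9.6 15.5 89.1  1.6 74.9 -4.6]
D 46.7 lat err 2.06 z 3.47
```

View pics/w34.png

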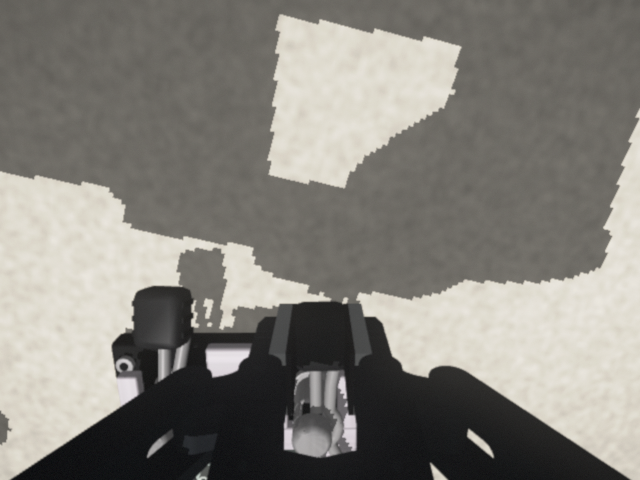

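Emit:
move_arm:
  targets:
    - [0,0,0,0.001,0,0,5]
    - [0,0,0,0,0,0,30]
    - [0,0,0,0,0,0,36]
    - [0,0,0,0,0,0,36]
    - [0,0,0,0,-0.008,0,36]
    - [0,0,0,0,-0.016,0,36]
    - [0,0,0,0,-0.025,0,36]
    - [0,0,0,0,-0.03,0,36]
    - [0,0,0,0,-0.03,0,60]
    - [0,0,0,0,-0.03,0,60]
    - [0,0,0,0,0,0,60]
    - [0,0,0,0,0,0,60]

```text
clock: 54.72
ee_pos: [558.5, 149.4, 149.2]
orientation: [[0.232, -0.007, 0.973], [-0.972, 0.014, 0.233], [-0.015, -1.0, -0.004]]
ft_force: [-0.8, 0.7, 0.3]
finger_gap: 0.606
```

```bash
python3 - <<'E'
from h import *
st(); legtilt(1,1); legtilt(2,2); cliphome(1); cliphome(2,show="pics/w35.png")
im=cv2.imread("pics/w35.png"); crop(im,220,170,460,350,3.3,"pics/w35c.png")
E
```

```text
t 54.72 pos [558.5 149.4 149.2] ang 13.45 down [-0.0075  0.0139 -0.9999] F [-0.8  0.7  0.3] gap 0.606 j [ 8.8  9.6 79.   0.9 91.7 -4.6]
leg (80, array([-0.269, 37.643])) grip top (417, array([-0.237, 48.927]))
leg (107, array([-0.158, 38.146])) grip top (367, array([-0.132, 49.715]))
leg (99, array([-0.165, 37.902])) grip top (381, array([-0.123, 49.285]))
pts 1159 [244. 217.] min [-5.2 23.4 28.7] max [14.1 57.7 40.3] z pct [30.7 36.4 39.4]
   top rect [array([ 4.2, 45.8]), array([19. , 20.7]), np.float64(1.0)]
   top slope [ 4.2000e-02 -1.4100e-01  4.4349e+01]
pts 110 [270. 238.] min [18.9 22.2 24.6] max [25.8 30.  30. ] z pct [26.8 28.3 29.6]
   top rect [array([22.3, 26.1]), array([7.8, 7. ]), np.float64(88.9)]
   top slope [ 0.052 -0.122 30.524]
pts 1148 [333. 220.] min [-4.9 23.2 33.6] max [14.3 57.4 45.7] z pct [35.2 42.7 44.8]
   top rect [array([ 4.9, 45.9]), array([23.1, 20.4]), np.float64(81.7)]
   top slope [ 0.057 -0.094 47.597]
pts 106 [296. 238.] min [-26.   22.3  25.8] max [-19.3  30.1  30.2] z pct [27.2 28.5 29.5]
   top rect [array([-22.7,  26.1]), array([8.1, 6.7]), np.float64(88.5)]
   top slope [-0.091 -0.07  28.246]
```

View pics/w35c.png

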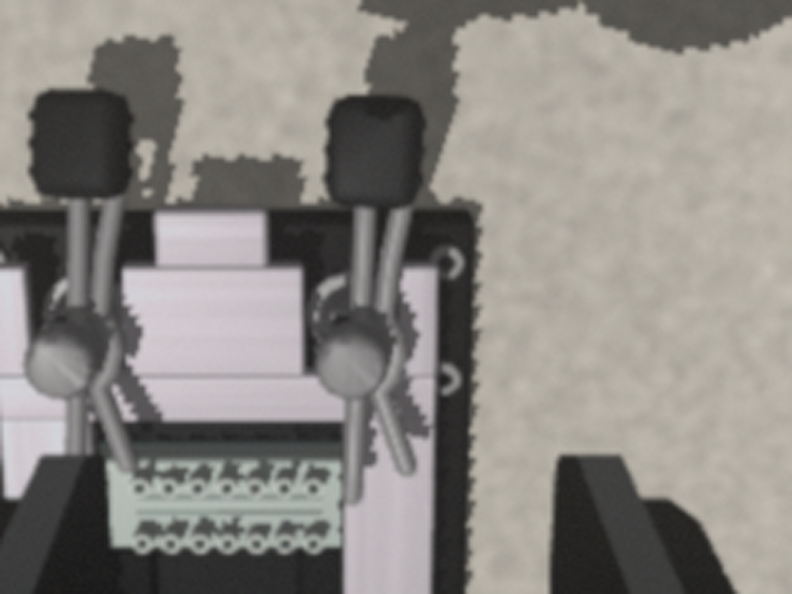

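Emit:
move_arm:
  targets:
    - [0,0,0,-0.01,-0.02,-0.03,60]
    - [0,0,0,0,0,-0.02,60]
    - [0,0,0,0,0,0,60]
    - [0,0,0,0,0,0,60]
    - [0,0,0,0,0,0,60]
    - [0,0,0,0,0,0,60]
    - [0,0,0,0,0,0,60]
    - [0,0,0,0,0,0,60]
    - [0,0,0,0,0,0,60]
    - [0,0,0,0,0,0,60]
    - [0,0,0,0,0,0,60]
    - [0,0,0,0,0,0,60]

```text
clock: 55.97
ee_pos: [503.4, 146.5, 152.9]
orientation: [[0.231, -0.037, 0.972], [-0.973, 0.009, 0.232], [-0.018, -0.999, -0.034]]
ft_force: [-0.3, -0.7, 0.2]
finger_gap: 0.602
```

```bash
cat >> h.py <<'E'
def leg3d(pin,n=2):
    a=np.radians(YP); R=np.array([[np.cos(a),-np.sin(a)],[np.sin(a),np.cos(a)]])
    for _ in range(n):
        c=eyes.get_calibration("wrist"); p,d=eyes.grab_frame("wrist"); W=pts("wrist",d,c); L=(W[...,:2]-PIN[pin])@R; Z=W[...,2]
        t0=-0.2
        m=(abs(L[...,0])<3.4)&(((L[...,1]>10)&(L[...,1]<31))|((L[...,1]<-10)&(L[...,1]>-36)))&(abs(Z-(37.5-0.2*L[...,1]))<5.5)
        w=np.c_[L[m],Z[m]]
        for _ in range(5):
            ky=np.polyfit(w[:,1],w[:,2],1); kx=np.polyfit(w[:,1],w[:,0],1)
            e=abs(w[:,2]-np.polyval(ky,w[:,1])); w=w[e<max(1.2,2.5*np.median(e))]
        print("pin",pin,len(w),"y range",w[:,1].min().round(),w[:,1].max().round(),"pitch",ky.round(3),"yaw",kx.round(3),"total",round(float(np.arctan(np.hypot(ky[0],kx[0]))),3))
E
python3 - <<'E'
from h import *
st(); leg3d(1); leg3d(2)
E
```

```text
t 55.97 pos [503.4 146.5 152.9] ang 13.4 down [-0.0367  0.0093 -0.9993] F [-0.3 -0.7  0.2] gap 0.602 j [ 9.4  4.  84.8  0.9 93.2 -3.9]
pin 1 273 y range -35.0 31.0 pitch [-0.248 37.834] yaw [0.004 1.244] total 0.243
pin 1 269 y range -35.0 31.0 pitch [-0.244 37.898] yaw [0.007 1.288] total 0.24
pin 2 169 y range -17.0 31.0 pitch [-0.137 38.47 ] yaw [0.027 1.164] total 0.139
pin 2 163 y range -17.0 31.0 pitch [-0.141 38.552] yaw [0.026 1.088] total 0.142
```

Emit:
move_arm:
  targets:
    - [0,0,0,-0.01,-0.03,0,60]
    - [0,0,0,-0.01,-0.03,0,60]
    - [0,0,0,0,-0.03,0,60]
    - [0,0,0,0,0,0,60]
    - [0,0,0,0,0,0,60]
    - [0,0,0,0,0,0,60]

```text
clock: 56.67
ee_pos: [500.1, 165.5, 244.5]
orientation: [[0.231, -0.042, 0.972], [-0.973, 0.008, 0.231], [-0.018, -0.999, -0.039]]
ft_force: [0.3, -0.4, 0.1]
finger_gap: 0.598
```

```bash
python3 - <<'E'
from h import *
st(); leg3d(1,1); leg3d(2,1)
W,p,d=clampfit(approx=(559,18.9,13.5),show="pics/w40.png")
a=np.radians(YAW); R=np.array([[np.cos(a),-np.sin(a)],[np.sin(a),np.cos(a)]]); L=(W[...,:2]-BASE)@R
for x0 in(-46,46):
    m=(abs(L[...,0]-x0)<4)&(L[...,1]>-80)&(L[...,1]<60)&(W[...,2]>20)&(W[...,2]<36)
    print("rail",np.polyfit(L[...,1][m],W[...,2][m],1).round(4))
p,d=eyes.grab_frame("scene"); W=pts("scene",d); cv2.imwrite("pics/s40.png",p)
for n in ["dust_cover","vial","objective_long","objective_short","tube_rack","fittings_jar","ball_driver"]:
    for k in cut_out("scene",n)[:1]:
        w=W[k["region"]]; w=w[~np.isnan(w[:,0])]; print(n,round(k["p"],2),np.round(np.median(w,0)))
E
```

```text
t 56.67 pos [500.1 165.5 244.5] ang 13.38 down [-0.0419  0.0083 -0.9991] F [ 0.3 -0.4  0.1] gap 0.598 j [ 11.5   3.5  75.    1.  103.8  -1.7]
pin 1 164 y range -35.0 30.0 pitch [-0.244 37.72 ] yaw [0.009 1.106] total 0.239
pin 2 162 y range -35.0 30.0 pitch [-0.137 38.619] yaw [0.031 1.032] total 0.14
pin -32 216 [506.2 100.9   8.2] mean [505.9 101.6  49.1]
pin 32 219 [568.1 116.1   8.1] mean [567.6 116.7  49.1]
yaw 13.8 dist 63.8 base [559.1  19.1]
rail [-3.00000e-04  2.88063e+01]
rail [-1.2000e-03  2.8777e+01]
dust_cover 0.83 [ 481. -345.    8.]
vial 0.48 [330. 308.  12.]
objective_short 0.61 [428. -80.  26.]
tube_rack 0.63 [ 690. -302.   23.]
fittings_jar 0.64 [742. 190.  43.]
ball_driver 0.74 [ 406. -211.   20.]
```

View pics/w40.png

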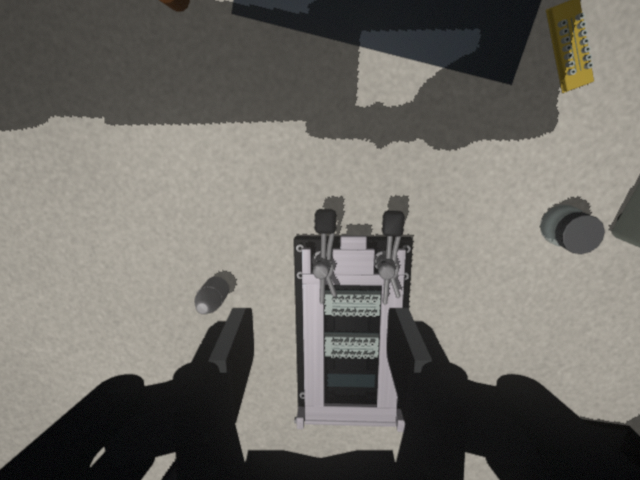

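View pics/s40.png

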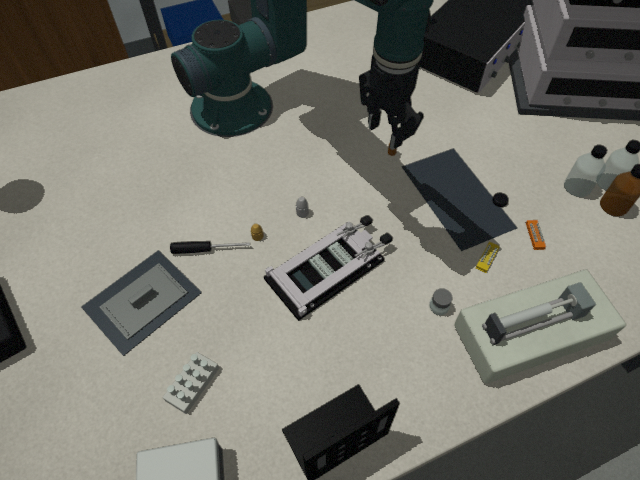

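```bash
python3 - <<'E'
from station import r
print(r.job_done())
E
```

```text
the job is handed in; nothing more can be done
None
```

I finished every step and handed the job in at about 57 s. `job_done` gave no verdict, so what follows rests on my own checks.

**What I did:**
- Laid the dust cover on the right mat.
- Put the two chips from the left mat into pockets 3 and 2.
- Swung the frame shut and pressed it down.
- Pushed one R-clip through each pin. The push force rose to about 6–10 N and then dropped back, as expected when the bow snaps over.

**Last checks:**

| Item | Result |
|---|---|
| Dust cover | flat, about 5 mm from the mat centre |
| Chips | checked before the frame was shut: tops at 21.9 mm (fully down), about 2 mm off pocket centre |
| Frame | shut, slope about 0.001 rad |
| Clip seats | roughly 2 mm from the hole centres |
| Clip on pin 1 | 0.24 rad off axis (limit 0.3), steady |
| Clip on pin 2 | 0.14 rad off axis, steady |
| Bystanders | five read where they started; `objective_long` was not redetected, but it stands in the same place in the pictures |

**What disagreed or went unmeasured:**
- **Fingertip offset:** the fingertips sit about 34–38 mm behind the reported TCP. My first grip on the cover closed on air; I corrected for the offset after that.
- **Clip droop:** both clips hang down at the grip end, and the one on pin 1 has the thinner margin.
- **Bow angles:** I could not measure them directly; I judged the clips home from the force drop and the pictures.

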